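Mount and charge the purge-air dryer on the optical table

TASK

Get the purge-air dryer ready for service: first lock it down by pressing the two yellow spring clips fully home around its studs, one clip on each stud, so that they snap into the grooves under the stud heads. Then feed every desiccant capsule on the blue mat through the neck into the column and close the neck with the red stopper, pushed down until its rim sits on the neck. Last of all, swing the air valve's toggle all the way over to open, and leave the hygrometer and the optics post where they stand.

Things in the scene. Friction and masses are not known exactly. Their poses are not given: they have to be found in the camera images.
- dryer: purge-air dryer, fixed: foot plate, two uprights and a grey flange plate carrying a clear column (88 mm diameter) whose neck rises through the plate. Origin: on the table under the column's axis, z up, front (-x) faces the robot. Flange: flat top at z = 170 mm, 12 mm thick, x -85 to 48, y -100 to 100 mm. Foot 12 mm thick, x -205 to 55, y -100 to 100. Uprights 50 mm wide at y +-90
- stud_left (a point): left (+y) steel stud: its axis at the flange's top face, dryer (0, 65, 170) mm, axes as the dryer's. Upwards from the face: groove 12 mm diameter, 9 mm tall, then a head 20 mm diameter, 10 mm tall (top 19 mm above this point). A clip slides flat on the flange face under the head; from the front, along dryer +x, there is most room
- stud_right (a point): right (-y) steel stud, the same, at dryer (0, -65, 170) mm
- neck_rim (a point): centre of the mouth of the column's neck, dryer (0, 0, 205) mm: 34 mm inside, 42 mm outside diameter, 35 mm above the flange face. Below, the column widens to 80 mm inside and is 187 mm deep in all
- column_floor (a point): centre of the column's inner floor, dryer (0, 0, 18) mm
- valve_tip (a point): centre of the blue ball (26 mm diameter) at the end of the air valve's toggle. It swings in the plane dryer x = -165 mm, 75 mm from the hinge axis, which runs along dryer x through y = 0, z = 34 mm. The valve block (brass, 70 mm along y, 50 mm along x) stands on the foot plate, its top at z = 37 mm
- valve (a joint): valve toggle, rad: 0 = shut, ball leaning 0.5 rad from upright to dryer -y; 1.0 = open, leaning 0.5 rad to dryer +y. Friction 0.06 N m; it stays where it is left
- clip1: yellow spring clip, flat, 60 x 32 x 6 mm, 42 g, with a tab to hold (point clip1_tab). Origin: underside, centre of the seat, which comes onto the stud's axis when home; x points out of the mouth, z up. Two sprung steel arms reach to x = 9 mm; between their bumps (x = 6 mm) is a throat 8 mm wide that springs open over the groove at about 10 N of push. Back stop at x = -6.5, rear end at -51 mm
- clip1_tab (a point): middle of clip1's upright tab, at clip (-36, 0, 21) mm: the tab is 24 mm long (along x), 8 mm thick (along y) and stands from 6 to 36 mm above the clip's underside. Axes as the clip's
- clip2: a second clip, the same as clip1; either clip may go on either stud
- clip2_tab (a point): middle of clip2's tab, the same as clip1_tab
- stopper: red stopper standing on its black plug, 40 g. Origin: centre of the plug's underside, z up. Plug 29 mm diameter, 12 mm tall, foot bevelled to 24 mm; above it a rim 45 mm diameter, 6 mm thick; above that a round knob 20 mm diameter, 22 mm tall (top at 40 mm). Closed: the rim rests on the neck, origin 12 mm below neck_rim
- capsule1: white desiccant capsule with an orange band, a drum 24 mm diameter, 20 mm tall, about 15 g, upright on the blue mat; may be absent. Origin: centre of its underside, z along its axis
- capsule2: white desiccant capsule with an orange band, a drum 24 mm diameter, 20 mm tall, about 15 g, upright on the blue mat; may be absent. Origin: centre of its underside, z along its axis
- capsule3: white desiccant capsule with an orange band, a drum 24 mm diameter, 20 mm tall, about 15 g, upright on the blue mat; may be absent. Origin: centre of its underside, z along its axis
- capsule4: white desiccant capsule with an orange band, a drum 24 mm diameter, 20 mm tall, about 15 g, upright on the blue mat; may be absent. Origin: centre of its underside, z along its axis
- capsule5: white desiccant capsule with an orange band, a drum 24 mm diameter, 20 mm tall, about 15 g, upright on the blue mat; may be absent. Origin: centre of its underside, z along its axis
- clip_mat: black rubber mat, 190 x 190 x 3 mm, fixed, left or right; clips and stopper start on it. Origin: centre of its underside
- capsule_mat: blue mat, 190 x 190 x 3 mm, fixed, on the other side; the capsules start on it. Origin: centre of its underside
- hygrometer: small black hygrometer with a grey display, 50 x 62 x 85 mm, standing; leave alone. Origin: centre of its underside
- post_mount: short steel optics post on a round foot, 44 mm diameter, 75 mm tall; leave alone. Origin: centre of its underside

How it is judged:
On the way, in this order (a step that is already met when the one before it is completed fails the run):
1. both clips seated, one on each stud (((horizontal distance between clip1 and stud_left below 0.003 m and z of clip1 in the frame of stud_left between -0.003 and 0.005 m and angle between each of clip1, clip2's own z axis and vertical below 0.2 rad and horizontal distance between clip2 and stud_right below 0.003 m and z of clip2 in the frame of stud_right between -0.003 and 0.005 m) or (horizontal distance between clip1 and stud_right below 0.003 m and z of clip1 in the frame of stud_right between -0.003 and 0.005 m and angle between each of clip1, clip2's own z axis and vertical below 0.2 rad and horizontal distance between clip2 and stud_left below 0.003 m and z of clip2 in the frame of stud_left between -0.003 and 0.005 m))), for 0.2 s.
2. all capsules inside the column (horizontal distance between each of capsule1, capsule2, capsule3, capsule4, capsule5 and column_floor below 0.042 m and height (world z) of each of capsule1, capsule2, capsule3, capsule4, capsule5 below 0.12 m), for 0.2 s.
3. the stopper closes the neck (horizontal distance between stopper and neck_rim below 0.005 m and z of stopper in the frame of neck_rim below -0.009 m and angle between stopper's own z axis and vertical below 0.15 rad), for 0.2 s.
4. the air valve is open (value of joint valve above 0.85 rad), for 0.2 s.
At the end, for the whole second after the job is handed in: A clip on each stud: seat centre within 3 mm of its axis, underside -3 to 5 mm from the flange, tilt < 0.2 rad; all capsules in the column (42 mm of its axis, below 120 mm); stopper within 5 mm of the neck axis, 9 mm or more deep, tilt < 0.15 rad; valve beyond 0.85 rad (all of step 2 and all of step 3 and ((horizontal distance between clip1 and stud_left below 0.003 m and z of clip1 in the frame of stud_left between -0.003 and 0.005 m and angle between each of clip1, clip2's own z axis and vertical below 0.2 rad and horizontal distance between clip2 and stud_right below 0.003 m and z of clip2 in the frame of stud_right between -0.003 and 0.005 m) or (horizontal distance between clip1 and stud_right below 0.003 m and z of clip1 in the frame of stud_right between -0.003 and 0.005 m and angle between each of clip1, clip2's own z axis and vertical below 0.2 rad and horizontal distance between clip2 and stud_left below 0.003 m and z of clip2 in the frame of stud_left between -0.003 and 0.005 m)) and value of joint valve above 0.85 rad); the robot touches nothing.
It fails at once if a capsule is fed in before both clips are seated (((horizontal distance between capsule1 and column_floor below 0.042 m and height (world z) of capsule1 below 0.12 m) or (horizontal distance between capsule2 and column_floor below 0.042 m and height (world z) of capsule2 below 0.12 m) or (horizontal distance between capsule3 and column_floor below 0.042 m and height (world z) of capsule3 below 0.12 m) or (horizontal distance between capsule4 and column_floor below 0.042 m and height (world z) of capsule4 below 0.12 m) or (horizontal distance between capsule5 and column_floor below 0.042 m and height (world z) of capsule5 below 0.12 m)) and not ((horizontal distance between clip1 and stud_left below 0.003 m and z of clip1 in the frame of stud_left between -0.003 and 0.005 m and angle between each of clip1, clip2's own z axis and vertical below 0.2 rad and horizontal distance between clip2 and stud_right below 0.003 m and z of clip2 in the frame of stud_right between -0.003 and 0.005 m) or (horizontal distance between clip1 and stud_right below 0.003 m and z of clip1 in the frame of stud_right between -0.003 and 0.005 m and angle between each of clip1, clip2's own z axis and vertical below 0.2 rad and horizontal distance between clip2 and stud_left below 0.003 m and z of clip2 in the frame of stud_left between -0.003 and 0.005 m))).
It fails at once if the valve is opened before the stopper closes the neck (value of joint valve above 0.85 rad and not (horizontal distance between stopper and neck_rim below 0.005 m and z of stopper in the frame of neck_rim below -0.009 m and angle between stopper's own z axis and vertical below 0.15 rad)).
It fails at once if the hygrometer is shoved more than 30 mm (distance of hygrometer from where it was at the start of the episode above 0.03 m).
It fails at once if the optics post is shoved more than 30 mm (distance of post_mount from where it was at the start of the episode above 0.03 m).
Of capsule1, capsule2, capsule3, capsule4, capsule5 only 3 to 5 are there at a start; the rules pass over those that are not, and their reading is None.
At some moment in a run one of capsule1, capsule2, capsule3, capsule4, capsule5 may be knocked a few centimetres aside while the robot is not near it.
It also fails if it takes over 210 s, if anything falls off the work surface, if the arm or the gripper's body presses on something with over 40 N, if the wrist force passes 120 N, or if a joint passes its speed limit or range.

ROBOT

A 6-joint arm with a two-finger parallel gripper is mounted at the origin on the work surface. World frame = base frame: x ahead of the robot, y to its left, z up, the work surface at z = 0. Lengths are in m, angles in rad, forces in N, time in s.
With the tool pointing down it reaches from about 0.25 to 0.775 m from the base axis. Payload 4 kg.
Tool frame: the origin (TCP) lies between the finger pads; the fingertips stand 14 mm ahead of it and the grasp point (between the pads) lies 5 mm behind it (robot.tips_ahead is the distance from the TCP to the fingertips, in m); z points along the fingers, y is the direction in which the jaws open and shut (so a half turn about z gives the same grasp; the last joint's range is limited). The gripper opens to 94 mm and grips with 3 to 60 N. Pads are 16 mm wide; open, the fingers measure 119 mm over their backs; the gripper's body (75 mm by 177 mm) begins 78 mm behind the grasp point.
Start: joints at [1.238, 0.087, 1.371, -0, 1.684, -0.103], TCP at [0.125, 0.536, 0.19] pointing down, gripper open.
Joint ranges: [-3.1, 3.1], [-0.76, 2.03], [0.27, 2.55], [-1.08, 4.22], [0.17, 2.65], [-2.57, 2.57]. Speed limits (rad/s): [2.79, 2.79, 3.14, 3.14, 3.14, 3.14].

INTERFACE

Orientations are given as [roll, pitch, yaw] about the fixed x, y, z axes, in that order (R = Rz(yaw) Ry(pitch) Rx(roll)).
In Python, from bench import robot, optics, job gives the robot as it stands.
- The arm moves only by the tool apply_moves, never from a script. Its argument "moves" is a list of rows, each a list of 3 entries, a list of its own where there are three numbers: the shift along the tool's x, y, z in cm, then the turn, a rotation vector about the tool's x, y, z in rad, then the opening, from 0 (shut) to 1 (fully open). In form: [[[tx, ty, tz], [rx, ry, rz], grip], ...]. A call has exactly 10 rows; each row is the pose to reach, as a shift and turn from the pose commanded when the call began, along the tool's axes at that moment; what a row does not reach only later rows make up. A row lasts 1/12 s, in which the tool goes at most 41.7 mm and 7.16 degrees, less where a joint would pass 70% of its speed; a pose out of reach is approached as far as the arm can. A call with a gripper value outside its range is refused whole. The fingers move at their own pace and stop on an object; the grip force is fixed at half the most. Time passes only in rows, so rows that repeat a pose let the fingers close, or fill a call up. It gives the time, the measured TCP pose, the force and the opening at its end, in the units of the state.
- robot.get_obs(): the state, without advancing time (a new reading comes with each control period).
- optics.snapshot(name): name is "side" or "top"; returns the picture (400x640x3 uint8, red, green, blue); there is no depth.
- optics.get_calibration(name): a dict with "fx", "fy", "cx", "cy" (pixels), "rvec" (rotation vector, rad) and "tvec" (3), from world to camera coordinates, as OpenCV has them. Camera axes: x right, y down, z forward; pixel columns grow to the right and rows downward; lengths in m; the calibration is good to about 2 mm. A picture is of the moment at which its call begins. get_calibration takes no time and is no camera call.
- job.close_job(): hands the job in, once; it reports no verdict.
The state is a dict: "time": time; "joint_positions": joint angles; "qvel": joint speeds; "joint_torque": joint torques, N m; "tool_pos": TCP position; "ee_rot": TCP orientation; "wrist_force": force on the tool from outside, world axes, zero at the start; "wrist_torque": the same for the moment, N m; "width": finger opening in m.
Only numpy, scipy, OpenCV 4.12 (cv2) and the standard library are available. Lean on these libraries where they do the work, as an engineer would, in place of code of your own. Each camera call takes 0.05 s, during which the arm holds its last target.

## Working session

There is one attempt and no reset: what is moved stays moved. The work goes in short steps, Python scripts to look and compute and a tool call to move; the robot and the scene stay as the last step left them, time stands still between calls to the robot, and variables do not carry over. Pictures are saved under pics/ and viewed, and the job is handed in when it is done.

Besides the shell and the picture viewer there is one more tool, called after "Emit:" as name([rows], argument=value, ...), one row to a line, values as JSON. apply_moves: Moves the arm, as the interface text tells. Its arguments: {"type":"object","properties":{"moves":{"type":"array"}},"required":["moves"]}

```bash
ls; mkdir -p pics; python3 - <<'E'
from bench import robot, optics, job
import cv2
print(robot.get_obs())
for n in("side","top"):
    im=optics.snapshot(n); cv2.imwrite(f"pics/{n}0.png",im[:,:,::-1]); print(n,optics.get_calibration(n))
E
```

```text
pics
{'time': 0.0, 'joint_positions': array([ 1.23792596e+00,  8.79321037e-02,  1.37223457e+00, -2.69094772e-06,
        1.68359482e+00, -1.03105705e-01]), 'qvel': array([-0.00085332, -0.00020351, -0.00080264,  0.00168869, -0.00137656,
        0.00073811]), 'joint_torque': array([ 1.13737558e-03, -3.40195835e+01, -3.02423537e+01,  7.18402234e-02,
        3.31817509e-02, -2.15054274e-04]), 'tool_pos': array([0.12507994, 0.53499395, 0.18842672]), 'ee_rot': array([-3.13943505e+00, -2.20564136e-04,  2.91182745e+00]), 'wrist_force': array([-0.35567558, -0.51785932,  0.0702575 ]), 'wrist_torque': array([-0.02360216, -0.03247702,  0.0498294 ]), 'width': 0.09394330793272053}
side {'fx': 456.26375387426367, 'fy': 456.26375387426367, 'cx': 306.3911952670132, 'cy': 195.1087552979298, 'rvec': array([ 0.4413156 , -2.53540968,  1.42525718]), 'tvec': array([0.51304191, 0.21186586, 1.06433548])}
top {'fx': 471.26217698720563, 'fy': 471.26217698720563, 'cx': 318.75607296285585, 'cy': 191.4125988569553, 'rvec': array([ 2.16928575, -2.13095054,  0.1273087 ]), 'tvec': array([-0.01260039,  0.55366491,  1.19402523])}
```

View pics/side0.png

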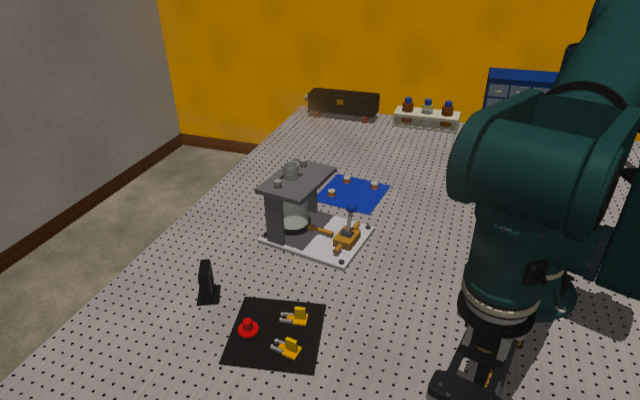

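View pics/top0.png

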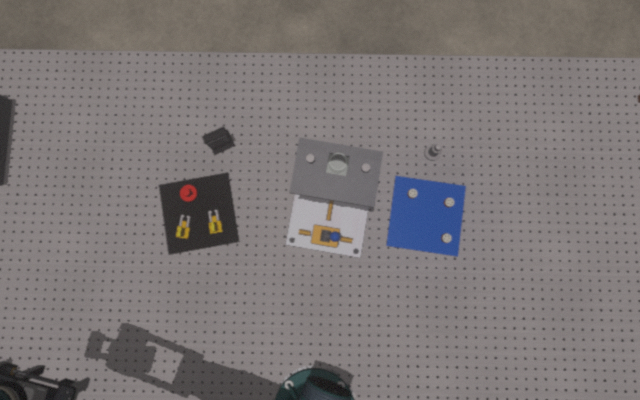

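```bash
cat > h.py <<'E'
import numpy as np, cv2
from scipy.spatial.transform import Rotation as Ro
def cal(n):
    from bench import optics
    c=optics.get_calibration(n); K=np.array([[c['fx'],0,c['cx']],[0,c['fy'],c['cy']],[0,0,1]])
    R=Ro.from_rotvec(c['rvec']).as_matrix(); return K,R,np.array(c['tvec'])
def ray(n,uv):
    K,R,t=cal(n); d=R.T@np.linalg.solve(K,[uv[0],uv[1],1]); return -R.T@t,d
def onz(n,uv,z):
    o,d=ray(n,uv); return o+d*(z-o[2])/d[2]
def proj(n,P):
    K,R,t=cal(n); p=(R@np.atleast_2d(P).T).T+t; q=(K@p.T).T; return q[:,:2]/q[:,2:]
def tri(a,b):
    o1,d1=ray("top",a); o2,d2=ray("side",b)
    d1/=np.linalg.norm(d1); d2/=np.linalg.norm(d2)
    s=np.linalg.lstsq(np.stack([d1,-d2],1),o2-o1,rcond=None)[0]
    p,q=o1+s[0]*d1,o2+s[1]*d2
    return (p+q)/2,np.linalg.norm(p-q)
def snap(n,name,box=None,f=1):
    from bench import optics
    im=optics.snapshot(n)[:,:,::-1].copy(); cv2.imwrite(f"pics/{name}_raw.png",im)
    if box: 
        x0,y0,x1,y1=box; c=cv2.resize(im[y0:y1,x0:x1],None,fx=f,fy=f,interpolation=cv2.INTER_CUBIC); cv2.imwrite(f"pics/{name}.png",c)
    return im
def crop(src,dst,box,f):
    im=cv2.imread(src);x0,y0,x1,y1=box
    cv2.imwrite(dst,cv2.resize(im[y0:y1,x0:x1],None,fx=f,fy=f,interpolation=cv2.INTER_CUBIC))
def comps(im,lo,hi,amin=8):
    h=cv2.cvtColor(im,cv2.COLOR_BGR2HSV); m=cv2.inRange(h,np.array(lo),np.array(hi))
    n,l,s,c=cv2.connectedComponentsWithStats(m)
    return [(int(s[i,4]),tuple(int(v) for v in s[i,:4]),c[i].round(2)) for i in range(1,n) if s[i,4]>=amin],l
E
python3 - <<'E'
from h import *
crop("pics/top0.png","pics/t1.png",(155,165,245,260),8)
crop("pics/top0.png","pics/t2.png",(280,130,390,260),6) if 0 else crop("pics/top0.png","pics/t2.png",(280,130,390,262),4)
crop("pics/side0.png","pics/s2.png",(250,145,400,275),5)
for n in("top","side"):
    im=cv2.imread(f"pics/{n}0.png")
    print(n,"cam",ray(n,(0,0))[0])
    print("yellow",comps(im,(20,130,120),(35,255,255))[0])
    print("red",comps(im,(0,180,100),(5,255,255))[0])
    print("blue",comps(im,(105,150,60),(125,255,255))[0])
E
```

```text
top cam [ 0.39635136 -0.01669899  1.25500064]
yellow [(132, (209, 216, 13, 17), array([214.6 , 225.28])), (124, (176, 221, 13, 17), array([182.37, 230.33]))]
red [(11, (191, 187, 5, 6), array([193.  , 189.73])), (21, (182, 189, 7, 9), array([184.24, 193.19])), (9, (190, 196, 5, 4), array([191.56, 197.22]))]
blue [(4363, (388, 177, 76, 78), array([425.27, 215.98]))]
side cam [0.1786645  0.92500411 0.74387872]
yellow [(42729, (157, 0, 439, 143), array([349.74,  53.29])), (28, (635, 133, 5, 8), array([637.5 , 136.86])), (43, (294, 306, 11, 7), array([298.86, 308.35])), (123, (287, 314, 21, 11), array([297.89, 319.49])), (47, (285, 337, 12, 7), array([290.79, 339.83])), (157, (278, 344, 24, 15), array([289.27, 351.06]))]
red [(283, (238, 317, 21, 21), array([247.57, 327.89]))]
blue [(717, (489, 68, 70, 15), array([522.62,  75.18])), (9, (406, 98, 5, 2), array([408.22,  98.44])), (18, (425, 99, 6, 6), array([427.89, 101.33])), (26, (446, 101, 6, 6), array([448.35, 103.58])), (1613, (317, 174, 73, 41), array([352.74, 194.43]))]
```

View pics/t1.png

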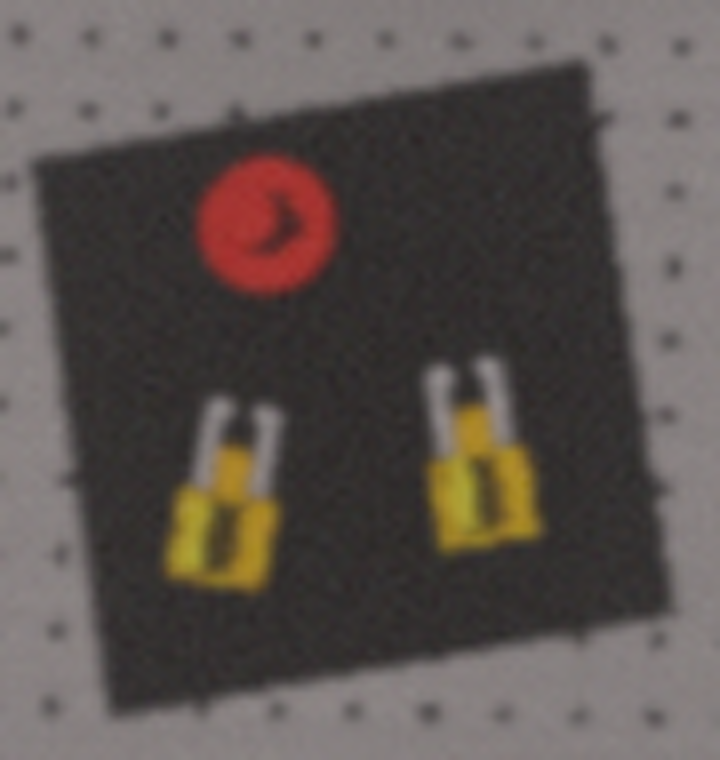

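View pics/t2.png

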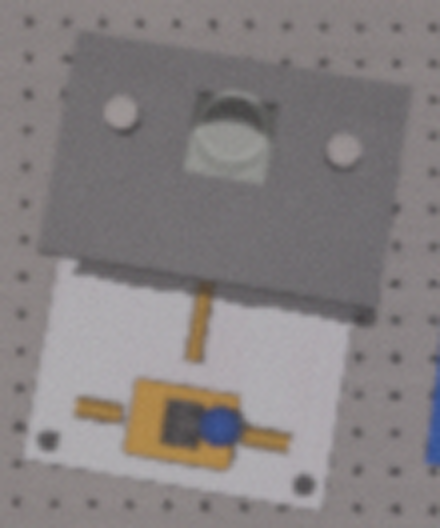

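View pics/s2.png

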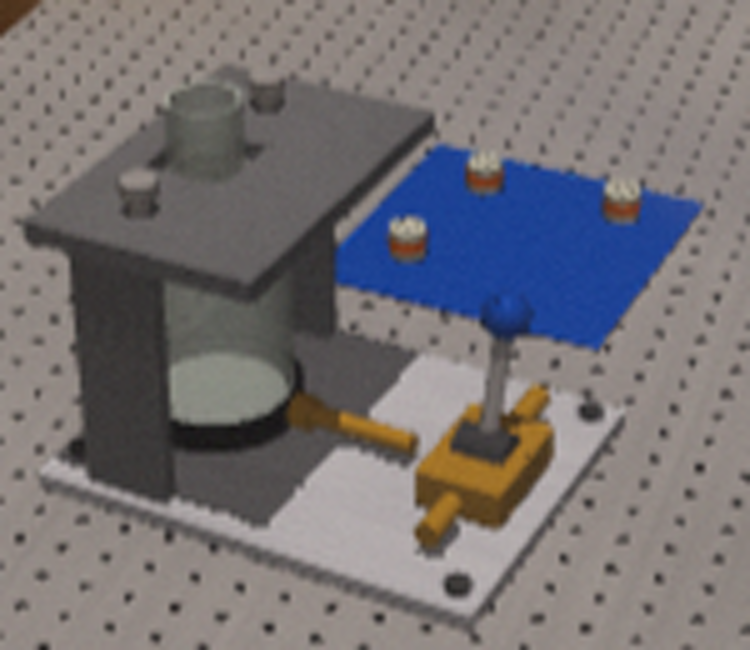

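```bash
python3 - <<'E'
from h import *
from scipy.optimize import least_squares
im=cv2.imread("pics/top0.png").astype(int)
g=im.sum(2)/3
for c in((310,158),(365.6,167.4)):
    x0,y0=int(c[0])-7,int(c[1])-7; p=g[y0:y0+15,x0:x0+15]; bgv=np.median(p); w=np.clip(p-bgv-25,0,None)
    yy,xx=np.mgrid[y0:y0+15,x0:x0+15]; print(bgv,p.max(),(w*xx).sum()/w.sum(),(w*yy).sum()/w.sum())
S=lambda x,y,f,x0,y0:((x+.5)/f-.5+x0,(y+.5)/f-.5+y0)
T=lambda x,y:S(x,y,4,280,130)
D=lambda x,y:S(x,y,5,250,145)
obs=[("top",T(38,250),(-85,100,170)),("top",T(377,303),(-85,-100,170)),("top",T(80,33),(48,100,170)),("top",T(411,88),(48,-100,170)),
("top",T(121.5,113),(0,65,189)),("top",T(344,151),(0,-65,189)),("top",T(26,457),(-205,100,12)),("top",T(321,508),(-205,-100,12)),
("side",D(139,178),(0,65,189)),("side",D(267,88),(0,-65,189)),("side",D(205,97),(0,0,205)),("side",D(28,215),(48,100,170)),("side",D(248,286),(-85,100,170)),("side",D(433,114),(-85,-100,170)),("side",D(475,612),(-205,100,12)),("side",D(625,410),(-205,-100,12))]
def W(p,q):
    c,s=np.cos(p[2]),np.sin(p[2]); x,y,z=np.array(q)/1e3
    return np.array([p[0]+c*x-s*y,p[1]+s*x+c*y,z])
def f(p,o): return np.concatenate([proj(n,W(p,q))[0]-uv for n,uv,q in o])
for nm,o in(("all",obs),("top",obs[:8]),("side",obs[8:])):
    r=least_squares(f,[.53,-.05,0],args=(o,),loss="soft_l1"); print(nm,r.x.round(4)); print(f(r.x,o).reshape(-1,2).round(1).tolist())
    print([W(r.x,q).round(4).tolist() for q in((0,65,170),(0,-65,170),(0,0,205))])
E
```

```text
112.33333333333333 152.33333333333334 309.68321917808214 157.6095890410959
111.0 150.0 365.4262114537445 166.9482378854626
all [ 0.6031 -0.046  -0.1535]
[[-0.5, -0.4], [-0.2, 1.0], [-0.9, -1.2], [0.2, -0.9], [-0.5, -0.7], [-0.3, -0.8], [-1.4, 0.3], [0.2, 0.7], [0.3, -0.7], [0.4, -3.5], [0.2, -0.7], [-0.6, 0.4], [1.0, -1.2], [0.9, -1.3], [0.0, -0.2], [0.9, -1.2]]
[[0.6131, 0.0182, 0.17], [0.5932, -0.1103, 0.17], [0.6031, -0.046, 0.205]]
top [ 0.6024 -0.0469 -0.1522]
[[-0.1, 0.0], [0.3, 1.3], [-0.6, -0.9], [0.6, -0.7], [-0.1, -0.3], [0.1, -0.5], [-0.9, 0.6], [0.6, 1.0]]
[[0.6123, 0.0173, 0.17], [0.5926, -0.1112, 0.17], [0.6024, -0.0469, 0.205]]
side [ 0.6028 -0.042  -0.1535]
[[-0.2, 0.1], [-0.0, -2.8], [-0.3, -0.0], [-1.2, 1.2], [0.6, -0.4], [0.6, -0.7], [-0.3, 0.9], [0.7, -0.4]]
[[0.6127, 0.0222, 0.17], [0.5928, -0.1063, 0.17], [0.6028, -0.042, 0.205]]
```

```bash
python3 - <<'E'
from h import *
S=lambda x,y,f,x0,y0:((x+.5)/f-.5+x0,(y+.5)/f-.5+y0)
T=lambda x,y:S(x,y,8,155,165)
for nm,fr,re in(("A(left)",T(247,407),T(216,582)),("B(right)",T(464,364),T(490,542))):
    a=onz("top",fr,.007);b=onz("top",re,.009);d=a-b
    print(nm,a.round(4),b.round(4),"len",np.linalg.norm(d[:2]).round(4),"yaw",np.arctan2(d[1],d[0]).round(3))
    e=d/np.linalg.norm(d); print("tab",(b+e*.015).round(4),"seat",(a-e*.009).round(4))
print("stopper",onz("top",T(266,225),.021))
im=cv2.imread("pics/top0.png"); 
h=cv2.cvtColor(im,cv2.COLOR_BGR2HSV)
# capsules: non-blue within mat
m=((h[...,1]<110)&(h[...,2]>120)).astype(np.uint8); m[:, :389]=0; m[:,464:]=0; m[:180]=0; m[252:]=0
n,l,s,c=cv2.connectedComponentsWithStats(m)
for i in range(1,n):
    if s[i,4]>15: print("cap",s[i],c[i].round(1),onz("top",c[i],.023).round(4))
ims=cv2.imread("pics/side0.png");hs=cv2.cvtColor(ims,cv2.COLOR_BGR2HSV)
crop("pics/side0.png","pics/s1.png",(190,250,340,375),5)
crop("pics/side0.png","pics/s3.png",(310,165,400,215),8)
crop("pics/top0.png","pics/t3.png",(380,130,470,260),6)
E
```

```text
A(left) [0.487 0.351 0.007] [0.4288 0.3575 0.009 ] len 0.0585 yaw -0.111
tab [0.4437 0.3558 0.0085] seat [0.478  0.352  0.0073]
B(right) [0.5026 0.2794 0.007 ] [0.4436 0.2675 0.009 ] len 0.0601 yaw 0.199
tab [0.4583 0.2704 0.0085] seat [0.4937 0.2776 0.0073]
stopper [0.54631055 0.34384457 0.021     ]
cap [389 180   6  39 148] [390.8 195.1] [ 0.5489 -0.1922  0.023 ]
cap [426 180  38   6 111] [449.  181.4] [ 0.5881 -0.3455  0.023 ]
cap [408 188  10  10  76] [412.8 192.5] [ 0.5568 -0.25    0.023 ]
cap [445 197  10  11  78] [449.7 201.5] [ 0.5346 -0.3464  0.023 ]
cap [458 222   6  30 120] [461.  238.8] [ 0.4379 -0.3741  0.023 ]
cap [443 233   9  10  75] [447.  237.5] [ 0.4404 -0.3379  0.023 ]
cap [389 246  38   6 118] [402.6 249.6] [ 0.4073 -0.2226  0.023 ]
```

View pics/s1.png

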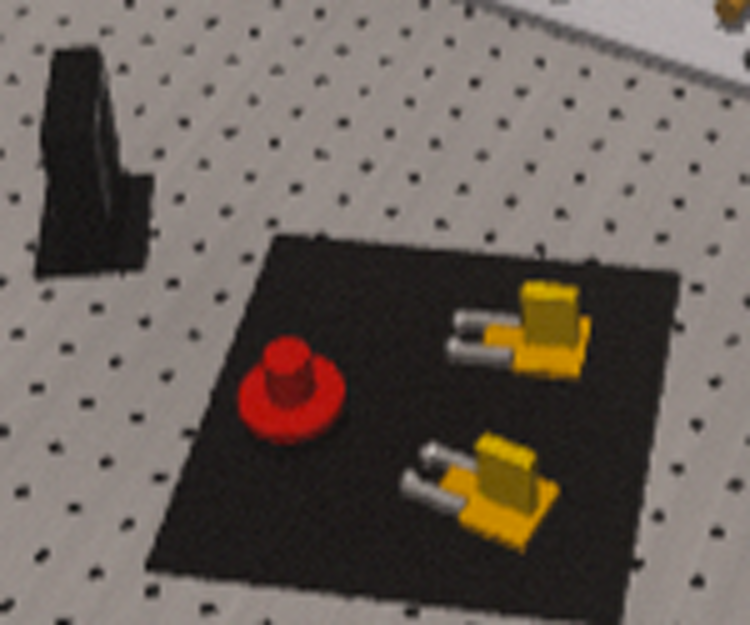

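View pics/s3.png

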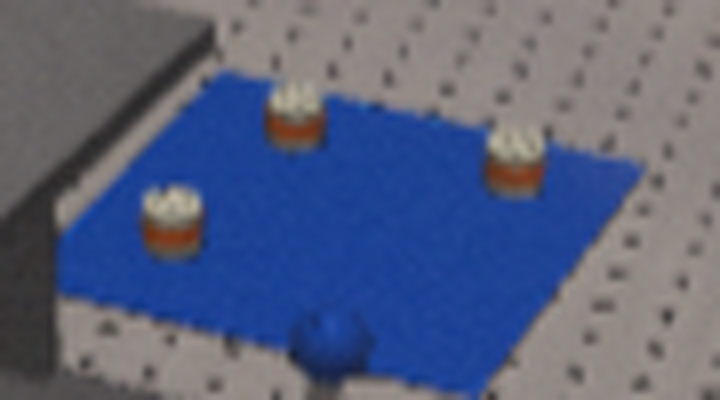

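View pics/t3.png

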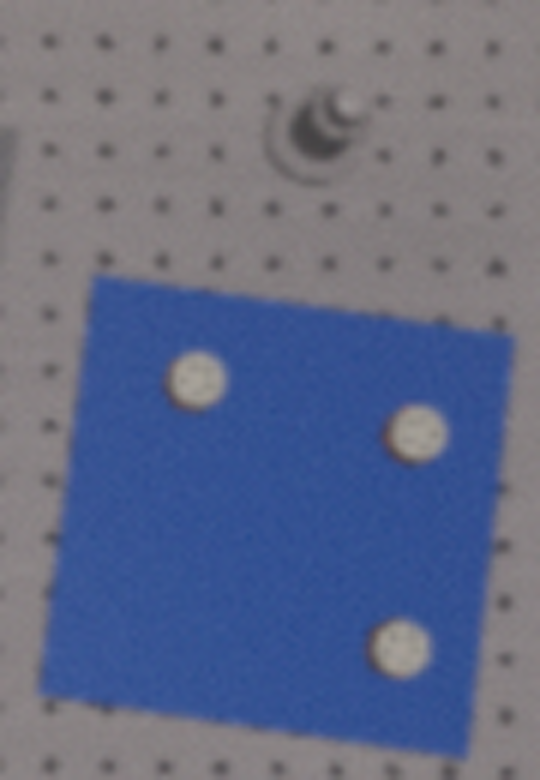

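```bash
python3 - <<'E'
from h import *
S=lambda x,y,f,x0,y0:((x+.5)/f-.5+x0,(y+.5)/f-.5+y0)
T=lambda x,y:S(x,y,8,155,165)
D=lambda x,y:S(x,y,5,190,250)
for a,b in(((38,160),(148,570)),((588,62),(278,235)),((672,612),(680,270)),((110,715),(620,622))):
    p=onz("top",T(*a),.003);q=onz("side",D(*b),.003);print(p.round(4),q.round(4),((q-p)*1e3).round(1))
T=lambda x,y:S(x,y,6,380,130)
D=lambda x,y:S(x,y,8,310,165)
for a,b in(((95,275),(222,70)),((515,335),(645,160)) if 0 else ((470,757),(645,160)),((38,692),(478,398))):
    p=onz("top",T(*a),.003);q=onz("side",D(*b),.003);print(p.round(4),q.round(4),((q-p)*1e3).round(1))
E
```

```text
[0.5692 0.4272 0.003 ] [0.5683 0.4333 0.003 ] [-0.9  6.1  0. ]
[0.6057 0.2433 0.003 ] [0.6058 0.2491 0.003 ] [0.  5.9 0. ]
[0.4219 0.2075 0.003 ] [0.423  0.2098 0.003 ] [1.2 2.4 0. ]
[0.3847 0.3919 0.003 ] [0.3852 0.3941 0.003 ] [0.6 2.2 0. ]
[ 0.6049 -0.2075  0.003 ] [ 0.5818 -0.3884  0.003 ] [ -23.1 -180.9    0. ]
[ 0.394  -0.3708  0.003 ] [ 0.396  -0.3673  0.003 ] [1.9 3.5 0. ]
[ 0.4188 -0.182   0.003 ] [ 0.4178 -0.1759  0.003 ] [-1.   6.1  0. ]
```

```bash
cat >> h.py <<'E'
def go(x,y,z,yaw):
    from bench import robot
    o=robot.get_obs(); R=Ro.from_euler('xyz',o['ee_rot']); Rt=Ro.from_euler('xyz',[np.pi,0,yaw])
    print("t",round(o['time'],2),"pos",o['tool_pos'].round(4),"rpy",o['ee_rot'].round(4),"F",o['wrist_force'].round(1),"w",round(o['width'],4),"q6",o['joint_positions'][5].round(2))
    print("shift cm",(R.inv().apply(np.array([x,y,z])-o['tool_pos'])*100).round(2),"turn",(R.inv()*Rt).as_rotvec().round(3))
E
python3 -c "
from h import *
go(.4583,.272,.12,.199+np.pi)"
```

```text
t 0.1 pos [0.1251 0.5351 0.1885] rpy [-3.1396e+00 -2.0000e-04  2.9118e+00] F [-0.7 -0.2 -1. ] w 0.0938 q6 -0.1
shift cm [-38.44 -18.01   6.88] turn [-0.002 -0.001 -0.429]
```

Emit:
apply_moves([
  [[-38.4,-18,6.9],[0,0,-0.43],0.4],
  [[-38.4,-18,6.9],[0,0,-0.43],0.4],
  [[-38.4,-18,6.9],[0,0,-0.43],0.4],
  [[-38.4,-18,6.9],[0,0,-0.43],0.4],
  [[-38.4,-18,6.9],[0,0,-0.43],0.4],
  [[-38.4,-18,6.9],[0,0,-0.43],0.4],
  [[-38.4,-18,6.9],[0,0,-0.43],0.4],
  [[-38.4,-18,6.9],[0,0,-0.43],0.4],
  [[-38.4,-18,6.9],[0,0,-0.43],0.4],
  [[-38.4,-18,6.9],[0,0,-0.43],0.4],
])

```text
time: 0.93
tool_pos: [0.4406, 0.2858, 0.1237]
ee_rot: [3.142, -0.001, -2.942]
wrist_force: [1.5, 0.8, 0.1]
width: 0.0377
```

```bash
python3 -c "
from h import *
snap('side','s4',(220,230,370,370),5)
snap('top','t4',(155,165,275,270),6)
go(.4583,.272,.07,.199+np.pi)"
```

```text
t 1.03 pos [0.4426 0.2829 0.1221] rpy [-3.1385e+00 -2.4000e-03 -2.9490e+00] F [0.2 1.3 0. ] w 0.038 q6 -1.3
shift cm [-1.35 -1.35  5.22] turn [-0.003 -0.002 -0.006]
```

View pics/s4.png

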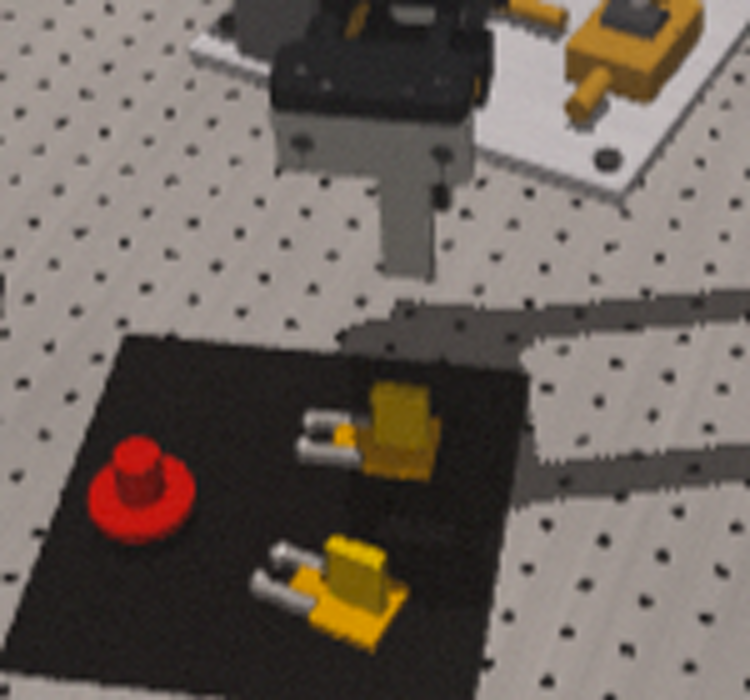

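View pics/t4.png

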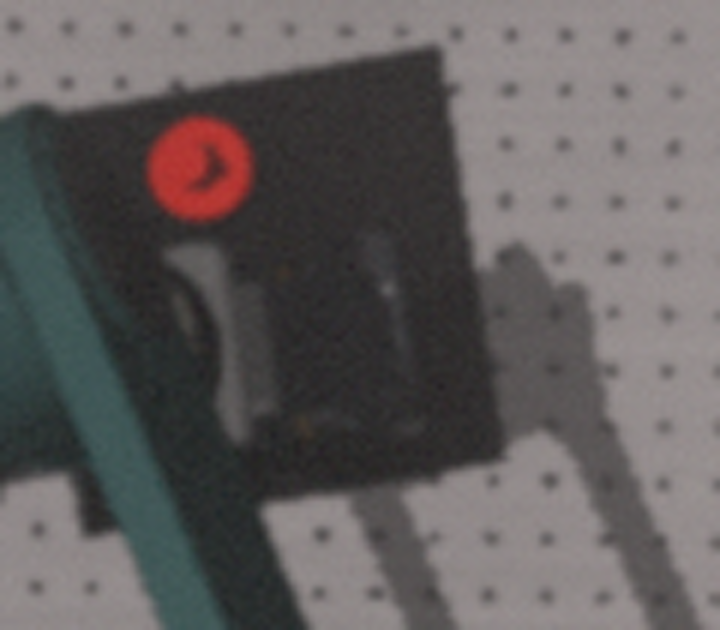

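Emit:
apply_moves([
  [[-1.35,-1.35,5.2],[0,0,0],0.4],
  [[-1.35,-1.35,5.2],[0,0,0],0.4],
  [[-1.35,-1.35,5.2],[0,0,0],0.4],
  [[-1.35,-1.35,5.2],[0,0,0],0.4],
  [[-1.35,-1.35,5.2],[0,0,0],0.4],
  [[-1.35,-1.35,5.2],[0,0,0],0.4],
  [[-1.35,-1.35,5.2],[0,0,0],0.4],
  [[-1.35,-1.35,5.2],[0,0,0],0.4],
  [[-1.35,-1.35,5.2],[0,0,0],0.4],
  [[-1.35,-1.35,5.2],[0,0,0],0.4],
])

```text
time: 1.87
tool_pos: [0.4557, 0.2772, 0.073]
ee_rot: [3.141, 0.001, -2.941]
wrist_force: [0.2, 0.4, 0.1]
width: 0.0377
```

```bash
python3 -c "
from h import *
snap('side','s5',(240,250,340,370),6)
go(.4583,.272,.026,.199+np.pi)
from bench import robot
o=robot.get_obs();R=Ro.from_euler('xyz',o['ee_rot']).as_matrix()
for s in(-.008,.008):
  P=o['tool_pos']+R@np.array([s,o['width']/2+.0125,.014]); print(P,((proj('side',P)[0]-[240,250])*6).round(0))"
```

```text
t 1.92 pos [0.4556 0.2771 0.0728] rpy [ 3.1414e+00  5.0000e-04 -2.9412e+00] F [-1.4  0.5  0.2] w 0.0376 q6 -1.33
shift cm [-0.16 -0.56  4.68] turn [0.    0.001 0.001]
[0.45723274 0.30936564 0.05876318] [324. 377.]
[0.44155294 0.30618067 0.05875439] [370. 381.]
```

View pics/s5.png

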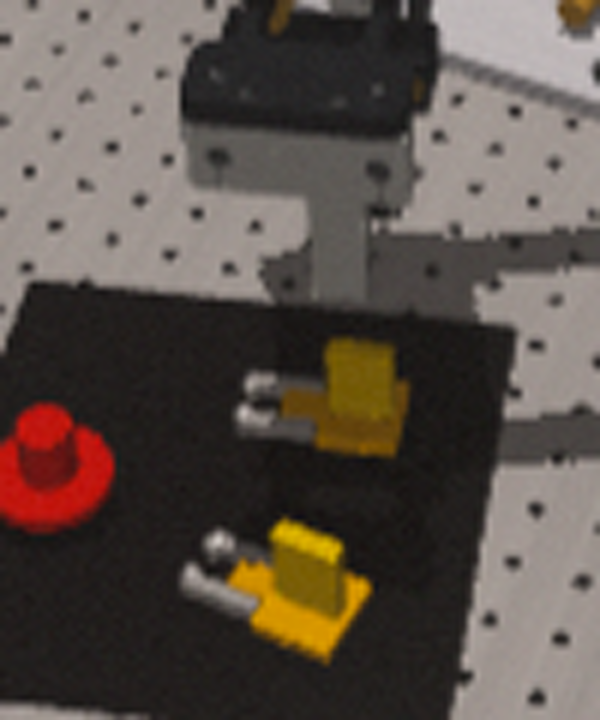

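```bash
python3 -c "
from h import *
for v in((315,302),(365,307)):
  uv=((v[0]+.5)/6-.5+240,(v[1]+.5)/6-.5+250); print(onz('side',uv,.0588).round(4)); o,d=ray('side',uv); print('at y=.308',(o+d*(.308-o[1])/d[1]).round(4))
from bench import robot
print([a for a in dir(robot) if a[0]!='_'],robot.tips_ahead)
"
```

```text
[0.4749 0.2765 0.0588]
at y=.308 [0.4605 0.308  0.0921]
[0.4573 0.2731 0.0588]
at y=.308 [0.4424 0.308  0.0955]
['IKError', 'get_obs', 'tips_ahead'] 0.014
```

```bash
python3 -c "
from h import *
im=cv2.imread('pics/s5_raw.png')[270:350,260:340].astype(float)
cv2.imwrite('pics/c5.png',cv2.resize(np.clip(im*2.2-20,0,255).astype(np.uint8),None,fx=7,fy=7,interpolation=cv2.INTER_CUBIC))
print((proj('side',[[.4572,.3094,.0588],[.4416,.3062,.0588]])-[260,270])*7)
"
```

```text
[[238.19195475 299.4775687 ]
 [292.01820136 304.74808594]]
```

View pics/c5.png

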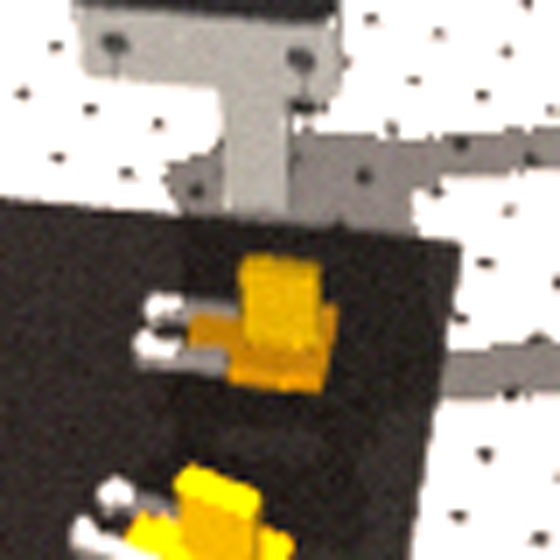

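```bash
python3 -c "
from h import *
im=snap('top','t6')
c=im[165:275,150:290].astype(float)
cv2.imwrite('pics/t6.png',cv2.resize(np.clip(c*2-10,0,255).astype(np.uint8),None,fx=5,fy=5,interpolation=cv2.INTER_CUBIC))
from bench import robot
o=robot.get_obs();R=Ro.from_euler('xyz',o['ee_rot']).as_matrix()
for y in(-1,1):
  P=o['tool_pos']+R@np.array([0,y*(o['width']/2+.006),.014]); print(P,((proj('top',P)[0]-[150,165])*5).round(0))
print(o['joint_positions'])
im=snap('side','s6',(200,180,340,320),5)
"
```

```text
[0.46048887 0.25284007 0.05862267] [337. 300.]
[0.45066449 0.30123351 0.05862906] [241. 317.]
[ 4.39962972e-01  1.02628451e-01  1.58872286e+00  5.56943757e-05
  1.44992268e+00 -1.33112872e+00]
```

View pics/t6.png

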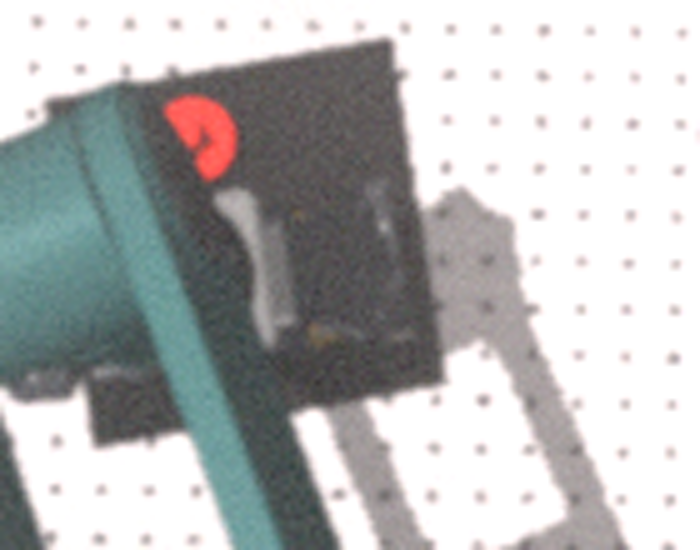

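View pics/s6.png

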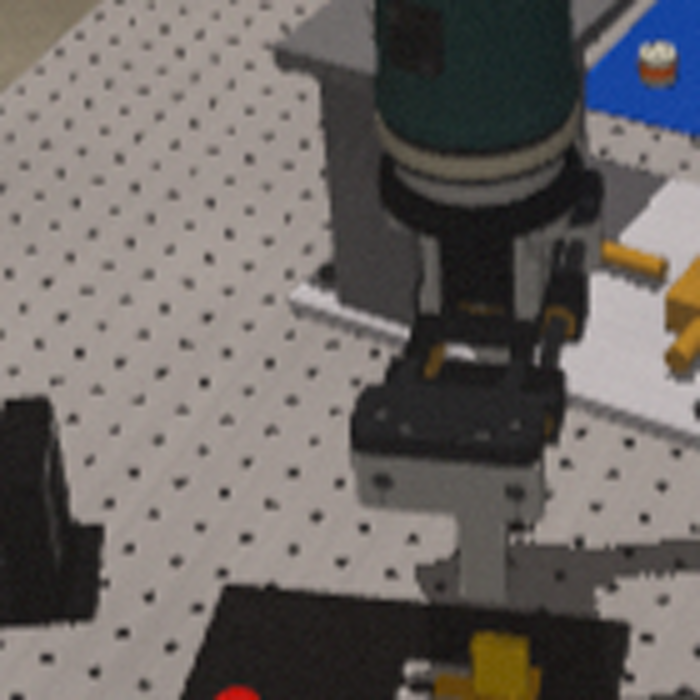

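```bash
python3 -c "
from h import *
for xy in((.4556,.2771),(.472,.245)):
  P=[[*xy,z] for z in(.06,.1,.15,.2,.25,.3)]
  print('side s6',((proj('side',P)-[200,180])*5).round(0).tolist())
  print('top t6',((proj('top',P)-[150,165])*5).round(0).tolist())
print(proj('top',[[0,0,0],[0,0,.3]]),proj('side',[[0,0,0]]))
"
```

```text
side s6 [[502.0, 609.0], [499.0, 537.0], [495.0, 443.0], [490.0, 343.0], [485.0, 237.0], [480.0, 125.0]]
top t6 [[289.0, 308.0], [269.0, 304.0], [242.0, 298.0], [213.0, 291.0], [181.0, 284.0], [145.0, 276.0]]
side s6 [[494.0, 550.0], [491.0, 479.0], [486.0, 386.0], [481.0, 288.0], [477.0, 185.0], [471.0, 75.0]]
top t6 [[353.0, 277.0], [336.0, 272.0], [312.0, 264.0], [286.0, 256.0], [258.0, 247.0], [226.0, 238.0]]
[[313.78290491 409.93505842]
 [310.70100814 462.23061749]] [[526.32413062 285.93229084]]
```

```bash
python3 -c "
from h import *
crop('pics/t6_raw.png','pics/t6b.png',(100,150,400,400),2.6)"
```

```text
(no output)
```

View pics/t6b.png

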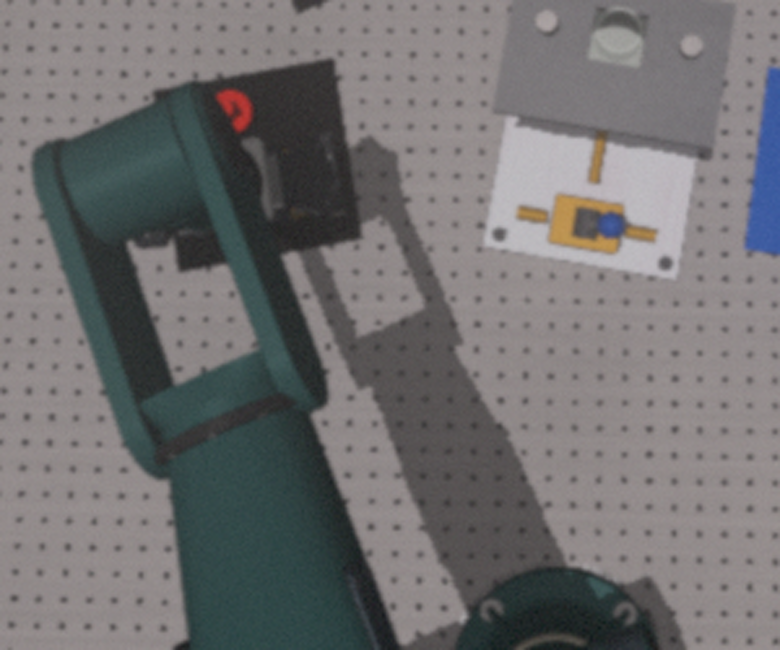

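```bash
python3 -c "
from h import *
from bench import robot
o=robot.get_obs();R=Ro.from_euler('xyz',o['ee_rot']).as_matrix()
for y in(-.0885,-.0315,-.019,0,.019,.0315,.06,.0885):
  for z in (.014,-.02,-.05,-.083):
    P=o['tool_pos']+R@np.array([0,y,z]); print(y,z,P.round(3),((proj('side',P)[0]-[200,180])*5).round(0),((proj('top',P)[0]-[150,165])*5).round(0))
"
```

```text
-0.0885 0.014 [0.473 0.19  0.059] [536. 472.] [461. 277.]
-0.0885 -0.02 [0.473 0.19  0.093] [534. 414.] [450. 272.]
-0.0885 -0.05 [0.473 0.19  0.123] [532. 360.] [439. 268.]
-0.0885 -0.083 [0.473 0.19  0.156] [530. 299.] [426. 263.]
-0.0315 0.014 [0.462 0.246 0.059] [515. 560.] [351. 297.]
-0.0315 -0.02 [0.462 0.246 0.093] [513. 500.] [336. 293.]
-0.0315 -0.05 [0.462 0.246 0.123] [510. 445.] [322. 290.]
-0.0315 -0.083 [0.462 0.246 0.156] [508. 382.] [306. 285.]
-0.019 0.014 [0.459 0.258 0.059] [510. 580.] [326. 302.]
-0.019 -0.02 [0.459 0.258 0.093] [508. 520.] [311. 298.]
-0.019 -0.05 [0.459 0.258 0.123] [505. 464.] [296. 294.]
-0.019 -0.083 [0.459 0.258 0.156] [503. 402.] [279. 290.]
0 0.014 [0.456 0.277 0.059] [503. 612.] [290. 309.]
0 -0.02 [0.456 0.277 0.093] [500. 551.] [273. 305.]
0 -0.05 [0.456 0.277 0.123] [497. 495.] [257. 301.]
0 -0.083 [0.456 0.277 0.156] [494. 432.] [239. 297.]
0.019 0.014 [0.452 0.296 0.059] [495. 644.] [253. 315.]
0.019 -0.02 [0.452 0.296 0.093] [492. 583.] [235. 312.]
0.019 -0.05 [0.452 0.296 0.123] [489. 527.] [218. 309.]
0.019 -0.083 [0.452 0.296 0.156] [486. 463.] [199. 305.]
0.0315 0.014 [0.449 0.308 0.059] [490. 666.] [228. 320.]
0.0315 -0.02 [0.449 0.308 0.093] [486. 605.] [210. 316.]
0.0315 -0.05 [0.449 0.308 0.123] [484. 549.] [193. 313.]
0.0315 -0.083 [0.449 0.308 0.156] [480. 485.] [173. 310.]
0.06 0.014 [0.444 0.336 0.059] [477. 719.] [173. 330.]
0.06 -0.02 [0.444 0.336 0.093] [474. 657.] [153. 327.]
0.06 -0.05 [0.444 0.336 0.123] [470. 600.] [134. 324.]
0.06 -0.083 [0.444 0.336 0.156] [467. 535.] [112. 321.]
0.0885 0.014 [0.438 0.364 0.059] [464. 774.] [118. 340.]
0.0885 -0.02 [0.438 0.364 0.093] [460. 712.] [ 96. 337.]
0.0885 -0.05 [0.438 0.364 0.123] [457. 654.] [ 76. 335.]
0.0885 -0.083 [0.438 0.364 0.156] [453. 588.] [ 52. 332.]
```

```bash
python3 -c "
from h import *
T=lambda x,y:((x+.5)/5-.5+150,(y+.5)/5-.5+165)
D=lambda x,y:((x+.5)/5-.5+200,(y+.5)/5-.5+180)
print(tri(T(222,195),D(355,455)));print(tri(T(268,345),D(545,460)))
"

```

```text
(array([0.50809407, 0.2930509 , 0.14279881]), np.float64(0.005191878229063632))
(array([0.43681544, 0.26795952, 0.13974394]), np.float64(0.003609282378322466))
```

```bash
python3 -c "
from h import *
go(.36,.17,.15,.199+np.pi)"
```

```text
t 2.02 pos [0.4556 0.277  0.0725] rpy [ 3.1415e+00  1.0000e-04 -2.9414e+00] F [ 0.4 -0.5 -0.5] w 0.0375 q6 -1.33
shift cm [11.49 -8.58 -7.75] turn [0.    0.    0.001]
```

Emit:
apply_moves([
  [[2,-1.5,-4],[0,0,0],0.4],
  [[11.5,-8.6,-7.8],[0,0,0],0.4],
  [[11.5,-8.6,-7.8],[0,0,0],0.4],
  [[11.5,-8.6,-7.8],[0,0,0],0.4],
  [[11.5,-8.6,-7.8],[0,0,0],0.4],
  [[11.5,-8.6,-7.8],[0,0,0],0.4],
  [[11.5,-8.6,-7.8],[0,0,0],0.4],
  [[11.5,-8.6,-7.8],[0,0,0],0.4],
  [[11.5,-8.6,-7.8],[0,0,0],0.4],
  [[11.5,-8.6,-7.8],[0,0,0],0.4],
])

```text
time: 2.85
tool_pos: [0.3601, 0.1703, 0.1494]
ee_rot: [-3.142, -0.002, -2.941]
wrist_force: [-0.2, -0.1, 0.5]
width: 0.0376
```

```bash
python3 -c "
from h import *
snap('side','s7',(250,150,450,320),4)
snap('top','t7',(150,165,350,320),4)
from bench import robot
go(.36,.17,.15,.199+np.pi)
o=robot.get_obs();R=Ro.from_euler('xyz',o['ee_rot']).as_matrix()
for y in(-.0315,0,.0315):
  for z in (.014,-.083):
    P=o['tool_pos']+R@np.array([0,y,z]); print(y,z,P.round(3),((proj('side',P)[0]-[250,150])*4).round(0),((proj('top',P)[0]-[150,165])*4).round(0))
"
```

```text
t 2.95 pos [0.3601 0.1702 0.1496] rpy [-3.1415e+00 -1.9000e-03 -2.9407e+00] F [ 1.  -0.7 -0.1] w 0.0374 q6 -1.47
shift cm [ 0.01 -0.02 -0.04] turn [-0.    -0.002  0.002]
-0.0315 0.014 [0.366 0.139 0.136] [440. 373.] [426. 396.]
-0.0315 -0.083 [0.366 0.139 0.233] [446. 223.] [401. 400.]
0 0.014 [0.36  0.17  0.136] [437. 409.] [373. 406.]
0 -0.083 [0.36  0.17  0.233] [443. 257.] [343. 411.]
0.0315 0.014 [0.354 0.201 0.136] [433. 446.] [320. 416.]
0.0315 -0.083 [0.354 0.201 0.233] [439. 292.] [285. 422.]
```

View pics/s7.png

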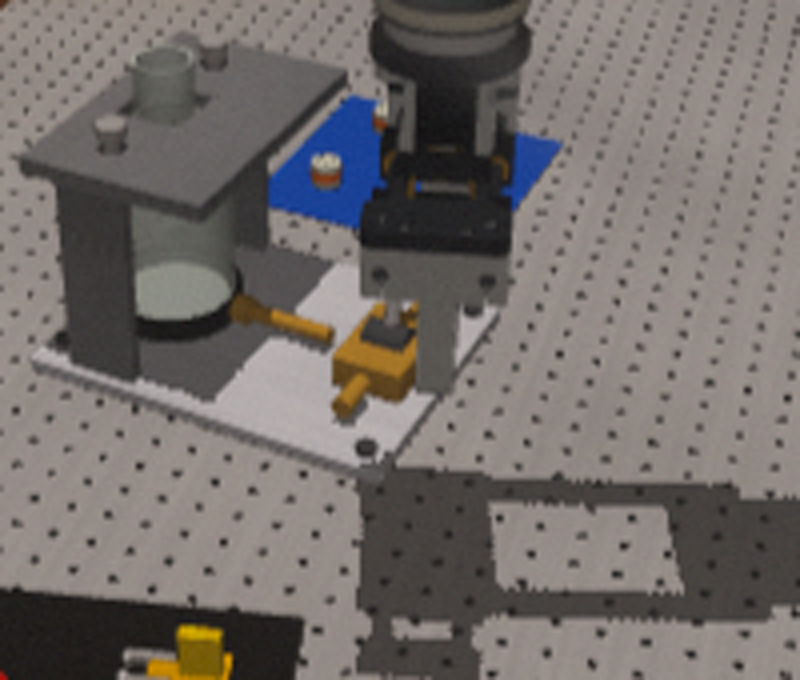

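View pics/t7.png

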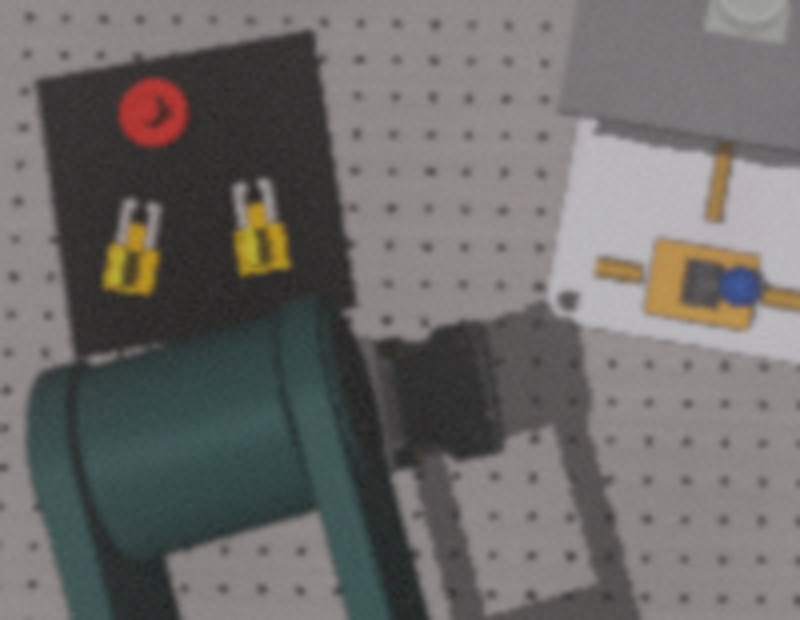

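Emit:
apply_moves([
  [[0,0,0],[0,0,0],1],
  [[0,0,0],[0,0,0],1],
  [[0,0,0],[0,0,0],1],
  [[0,0,0],[0,0,0],1],
  [[0,0,0],[0,0,0],1],
  [[0,0,0],[0,0,0],1],
  [[0,0,0],[0,0,0],1],
  [[0,0,0],[0,0,0],1],
  [[0,0,0],[0,0,0],1],
  [[0,0,0],[0,0,0],1],
])

```text
time: 3.78
tool_pos: [0.36, 0.1698, 0.1504]
ee_rot: [3.142, 0.0, -2.941]
wrist_force: [-0.5, -0.2, 0.1]
width: 0.0934
```

```bash
python3 -c "
from h import *
snap('side','s8',(250,150,450,320),4)
snap('top','t8',(150,165,350,320),4)
"
```

```text
(no output)
```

View pics/s8.png

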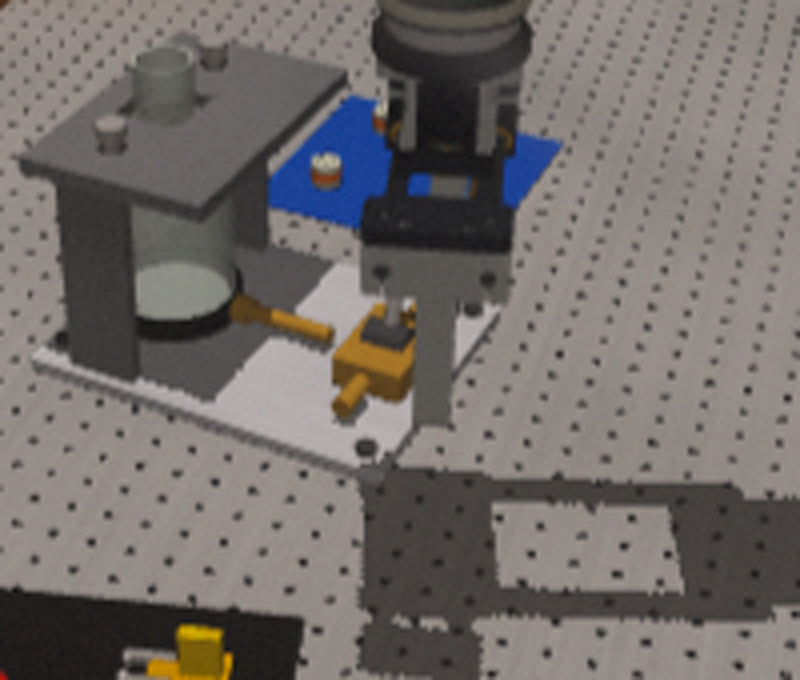

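View pics/t8.png

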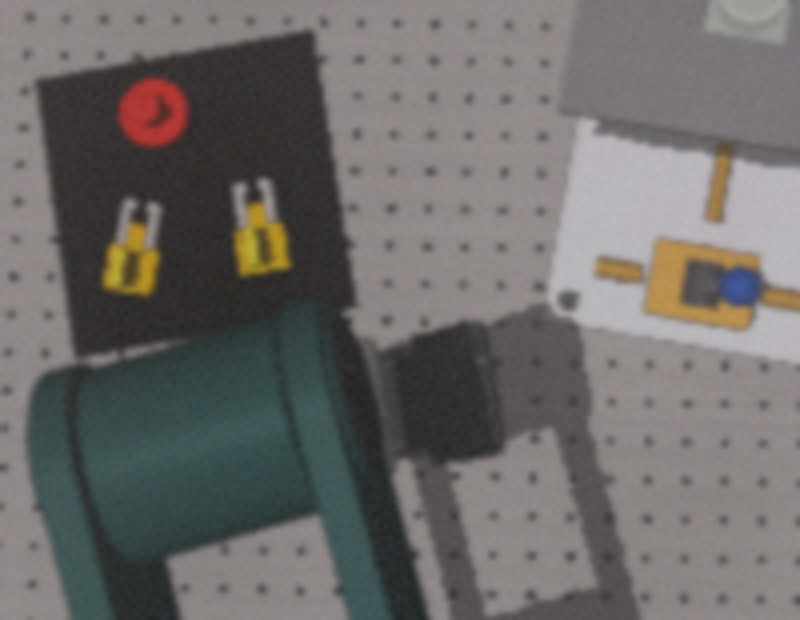

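Emit:
apply_moves([
  [[0,0,4],[0,0,0],0.4],
  [[0,0,8],[0,0,0],0.4],
  [[0,0,12],[0,0,0],0.4],
  [[0,0,12.8],[0,0,0],0.4],
  [[0,0,12.8],[0,0,0],0.4],
  [[0,0,12.9],[0,0,0],0.4],
  [[0,0,12.9],[0,0,0],0.4],
  [[0,0,12.9],[0,0,0],0.4],
  [[0,0,12.9],[0,0,0],0.4],
  [[0,0,12.9],[0,0,0],0.4],
])

```text
time: 4.72
tool_pos: [0.3612, 0.1702, 0.023]
ee_rot: [3.141, 0.003, -2.941]
wrist_force: [0.3, 0.1, -1.6]
width: 0.0378
```

```bash
python3 -c "
from h import *
snap('side','s9',(250,150,450,320),4)
go(.36,.17,.15,.199+np.pi)
"
```

```text
t 4.77 pos [0.3609 0.1701 0.0226] rpy [ 3.1413e+00  2.4000e-03 -2.9414e+00] F [ 1.1 -0.1 -0.1] w 0.0374 q6 -1.47
shift cm [ 6.000e-02  1.000e-02 -1.274e+01] turn [0.    0.002 0.001]
```

View pics/s9.png

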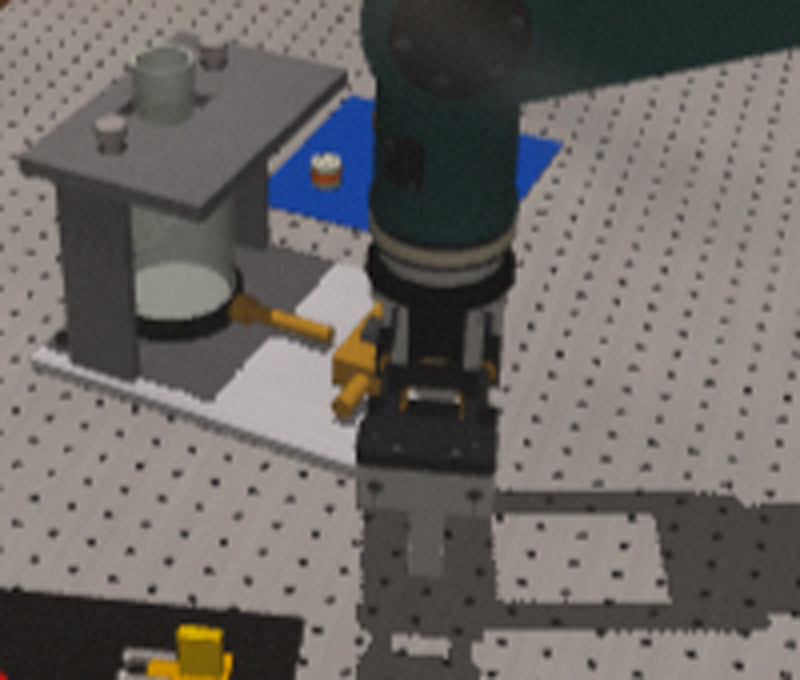

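Emit:
apply_moves([
  [[0,0,0.3],[0,0,0],0.4],
  [[0,0,0.5],[0,0,0],0.4],
  [[0,0,0.6],[0,0,0],0.4],
  [[0,0,0.7],[0,0,0],0.4],
  [[0,0,0.8],[0,0,0],0.4],
  [[0,0,0.9],[0,0,0],0.4],
  [[0,0,0.95],[0,0,0],0.4],
  [[0,0,1.0],[0,0,0],0.4],
  [[0,0,1.0],[0,0,0],0.4],
  [[0,0,1.0],[0,0,0],0.4],
])

```text
time: 5.6
tool_pos: [0.36, 0.1698, 0.0114]
ee_rot: [3.142, 0.0, -2.941]
wrist_force: [0.2, 0.8, 0.0]
width: 0.0374
```

Emit:
apply_moves([
  [[0,0,0.2],[0,0,0],0.4],
  [[0,0,0.4],[0,0,0],0.4],
  [[0,0,0.5],[0,0,0],0.4],
  [[0,0,0.6],[0,0,0],0.4],
  [[0,0,0.7],[0,0,0],0.4],
  [[0,0,0.8],[0,0,0],0.4],
  [[0,0,0.9],[0,0,0],0.4],
  [[0,0,1.0],[0,0,0],0.4],
  [[0,0,1.0],[0,0,0],0.4],
  [[0,0,1.0],[0,0,0],0.4],
])

```text
time: 6.43
tool_pos: [0.3599, 0.1698, 0.0014]
ee_rot: [3.142, -0.0, -2.941]
wrist_force: [0.7, 0.3, -0.7]
width: 0.0376
```

```bash
python3 -c "
from h import *
snap('side','s10',(300,220,400,320),7)
go(.36,.17,.15,.199+np.pi)
"
```

```text
t 6.48 pos [0.36   0.1698 0.0014] rpy [ 3.1415e+00  1.0000e-04 -2.9414e+00] F [-0.2  0.2 -0.2] w 0.0375 q6 -1.47
shift cm [-1.000e-02  2.000e-02 -1.486e+01] turn [0.    0.    0.001]
```

View pics/s10.png

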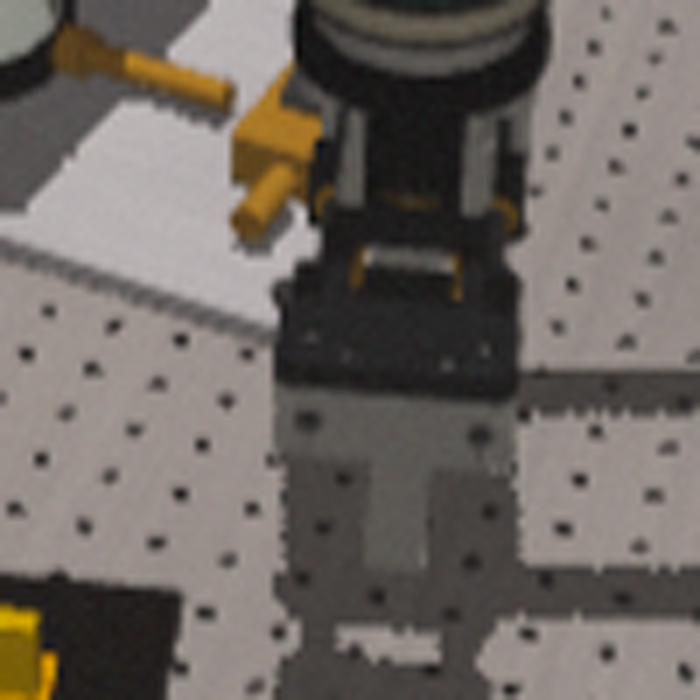

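```bash
python3 -c "
from h import *
for v in((367,572),(427,572)):
  uv=((v[0]+.5)/7-.5+300,(v[1]+.5)/7-.5+220); print(onz('side',uv,.0).round(4)); o,d=ray('side',uv); print('y',(o+d*(.2-o[1])/d[1]).round(4))
"

```

```text
[0.3697 0.1804 0.    ]
y [0.3647 0.2    0.0195]
[ 0.3513  0.1741 -0.    ]
y [0.3454 0.2    0.0256]
```

Emit:
apply_moves([
  [[0,0,0.2],[0,0,0],0.4],
  [[0,0,0.4],[0,0,0],0.4],
  [[0,0,0.6],[0,0,0],0.4],
  [[0,0,0.8],[0,0,0],0.4],
  [[0,0,0.9],[0,0,0],0.4],
  [[0,0,1.0],[0,0,0],0.4],
  [[0,0,1.1],[0,0,0],0.4],
  [[0,0,1.2],[0,0,0],0.4],
  [[0,0,1.2],[0,0,0],0.4],
  [[0,0,1.2],[0,0,0],0.4],
])

```text
time: 7.32
tool_pos: [0.36, 0.1698, -0.0106]
ee_rot: [3.142, -0.0, -2.941]
wrist_force: [0.3, 0.2, 0.1]
width: 0.0374
```

Emit:
apply_moves([
  [[0,0,0.1],[0,0,0],0.4],
  [[0,0,0.2],[0,0,0],0.4],
  [[0,0,0.3],[0,0,0],0.4],
  [[0,0,0.4],[0,0,0],0.4],
  [[0,0,0.5],[0,0,0],0.4],
  [[0,0,0.5],[0,0,0],0.4],
  [[0,0,0.5],[0,0,0],0.4],
  [[0,0,0.5],[0,0,0],0.4],
  [[0,0,0.5],[0,0,0],0.4],
  [[0,0,0.5],[0,0,0],0.4],
])

```text
time: 8.15
tool_pos: [0.3599, 0.1698, -0.0156]
ee_rot: [3.141, -0.0, -2.941]
wrist_force: [0.1, -0.1, 0.3]
width: 0.0378
```

Emit:
apply_moves([
  [[0,0,0.1],[0,0,0],0.4],
  [[0,0,0.2],[0,0,0],0.4],
  [[0,0,0.3],[0,0,0],0.4],
  [[0,0,0.4],[0,0,0],0.4],
  [[0,0,0.5],[0,0,0],0.4],
  [[0,0,0.5],[0,0,0],0.4],
  [[0,0,0.5],[0,0,0],0.4],
  [[0,0,0.5],[0,0,0],0.4],
  [[0,0,0.5],[0,0,0],0.4],
  [[0,0,0.5],[0,0,0],0.4],
])

```text
time: 8.98
tool_pos: [0.3602, 0.1699, -0.0159]
ee_rot: [-3.141, -0.001, -2.941]
wrist_force: [-12.5, -4.5, 29.9]
width: 0.0377
```

```bash
python3 -c "
from h import *
snap('side','s11',(300,220,400,320),7)
go(.36,.17,.15,.199+np.pi)
"
```

```text
t 9.03 pos [ 0.3601  0.1699 -0.0159] rpy [-3.1413e+00 -7.0000e-04 -2.9411e+00] F [-12.4  -4.5  30.4] w 0.0375 q6 -1.47
shift cm [ 2.000e-02  1.000e-02 -1.659e+01] turn [-0.    -0.001  0.002]
```

View pics/s11.png

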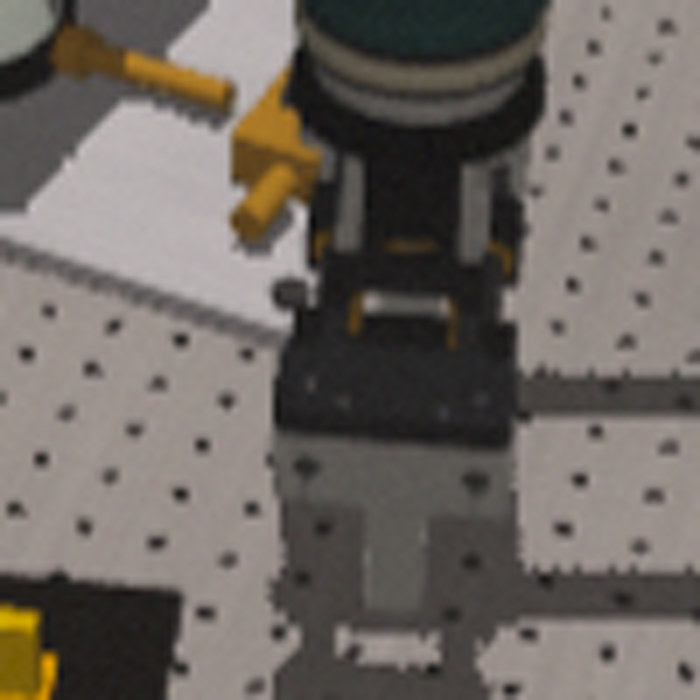

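```bash
python3 -c "
from h import *
for v in((365,610),(427,612)):
  uv=((v[0]+.5)/7-.5+300,(v[1]+.5)/7-.5+220); print(onz('side',uv,.0).round(4))
from bench import robot
o=robot.get_obs();R=Ro.from_euler('xyz',o['ee_rot']).as_matrix()
for s in(.008,-.008): print(o['tool_pos']+R@np.array([s,o['width']/2+.0125,.014]))
"

```

```text
[0.3657 0.1971 0.    ]
[0.3467 0.1914 0.    ]
[ 0.34607695  0.19888394 -0.02985648]
[ 0.36175642  0.20207049 -0.02986799]
```

Emit:
apply_moves([
  [[0,0,-1],[0,0,0],0.4],
  [[0,0,-3],[0,0,0],0.4],
  [[0,0,-7],[0,0,0],0.4],
  [[0,0,-11],[0,0,0],0.4],
  [[0,0,-12],[0,0,0],0.4],
  [[0,0,-12],[0,0,0],0.4],
  [[0,0,-12],[0,0,0],0.4],
  [[0,0,-12],[0,0,0],0.4],
  [[0,0,-12],[0,0,0],0.4],
  [[0,0,-12],[0,0,0],0.4],
])

```text
time: 9.87
tool_pos: [0.3587, 0.1694, 0.0973]
ee_rot: [-3.141, -0.004, -2.941]
wrist_force: [0.5, -0.4, 0.2]
width: 0.038
```

```bash
python3 -c "
from h import *
go(.459,.275,.04,.199+np.pi)
"
```

```text
t 9.87 pos [0.3587 0.1694 0.0973] rpy [-3.1413 -0.0041 -2.9414] F [ 0.5 -0.4  0.2] w 0.038 q6 -1.47
shift cm [-11.96   8.36   5.68] turn [-0.    -0.004  0.001]
```

Emit:
apply_moves([
  [[-3,2,0],[0,0,0],0.4],
  [[-6,4,0],[0,0,0],0.4],
  [[-9,6,0],[0,0,0],0.4],
  [[-12,8.4,0],[0,0,0],0.4],
  [[-12,8.4,3],[0,0,0],0.4],
  [[-12,8.4,5.8],[0,0,0],0.4],
  [[-12,8.4,5.8],[0,0,0],0.4],
  [[-12,8.4,5.8],[0,0,0],0.4],
  [[-12,8.4,5.8],[0,0,0],0.4],
  [[-12,8.4,5.8],[0,0,0],0.4],
])

```text
time: 10.7
tool_pos: [0.4619, 0.2763, 0.0434]
ee_rot: [3.141, 0.003, -2.942]
wrist_force: [0.6, 0.3, 0.5]
width: 0.0377
```

```bash
python3 -c "
from h import *
snap('side','s12',(250,250,350,350),7)
snap('top','t12',(150,165,290,275),5)
go(.459,.275,.04,.199+np.pi)
"
```

```text
t 10.8 pos [0.462  0.2763 0.0436] rpy [ 3.1406  0.0038 -2.9417] F [ 0.1 -0.2 -0.2] w 0.0378 q6 -1.34
shift cm [ 0.32 -0.07  0.36] turn [0.001 0.004 0.001]
```

View pics/s12.png

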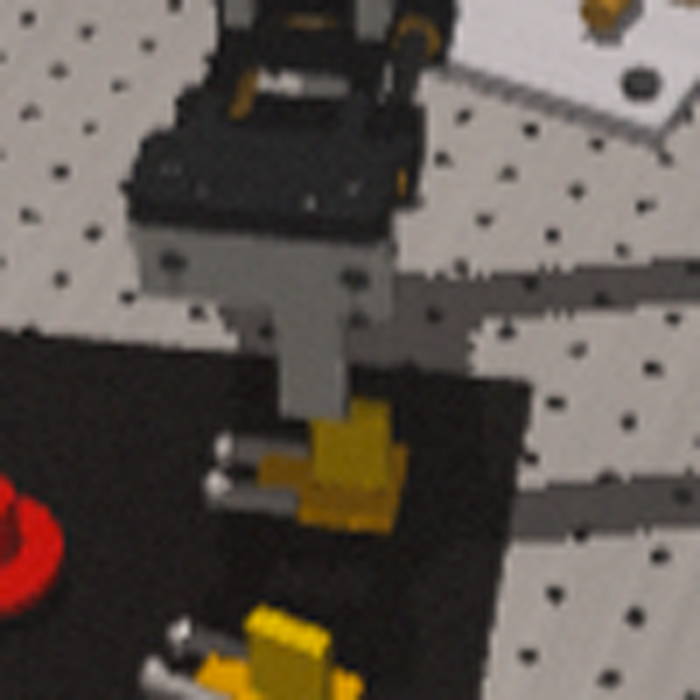

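View pics/t12.png

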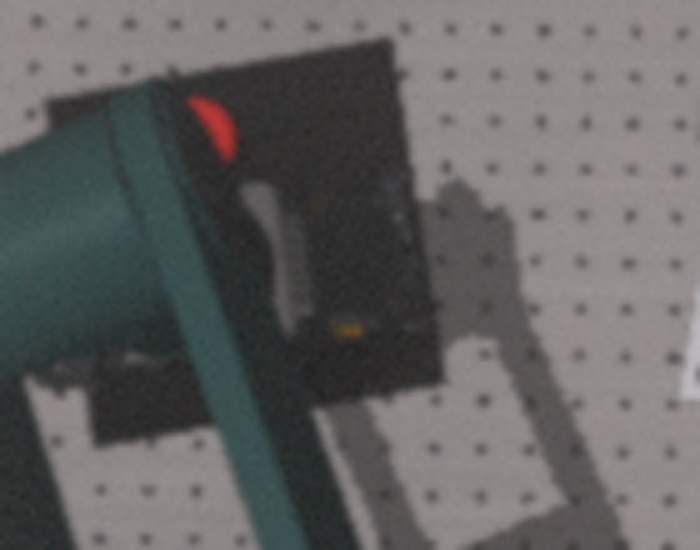

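```bash
python3 -c "
from h import *
D=lambda x,y:((x+.5)/7-.5+250,(y+.5)/7-.5+250)
for z in(.056,.0596): print('fing',onz('side',D(280,413),z).round(4),onz('side',D(348,417),z).round(4))
print('tabtop near',onz('side',D(313,415),.039),onz('side',D(390,412),.039)) 
print('base near corners',onz('side',D(298,525),.003),onz('side',D(392,532),.003))
print('arm near tip',onz('side',D(212,488),.007))
from bench import robot
o=robot.get_obs();R=Ro.from_euler('xyz',o['ee_rot']).as_matrix()
for s in(.008,-.008): print(o['tool_pos']+R@np.array([s,o['width']/2+.0125,.014]))
"

```

```text
fing [0.4715 0.2989 0.056 ] [0.4519 0.2938 0.056 ]
fing [0.47   0.3022 0.0596] [0.4504 0.2971 0.0596]
tabtop near [0.46896318 0.28093189 0.039     ] [0.44733055 0.27213206 0.039     ]
base near corners [0.47087048 0.29243164 0.003     ] [0.44266634 0.28560513 0.003     ]
arm near tip [0.50011918 0.29062012 0.007     ]
[0.44799686 0.30555913 0.0296301 ]
[0.46367812 0.30873632 0.02969127]
```

Emit:
apply_moves([
  [[0.6,0.5,0],[0,0,0],0.4],
  [[0.6,0.5,1],[0,0,0],0.4],
  [[0.6,0.5,1],[0,0,0],0.4],
  [[0.6,0.5,1],[0,0,0],0.4],
  [[0.6,0.5,1],[0,0,0],0.4],
  [[0.6,0.5,1],[0,0,0],0.4],
  [[0.6,0.5,1],[0,0,0],0.4],
  [[0.6,0.5,1],[0,0,0],0.4],
  [[0.6,0.5,1],[0,0,0],0.4],
  [[0.6,0.5,1],[0,0,0],0.4],
])

```text
time: 11.63
tool_pos: [0.4541, 0.2797, 0.0315]
ee_rot: [3.141, 0.0, -2.941]
wrist_force: [0.5, -1.0, 0.2]
width: 0.0373
```

```bash
python3 -c "
from h import *
snap('side','s13',(250,250,350,350),7)
go(.459,.275,-.004,.199+np.pi)
"
```

```text
t 11.68 pos [0.4541 0.2797 0.0315] rpy [ 3.1414e+00  2.0000e-04 -2.9415e+00] F [ 0.8  0.2 -0.1] w 0.0374 q6 -1.33
shift cm [-0.39 -0.56  3.55] turn [0.    0.    0.001]
```

View pics/s13.png

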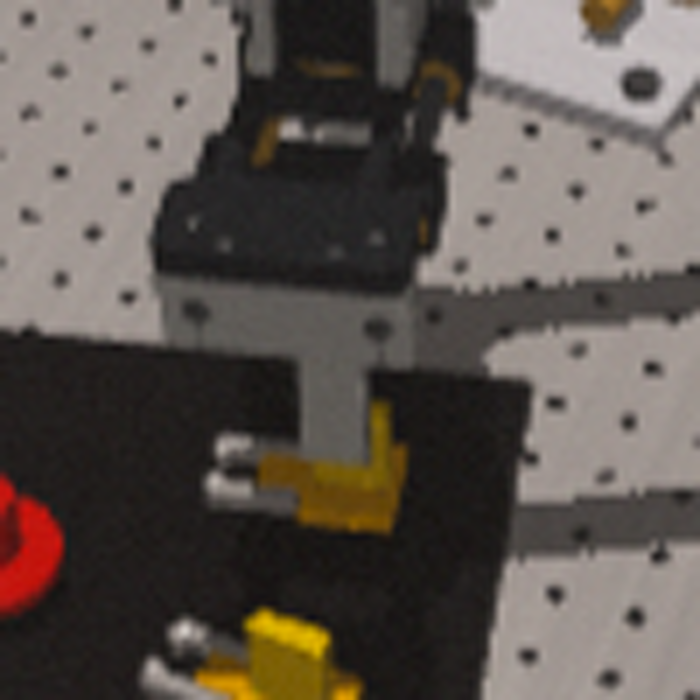

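Emit:
apply_moves([
  [[0,0,1.2],[0,0,0],0.4],
  [[0,0,2.4],[0,0,0],0.4],
  [[0,0,3.4],[0,0,0],0.4],
  [[0,0,3.4],[0,0,0],0.4],
  [[0,0,3.4],[0,0,0],0],
  [[0,0,3.4],[0,0,0],0],
  [[0,0,3.4],[0,0,0],0],
  [[0,0,3.4],[0,0,0],0],
  [[0,0,3.4],[0,0,0],0],
  [[0,0,3.4],[0,0,0],0],
])

```text
time: 12.52
tool_pos: [0.4543, 0.2798, -0.0021]
ee_rot: [3.141, 0.001, -2.941]
wrist_force: [-0.4, 0.7, 0.6]
width: 0.0078
```

```bash
python3 -c "
from h import *
snap('side','s14',(250,250,350,350),7)
go(.459,.275,-.004,.199+np.pi)
"
```

```text
t 12.57 pos [ 0.4543  0.2798 -0.0021] rpy [ 3.1413e+00  9.0000e-04 -2.9414e+00] F [-0.7 -0.7  1.2] w 0.0079 q6 -1.33
shift cm [-0.37 -0.57  0.19] turn [0.    0.001 0.001]
```

View pics/s14.png

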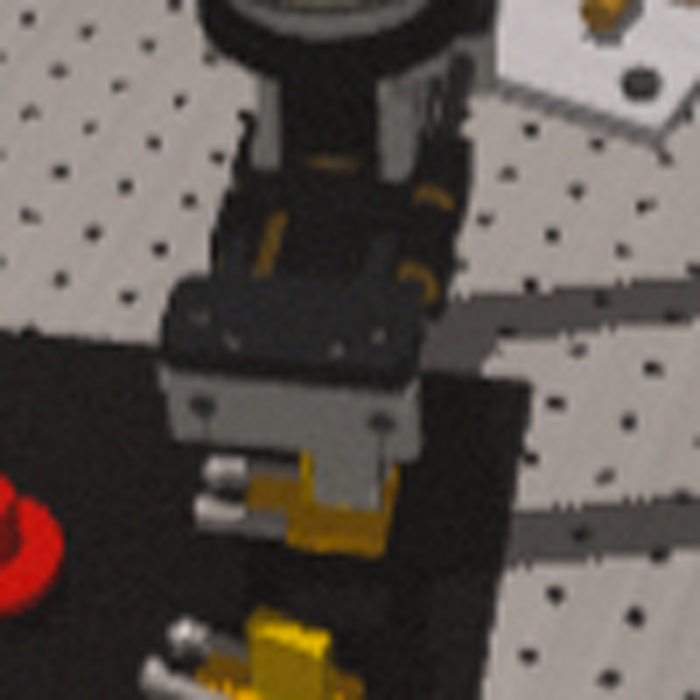

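```bash
python3 -c "
from h import *
go(.5458,.035,.23,2.988)
"
```

```text
t 12.57 pos [ 0.4543  0.2798 -0.0021] rpy [ 3.1413e+00  9.0000e-04 -2.9414e+00] F [-0.7 -0.7  1.2] w 0.0079 q6 -1.33
shift cm [ -4.12 -25.81 -23.22] turn [0.    0.001 0.354]
```

Emit:
apply_moves([
  [[0,0,-4],[0,0,0],0],
  [[0,0,-8],[0,0,0],0],
  [[0,0,-12],[0,0,0],0],
  [[0,0,-16],[0,0,0],0],
  [[0,0,-20],[0,0,0.1],0],
  [[0,0,-23.2],[0,0,0.2],0],
  [[-1,-4,-23.2],[0,0,0.354],0],
  [[-2,-8,-23.2],[0,0,0.354],0],
  [[-3,-12,-23.2],[0,0,0.354],0],
  [[-3.5,-15,-23.2],[0,0,0.354],0],
])

```text
time: 13.4
tool_pos: [0.5191, 0.1373, 0.2296]
ee_rot: [-3.141, 0.001, 2.987]
wrist_force: [0.2, -0.1, -0.3]
width: 0.0079
```

```bash
python3 -c "
from h import *
snap('side','s15',(230,100,380,230),5)
go(.5458,.035,.23,2.988)
"
```

```text
t 13.45 pos [0.5206 0.1324 0.2291] rpy [-3.1367e+00  2.2000e-03  2.9812e+00] F [ 0.7 -1.9 -0.5] w 0.0076 q6 -1.26
shift cm [-4.04 -9.21 -0.04] turn [-0.005  0.002 -0.007]
```

View pics/s15.png

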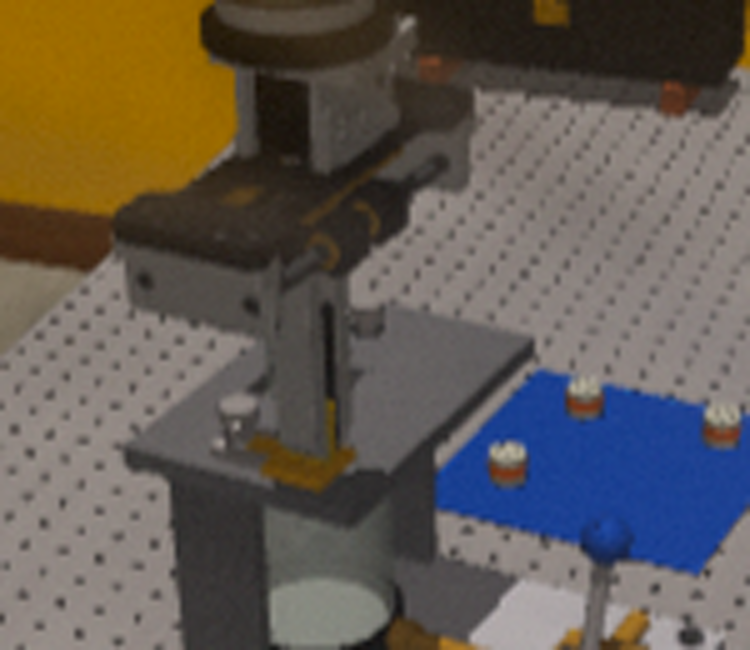

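Emit:
apply_moves([
  [[-2,-4,0],[0,0,0],0],
  [[-3,-8,0],[0,0,0],0],
  [[-3.4,-9.6,0],[0,0,0],0],
  [[-3.4,-9.6,0],[0,0,0],0],
  [[-3.4,-9.6,0],[0,0,0],0],
  [[-3.4,-9.6,0],[0,0,0],0],
  [[-3.4,-9.6,0],[0,0,0],0],
  [[-3.4,-9.6,0],[0,0,0],0],
  [[-3.4,-9.6,0],[0,0,0],0],
  [[-3.4,-9.6,0],[0,0,0],0],
])

```text
time: 14.28
tool_pos: [0.5369, 0.0404, 0.2295]
ee_rot: [3.141, 0.0, 2.989]
wrist_force: [0.5, 0.1, -1.2]
width: 0.008
```

```bash
python3 -c "
from h import *
snap('side','s16',(230,100,380,230),5)
snap('top','t16',(250,110,400,240),5)
go(.5458,.035,.23,2.988)
"
```

```text
t 14.38 pos [0.537  0.0401 0.2294] rpy [3.1415e+00 1.0000e-04 2.9887e+00] F [ 0.1 -0.2 -1.2] w 0.0081 q6 -1.45
shift cm [-0.95 -0.37 -0.06] turn [0.    0.    0.001]
```

View pics/s16.png

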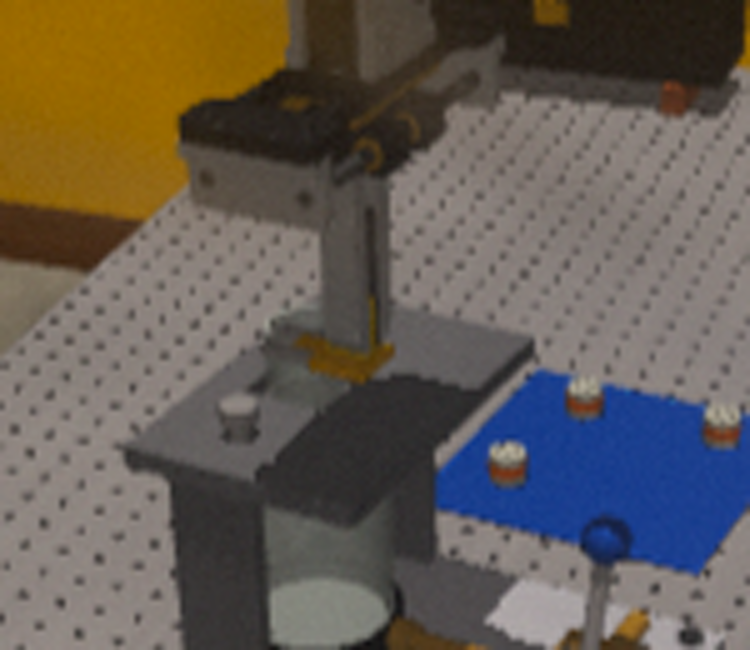

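View pics/t16.png

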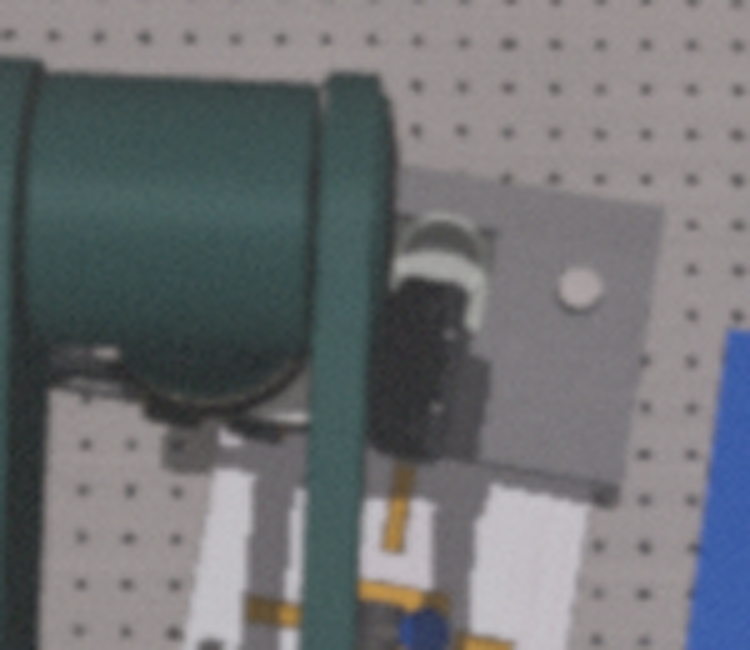

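```bash
python3 -c "
from h import *
crop('pics/s16_raw.png','pics/s16b.png',(265,150,325,195),12)
"
```

```text
(no output)
```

View pics/s16b.png

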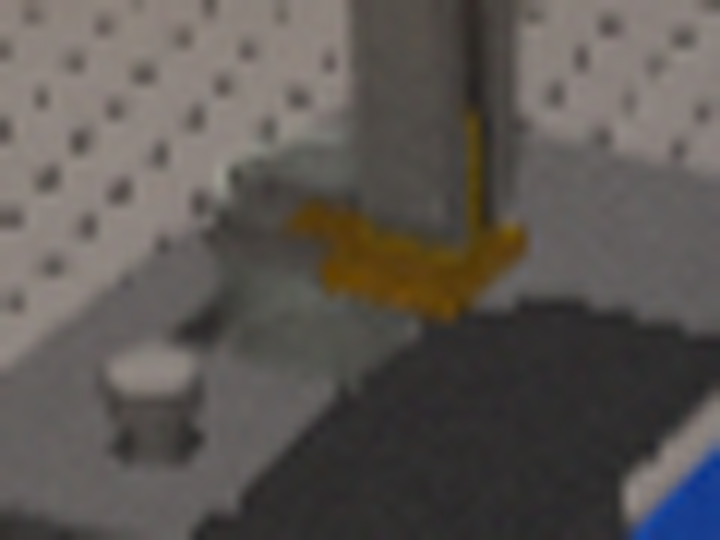

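```bash
cat >> h.py <<'E'
def D(x0,y0,f): return lambda x,y:((x+.5)/f-.5+x0,(y+.5)/f-.5+y0)
def dry(q,p=(.6028,-.042,-.1535)):
    c,s=np.cos(p[2]),np.sin(p[2]); d=np.array(q[:2])-p[:2]; return np.array([c*d[0]+s*d[1],-s*d[0]+c*d[1]])*1e3
E
python3 -c "
from h import *
d=D(265,150,12)
a=onz('side',d(452,320),.2345);b=onz('side',d(527,245),.2345);c=onz('side',d(465,292),.2405);e=onz('side',d(527,226),.2405)
for q in(a,b,c,e): print(q.round(4),dry(q).round(1))
from bench import robot
o=robot.get_obs()['tool_pos']; print(dry(o))
print('stud top',dry(onz('side',d(152,365),.189)), dry(onz('side',D(250,145,5)(139,178),.189)))
"
```

```text
[0.5293 0.0604 0.2345] [-88.3  89.9]
[0.5262 0.0268 0.2345] [-86.2  56.3]
[0.5268 0.0592 0.2405] [-90.6  88.4]
[0.5249 0.0299 0.2405] [-88.   59.1]
[-77.60983866  71.058825  ]
stud top [ 0.85205417 63.4678273 ] [-0.25069469 64.30308659]
```

Emit:
apply_moves([
  [[0,-0.8,0],[0,0,0],0],
  [[0,-0.8,2],[0,0,0],0],
  [[0,-0.8,4],[0,0,0],0],
  [[0,-0.8,5.4],[0,0,0],0],
  [[0,-0.8,6.0],[0,0,0],0],
  [[0,-0.8,6.0],[0,0,0],0],
  [[0,-0.8,6.0],[0,0,0],0],
  [[0,-0.8,6.0],[0,0,0],0],
  [[0,-0.8,6.0],[0,0,0],0],
  [[0,-0.8,6.0],[0,0,0],0],
])

```text
time: 15.22
tool_pos: [0.5364, 0.0316, 0.1707]
ee_rot: [3.141, 0.002, 2.988]
wrist_force: [-0.8, 0.1, -0.3]
width: 0.0075
```

```bash
python3 -c "
from h import *
snap('side','s17',(260,160,320,210),12)
go(.5458,.035,.166,2.988)
"
```

```text
t 15.27 pos [0.5363 0.0316 0.1704] rpy [3.1413e+00 1.8000e-03 2.9878e+00] F [ 0.4 -0.1  0.4] w 0.0081 q6 -1.46
shift cm [-0.89  0.48  0.45] turn [ 0.     0.002 -0.   ]
```

View pics/s17.png

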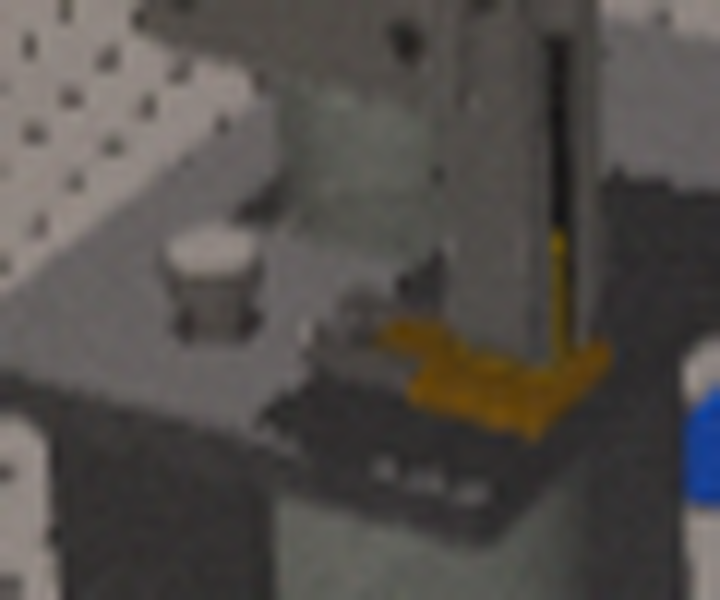

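```bash
python3 -c "
from h import *
d=D(260,160,12)
for nm,x,y,z in(('nrb',538,441,.1755),('nrt',545,415,.1815),('frb',612,366,.1755),('frt',610,343,.1815),('nfb',408,398,.1755),('tip near top',308,330,.181),('studtop',213,250,.189),('studheadbot',212,308,.179)):
  q=onz('side',d(x,y),z);print(nm,q.round(4),dry(q).round(1))
# stud left predicted
import numpy as np
c,s=np.cos(-.1535),np.sin(-.1535)
for p in((.6028,-.042),(.6024,-.0469)):
  for z in(.17,.179,.189): print(z,(proj('side',[p[0]-s*.065,p[1]+c*.065,z])[0]-[260,160])*12)
from bench import robot
print(dry(robot.get_obs()['tool_pos']))
"
```

```text
nrb [0.5287 0.0526 0.1755] [-87.7  82.2]
nrt [0.5272 0.052  0.1815] [-89.1  81.4]
frb [0.5248 0.0201 0.1755] [-86.6  49.5]
frt [0.5247 0.0211 0.1815] [-86.8  50.4]
nfb [0.5599 0.0451 0.1755] [-55.7  79.5]
tip near top [0.5861 0.0345 0.181 ] [-28.2  73.1]
studtop [0.6123 0.0225 0.189 ] [-0.5 65.2]
studheadbot [0.6103 0.0291 0.179 ] [-3.5 71.4]
0.17 [211.41767151 322.45570691]
0.179 [208.85788044 285.26819427]
0.189 [205.98928561 243.59451709]
0.17 [222.49375335 311.69207312]
0.179 [219.98699493 274.58328855]
0.189 [217.17790915 232.99900265]
[-76.97482646  62.60171599]
```

Emit:
apply_moves([
  [[0,-0.1,0.4],[0,0,0],0],
  [[-0.5,-0.1,0.4],[0,0,0],0],
  [[-1.0,-0.1,0.4],[0,0,0],0],
  [[-1.5,-0.1,0.4],[0,0,0],0],
  [[-1.5,-0.1,0.4],[0,0,0],0],
  [[-1.5,-0.1,0.4],[0,0,0],0],
  [[-1.5,-0.1,0.4],[0,0,0],0],
  [[-1.5,-0.1,0.4],[0,0,0],0],
  [[-1.5,-0.1,0.4],[0,0,0],0],
  [[-1.5,-0.1,0.4],[0,0,0],0],
])

```text
time: 16.1
tool_pos: [0.5504, 0.0284, 0.1655]
ee_rot: [3.142, 0.0, 2.988]
wrist_force: [0.3, 0.0, -0.0]
width: 0.0076
```

```bash
python3 -c "
from h import *
snap('side','s18',(255,160,315,210),12)
go(.5458,.035,.1664,2.988)
"
```

```text
t 16.15 pos [0.5504 0.0284 0.1655] rpy [3.1415e+00 2.0000e-04 2.9878e+00] F [0.2 0.5 0.3] w 0.0077 q6 -1.47
shift cm [ 0.56  0.58 -0.09] turn [ 0.  0. -0.]
```

View pics/s18.png

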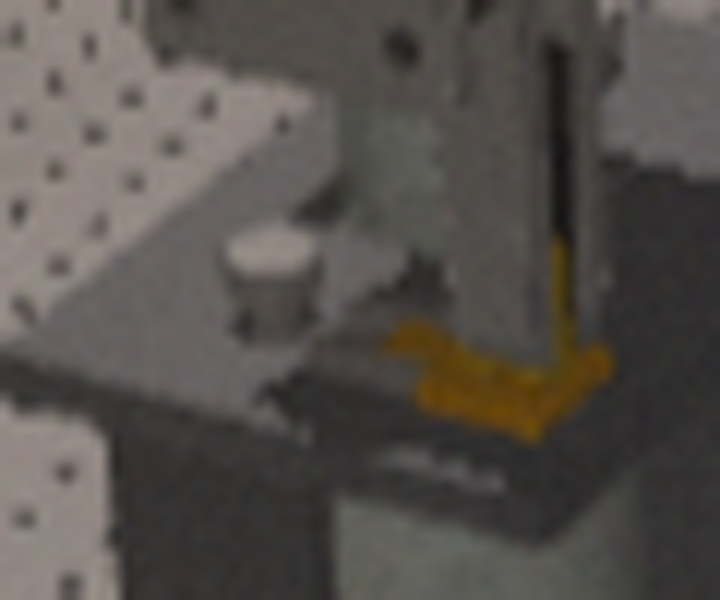

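```bash
python3 -c "
from h import *
d=D(255,160,12)
for nm,x,y,z in(('nrb',536,441,.1706),('frb',612,370,.1706),('nft',418,378,.1766),('nfb',420,408,.1706),('tip near top',300,352,.1766),('studtop',270,250,.189)):
  q=onz('side',d(x,y),z);print(nm,q.round(4),dry(q).round(1))
"
```

```text
nrb [0.5436 0.049  0.1706] [-72.4  80.9]
frb [0.539  0.0177 0.1706] [-72.2  49.3]
nft [0.5719 0.0425 0.1766] [-43.5  78.8]
nfb [0.571  0.0442 0.1706] [-44.6  80.4]
tip near top [0.5992 0.0403 0.1766] [-16.2  80.7]
studtop [0.6129 0.0227 0.189 ] [ 0.1 65.5]
```

Emit:
apply_moves([
  [[-0.4,0,-0.08],[0,0,0],0],
  [[-0.8,0,-0.08],[0,0,0],0],
  [[-1.2,0,-0.08],[0,0,0],0],
  [[-1.5,0,-0.08],[0,0,0],0],
  [[-1.8,0,-0.08],[0,0,0],0],
  [[-2.0,0,-0.08],[0,0,0],0],
  [[-2.2,0,-0.08],[0,0,0],0],
  [[-2.4,0,-0.08],[0,0,0],0],
  [[-2.4,0,-0.08],[0,0,0],0],
  [[-2.4,0,-0.08],[0,0,0],0],
])

```text
time: 16.98
tool_pos: [0.5738, 0.0246, 0.1659]
ee_rot: [-3.141, -0.002, 2.988]
wrist_force: [-2.6, -0.1, -0.4]
width: 0.0079
```

```bash
python3 -c "
from h import *
snap('side','s19',(255,160,315,210),12)
go(.5458,.035,.1664,2.988)
"
```

```text
t 17.03 pos [0.5738 0.0247 0.1659] rpy [-3.1415e+00 -1.3000e-03  2.9877e+00] F [-3.6 -0.4 -0.9] w 0.0078 q6 -1.47
shift cm [ 2.93  0.59 -0.05] turn [-0.    -0.001 -0.   ]
```

View pics/s19.png

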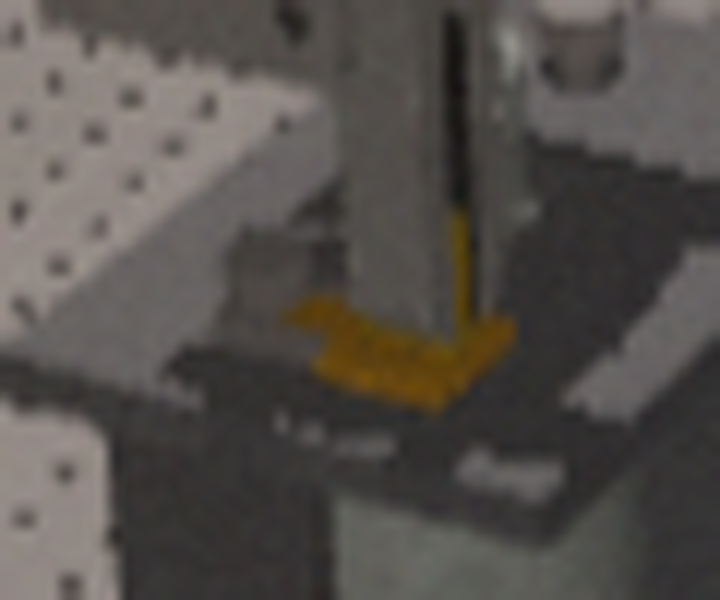

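```bash
python3 -c "
from h import *
d=D(255,160,12)
for nm,x,y,z in(('nrb',437,411,.171),('frb',514,345,.171)):
  q=onz('side',d(x,y),z);print(nm,q.round(4),dry(q).round(1))
"
```

```text
nrb [0.567  0.0449 0.171 ] [-48.7  80.4]
frb [0.5619 0.015  0.171 ] [-49.2  50.1]
```

Emit:
apply_moves([
  [[-0.1,0,0],[0,0,0],0],
  [[-0.2,0,0],[0,0,0],0],
  [[-0.3,0,0],[0,0,0],0],
  [[-0.3,0,0],[0,0,0],0],
  [[-0.3,0,0],[0,0,0],0],
  [[-0.3,0,0],[0,0,0],0],
  [[-0.3,0,0],[0,0,0],0],
  [[-0.3,0,0],[0,0,0],0],
  [[-0.3,0,0],[0,0,0],0],
  [[-0.3,0,0],[0,0,0],0],
])

```text
time: 17.87
tool_pos: [0.574, 0.0246, 0.166]
ee_rot: [-3.141, -0.007, 2.988]
wrist_force: [-9.4, 0.3, 2.3]
width: 0.0074
```

Emit:
apply_moves([
  [[-0.1,0,0],[0,0,0],0],
  [[-0.2,0,0],[0,0,0],0],
  [[-0.3,0,0],[0,0,0],0],
  [[-0.4,0,0],[0,0,0],0],
  [[-0.4,0,0],[0,0,0],0],
  [[-0.4,0,0],[0,0,0],0],
  [[-0.4,0,0],[0,0,0],0],
  [[-0.4,0,0],[0,0,0],0],
  [[-0.4,0,0],[0,0,0],0],
  [[-0.4,0,0],[0,0,0],0],
])

```text
time: 18.7
tool_pos: [0.5743, 0.0246, 0.1662]
ee_rot: [-3.141, -0.015, 2.988]
wrist_force: [-17.9, 0.8, 7.0]
width: 0.0077
```

Emit:
apply_moves([
  [[0.4,0,0],[0,0,0],0],
  [[0.7,0,0],[0,0,0],0],
  [[0.7,0,0],[0,0,0],0],
  [[0.7,0,0],[0,0,0],0.25],
  [[0.7,0,0],[0,0,0],0.25],
  [[0.7,0,0],[0,0,0],0.25],
  [[0.7,0,0],[0,0,0],0.25],
  [[0.7,0,-1],[0,0,0],0.25],
  [[0.7,0,-4],[0,0,0],0.25],
  [[0.7,0,-7],[0,0,0],0.25],
])

```text
time: 19.53
tool_pos: [0.5735, 0.0247, 0.2359]
ee_rot: [-3.141, -0.003, 2.988]
wrist_force: [1.3, 0.3, -0.4]
width: 0.0237
```

```bash
python3 -c "
from h import *
snap('side','s20',(255,160,315,210),12)
go(.4437,.359,.23,3.03)
"
```

```text
t 19.58 pos [0.5767 0.0245 0.245 ] rpy [3.1404 0.0115 2.9878] F [ 2.2 -0.6  3.9] w 0.0234 q6 -1.47
shift cm [18.29 31.01  1.32] turn [ 0.001  0.012 -0.042]
```

View pics/s20.png

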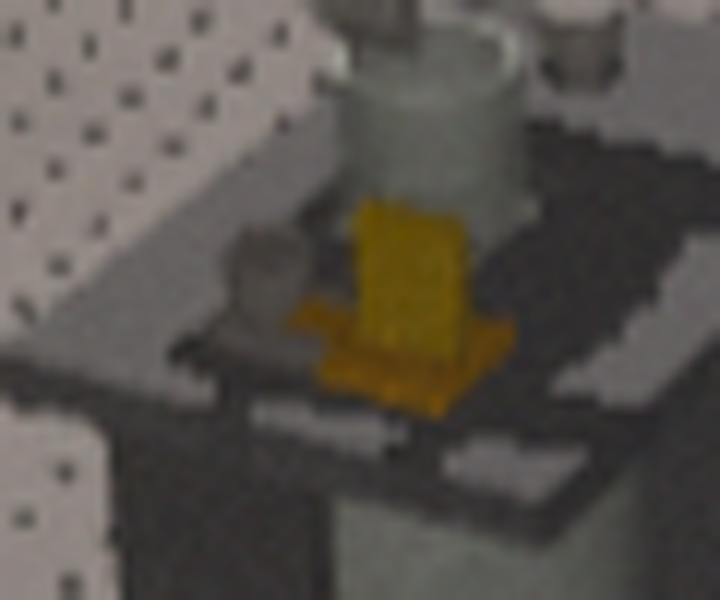

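Emit:
apply_moves([
  [[2,3.5,0],[0,0,0],0.4],
  [[4,7,0],[0,0,0],0.4],
  [[6,10.5,0],[0,0,0],0.4],
  [[8,14,0],[0,0,-0.02],0.4],
  [[10,17.5,0],[0,0,-0.04],0.4],
  [[12,21,0],[0,0,-0.042],0.4],
  [[14,24.5,0],[0,0,-0.042],0.4],
  [[16,28,2],[0,0,-0.042],0.4],
  [[18.2,31,4],[0,0,-0.042],0.4],
  [[18.2,31,8],[0,0,-0.042],0.4],
])

```text
time: 20.42
tool_pos: [0.4419, 0.3663, 0.1621]
ee_rot: [3.13, 0.008, 3.036]
wrist_force: [0.4, 0.2, 0.5]
width: 0.0375
```

```bash
python3 -c "
from h import *
go(.4437,.3558,.033,3.03)
snap('top','t21',(280,130,390,262),5)
"
```

```text
t 20.42 pos [0.4419 0.3663 0.1621] rpy [3.1303 0.0082 3.0363] F [0.4 0.2 0.5] w 0.0375 q6 -0.87
shift cm [-0.18 -1.17 12.9 ] turn [0.011 0.008 0.006]
```

View pics/t21.png

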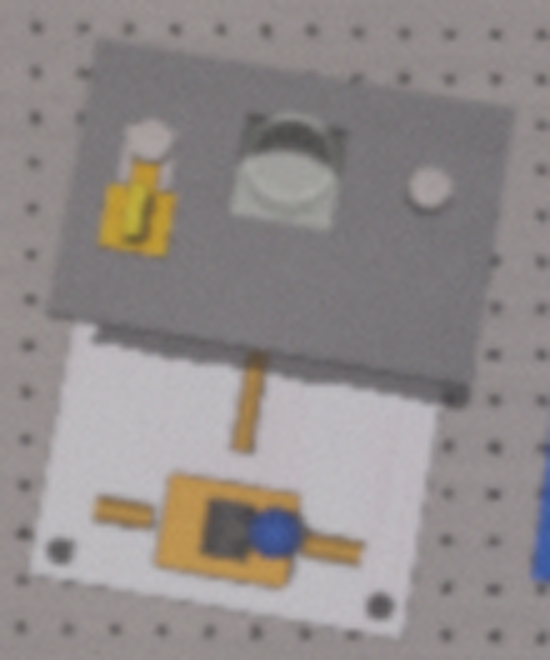

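```bash
python3 -c "
from h import *
d=D(280,130,5); a=onz('top',d(133.5,251.5),.173); b=onz('top',d(150,138.5),.189); print(a,b,np.linalg.norm((a-b)[:2]), dry(a,(.6024,-.0469,-.1522)),dry(b,(.6024,-.0469,-.1522)))
go(.4437,.3558,.033,3.03)
"
```

```text
[0.5625229  0.02512774 0.173     ] [0.61282816 0.01805637 0.189     ] 0.05079983816973568 [-50.33646867  65.14920572] [ 0.45937162 65.78651829]
t 20.47 pos [0.4353 0.3593 0.1463] rpy [-3.1338 -0.0114  3.0353] F [ -5.8  -4.7 -10.5] w 0.0377 q6 -0.88
shift cm [-1.   -0.17 11.32] turn [-0.008 -0.011  0.005]
```

Emit:
apply_moves([
  [[0,0,2],[0,0,0],0.4],
  [[0,0,5],[0,0,0],0.4],
  [[0,0,7],[0,0,0],0.4],
  [[0,0,8],[0,0,0],0.4],
  [[0,0,8],[0,0,0],0.4],
  [[0,0,8],[0,0,0],0.4],
  [[0,0,8],[0,0,0],0.4],
  [[0,0,8],[0,0,0],0.4],
  [[0,0,8],[0,0,0],0.4],
  [[0,0,8],[0,0,0],0.4],
])

```text
time: 21.3
tool_pos: [0.4425, 0.3593, 0.0779]
ee_rot: [3.14, 0.002, 3.03]
wrist_force: [-0.2, -0.3, -0.8]
width: 0.0377
```

```bash
python3 -c "
from h import *
go(.4437,.3558,.035,3.03)
"
```

```text
t 21.3 pos [0.4425 0.3593 0.0779] rpy [3.1401e+00 1.7000e-03 3.0297e+00] F [-0.2 -0.3 -0.8] w 0.0377 q6 -0.88
shift cm [-0.15 -0.34  4.29] turn [ 0.002  0.002 -0.   ]
```

Emit:
apply_moves([
  [[-0.15,-0.35,1],[0,0,0],0.4],
  [[-0.15,-0.35,3],[0,0,0],0.4],
  [[-0.15,-0.35,4.3],[0,0,0],0.4],
  [[-0.15,-0.35,4.3],[0,0,0],0.4],
  [[-0.15,-0.35,4.3],[0,0,0],0.4],
  [[-0.15,-0.35,4.3],[0,0,0],0.4],
  [[-0.15,-0.35,4.3],[0,0,0],0.4],
  [[-0.15,-0.35,4.3],[0,0,0],0.4],
  [[-0.15,-0.35,4.3],[0,0,0],0.4],
  [[-0.15,-0.35,4.3],[0,0,0],0.4],
])

```text
time: 22.13
tool_pos: [0.4433, 0.3555, 0.0342]
ee_rot: [3.141, 0.001, 3.03]
wrist_force: [0.4, -0.2, 0.2]
width: 0.0378
```

```bash
python3 -c "
from h import *
snap('side','s22',(230,260,330,370),7)
go(.4437,.3558,-.002,3.03)
"
```

```text
t 22.18 pos [0.4432 0.3555 0.0341] rpy [3.1409e+00 7.0000e-04 3.0298e+00] F [ 0.3 -0.2  0.2] w 0.0375 q6 -0.88
shift cm [-0.04  0.04  3.61] turn [ 0.001  0.001 -0.   ]
```

View pics/s22.png

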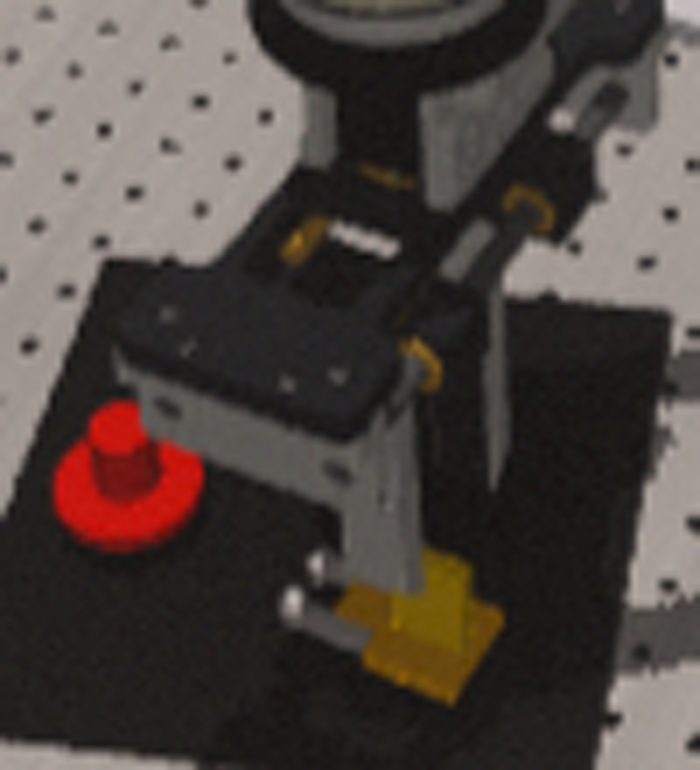

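Emit:
apply_moves([
  [[0,0,1.2],[0,0,0],0.4],
  [[0,0,2.4],[0,0,0],0.4],
  [[0,0,3.6],[0,0,0],0.4],
  [[0,0,3.6],[0,0,0],0.4],
  [[0,0,3.6],[0,0,0],0.4],
  [[0,0,3.6],[0,0,0],0],
  [[0,0,3.6],[0,0,0],0],
  [[0,0,3.6],[0,0,0],0],
  [[0,0,3.6],[0,0,0],0],
  [[0,0,3.6],[0,0,0],0],
])

```text
time: 23.02
tool_pos: [0.4433, 0.3555, -0.0019]
ee_rot: [3.141, 0.001, 3.03]
wrist_force: [0.5, 0.8, 1.5]
width: 0.0081
```

```bash
python3 -c "
from h import *
snap('side','s23',(230,260,330,370),7)
go(.530,-.095,.235,2.988)
"
```

```text
t 23.07 pos [ 0.4433  0.3555 -0.0019] rpy [3.1408e+00 8.0000e-04 3.0298e+00] F [0.1 0.7 1.2] w 0.0079 q6 -0.88
shift cm [-13.66 -43.78 -23.71] turn [0.001 0.001 0.042]
```

View pics/s23.png

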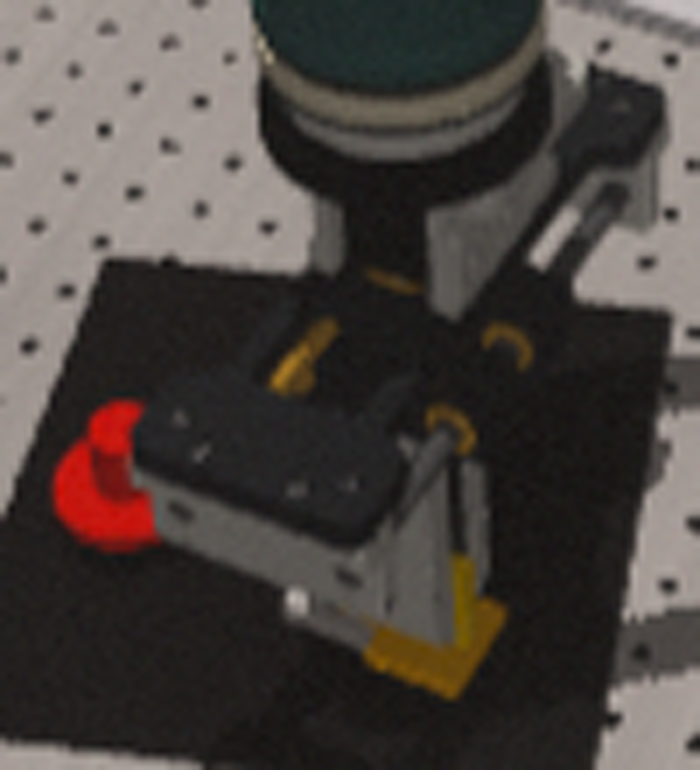

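Emit:
apply_moves([
  [[0,0,-4],[0,0,0],0],
  [[0,0,-8],[0,0,0],0],
  [[0,0,-12],[0,0,0],0],
  [[0,0,-16],[0,0,0],0],
  [[0,0,-20],[0,0,0.04],0],
  [[-1,-2,-23.2],[0,0,0.042],0],
  [[-2,-6,-23.7],[0,0,0.042],0],
  [[-3,-10,-23.7],[0,0,0.042],0],
  [[-4,-14,-23.7],[0,0,0.042],0],
  [[-5,-18,-23.7],[0,0,0.042],0],
])

```text
time: 23.9
tool_pos: [0.4725, 0.1693, 0.2351]
ee_rot: [3.141, 0.001, 2.989]
wrist_force: [1.4, -0.5, -0.4]
width: 0.0075
```

```bash
python3 -c "
from h import *
go(.522,-.098,.235,2.988)
"
```

```text
t 23.9 pos [0.4725 0.1693 0.2351] rpy [3.1411e+00 1.3000e-03 2.9888e+00] F [ 1.4 -0.5 -0.4] w 0.0075 q6 -1.19
shift cm [-8.960e+00 -2.566e+01  1.000e-02] turn [0.    0.001 0.001]
```

Emit:
apply_moves([
  [[-1,-4,0],[0,0,0],0],
  [[-2,-8,0],[0,0,0],0],
  [[-3.5,-12,0],[0,0,0],0],
  [[-5,-16,0],[0,0,0],0],
  [[-7,-20,0],[0,0,0],0],
  [[-8.6,-24,0],[0,0,0],0],
  [[-8.6,-25.3,0],[0,0,0],0],
  [[-8.6,-25.3,0],[0,0,0],0],
  [[-8.6,-25.3,0],[0,0,0],0],
  [[-8.6,-25.3,0],[0,0,0],0],
])

```text
time: 24.73
tool_pos: [0.5187, -0.0916, 0.2346]
ee_rot: [3.141, 0.0, 2.988]
wrist_force: [0.8, 0.2, -0.4]
width: 0.0082
```

```bash
python3 -c "
from h import *
go(.522,-.098,.170,2.988)
"
```

```text
t 24.73 pos [ 0.5187 -0.0916  0.2346] rpy [3.1407 0.     2.9883] F [ 0.8  0.2 -0.4] w 0.0082 q6 -1.7
shift cm [-0.43 -0.59  6.46] turn [0.001 0.    0.   ]
```

Emit:
apply_moves([
  [[-0.2,-0.6,1],[0,0,0],0],
  [[-0.2,-0.6,3],[0,0,0],0],
  [[-0.2,-0.6,5],[0,0,0],0],
  [[-0.2,-0.6,6],[0,0,0],0],
  [[-0.2,-0.6,6.4],[0,0,0],0],
  [[-0.2,-0.6,6.4],[0,0,0],0],
  [[-0.2,-0.6,6.4],[0,0,0],0],
  [[-0.2,-0.6,6.4],[0,0,0],0],
  [[-0.2,-0.6,6.4],[0,0,0],0],
  [[-0.2,-0.6,6.4],[0,0,0],0],
])

```text
time: 25.57
tool_pos: [0.5204, -0.0988, 0.1716]
ee_rot: [-3.141, 0.002, 2.988]
wrist_force: [-0.4, 0.8, -0.8]
width: 0.008
```

```bash
python3 -c "
from h import *
snap('side','s24',(280,150,350,205),11)
go(.522,-.098,.1664,2.988)
"
```

```text
t 25.62 pos [ 0.5203 -0.0988  0.1714] rpy [-3.1415e+00  1.6000e-03  2.9877e+00] F [-0.5 -0.3  0.3] w 0.0078 q6 -1.71
shift cm [-0.16  0.11  0.5 ] turn [-0.     0.002 -0.   ]
```

View pics/s24.png

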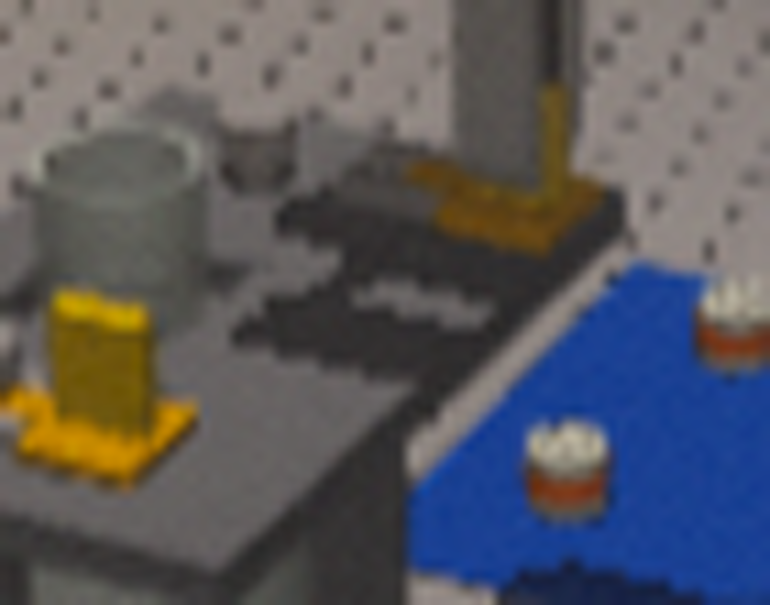

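```bash
python3 -c "
from h import *
d=D(280,150,11)
for nm,x,y,z in(('L nrb',128,487,.170),('L frb',198,420,.170),('nrb',545,255,.1765),('frb',603,202,.1765),('frt',603,186,.1825),('studR top',258,130,.189)):
  q=onz('side',d(x,y),z);print(nm,q.round(4),dry(q).round(1))
"
```

```text
L nrb [0.5671 0.0433 0.17  ] [-48.3  78.8]
L frb [0.5632 0.0107 0.17  ] [-47.2  46. ]
nrb [ 0.5088 -0.0774  0.1765] [-87.5 -49.3]
frb [ 0.5039 -0.1074  0.1765] [-87.7 -79.8]
frt [ 0.503  -0.1044  0.1825] [-89.1 -77. ]
studR top [ 0.5885 -0.0952  0.189 ] [ -6.  -54.8]
```

Emit:
apply_moves([
  [[0,0,0.5],[0,0,0],0],
  [[-0.5,0,0.5],[0,0,0],0],
  [[-1.0,0,0.5],[0,0,0],0],
  [[-1.5,0,0.5],[0,0,0],0],
  [[-2,0,0.5],[0,0,0],0],
  [[-2,0,0.5],[0,0,0],0],
  [[-2,0,0.5],[0,0,0],0],
  [[-2,0,0.5],[0,0,0],0],
  [[-2,0,0.5],[0,0,0],0],
  [[-2,0,0.5],[0,0,0],0],
])

```text
time: 26.45
tool_pos: [0.5395, -0.1016, 0.1656]
ee_rot: [3.141, 0.0, 2.988]
wrist_force: [0.8, 0.2, -1.0]
width: 0.0078
```

```bash
python3 -c "
from h import *
snap('side','s25',(280,140,340,190),12)
go(.5541,-.1039,.1664,2.988)
"
```

```text
t 26.5 pos [ 0.5395 -0.1016  0.1656] rpy [3.1415e+00 1.0000e-04 2.9878e+00] F [0.6 0.3 0.2] w 0.008 q6 -1.71
shift cm [-1.48  0.   -0.08] turn [ 0.  0. -0.]
```

View pics/s25.png

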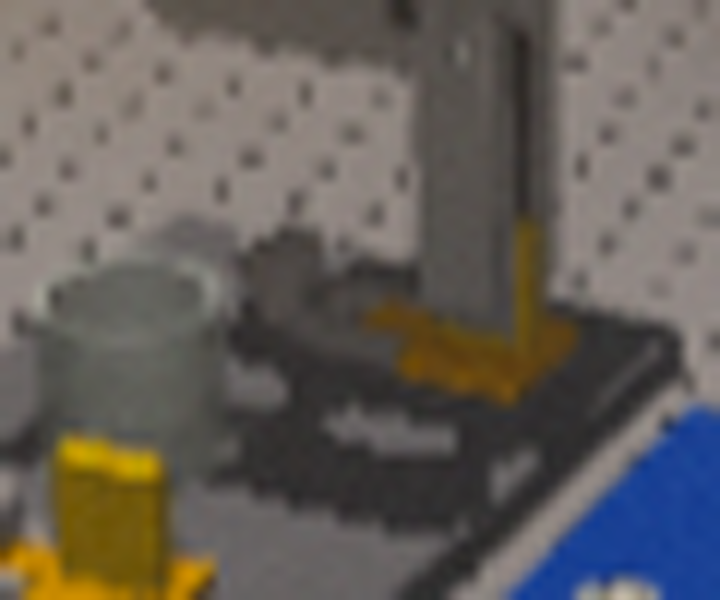

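Emit:
apply_moves([
  [[-0.4,0,-0.08],[0,0,0],0],
  [[-0.8,0,-0.08],[0,0,0],0],
  [[-1.2,0,-0.08],[0,0,0],0],
  [[-1.5,0,-0.08],[0,0,0],0],
  [[-1.8,0,-0.08],[0,0,0],0],
  [[-2.0,0,-0.08],[0,0,0],0],
  [[-2.2,0,-0.08],[0,0,0],0],
  [[-2.4,0,-0.08],[0,0,0],0],
  [[-2.4,0,-0.08],[0,0,0],0],
  [[-2.4,0,-0.08],[0,0,0],0],
])

```text
time: 27.33
tool_pos: [0.5581, -0.1047, 0.1662]
ee_rot: [-3.141, -0.013, 2.987]
wrist_force: [-14.7, 2.1, 5.0]
width: 0.0075
```

```bash
python3 -c "
from h import *
snap('side','s26',(270,140,330,190),12)
go(.5541,-.1039,.1664,2.988)
"
```

```text
t 27.38 pos [ 0.5581 -0.1047  0.1662] rpy [-3.1414 -0.0127  2.9874] F [-14.6   0.6   5.6] w 0.0077 q6 -1.7
shift cm [ 0.41  0.02 -0.02] turn [-0.    -0.013 -0.001]
```

View pics/s26.png

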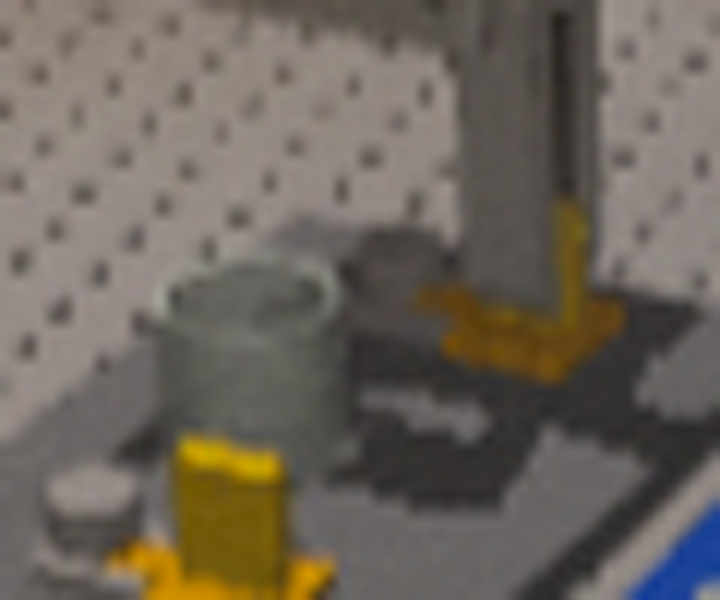

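Emit:
apply_moves([
  [[-0.2,0,0],[0,0,0],0],
  [[-0.3,0,0],[0,0,0],0],
  [[-0.3,0,0],[0,0,0],0],
  [[-0.3,0,0],[0,0,0],0],
  [[-0.3,0,0],[0,0,0],0],
  [[0.2,0,0],[0,0,0],0],
  [[0.6,0,0],[0,0,0],0],
  [[0.6,0,0],[0,0,0],0],
  [[0.6,0,0],[0,0,0],0],
  [[0.6,0,0],[0,0,0],0],
])

```text
time: 28.22
tool_pos: [0.5577, -0.1044, 0.1665]
ee_rot: [3.141, 0.0, 2.988]
wrist_force: [-1.7, 0.3, 0.1]
width: 0.0077
```

Emit:
apply_moves([
  [[0,0,0],[0,0,0],0.25],
  [[0,0,0],[0,0,0],0.25],
  [[0,0,0],[0,0,0],0.25],
  [[0,0,0],[0,0,0],0.25],
  [[0,0,-1],[0,0,0],0.25],
  [[0,0,-4],[0,0,0],0.25],
  [[0,0,-8],[0,0,0],0.25],
  [[0,0,-9],[0,0,0],0.25],
  [[0,0,-9],[0,0,0],0.25],
  [[0,0,-9],[0,0,0],0.25],
])

```text
time: 29.05
tool_pos: [0.5578, -0.1046, 0.2571]
ee_rot: [-3.141, 0.002, 2.988]
wrist_force: [0.3, 0.4, -1.6]
width: 0.0236
```

```bash
cat >> h.py <<'E'
def caps():
    im=snap('top','capv'); h=cv2.cvtColor(im,cv2.COLOR_BGR2HSV)
    m=((h[...,1]<110)&(h[...,2]>120)).astype(np.uint8)
    hull=np.array([(396,178),(465,186),(458,255),(387,247)]); mm=np.zeros_like(m); cv2.fillConvexPoly(mm,hull,1)
    mm=cv2.erode(mm,np.ones((3,3))); m&=mm
    n,l,s,c=cv2.connectedComponentsWithStats(m)
    for i in range(1,n):
        if s[i,4]>15: print("cap",s[i],c[i].round(1),onz("top",c[i],.023).round(4))
E
python3 -c "
from h import *
caps()
crop('pics/capv_raw.png','pics/t27.png',(280,130,470,262),4)
go(.5568,-.25,.06,2.988)
"
```

```text
cap [445 197  10  11  83] [449.5 201.6] [ 0.5345 -0.3458  0.023 ]
cap [442 233  10  10  82] [446.7 237.5] [ 0.4405 -0.3371  0.023 ]
t 29.1 pos [ 0.5571 -0.1044  0.2553] rpy [ 3.1413e+00 -1.3000e-03  2.9878e+00] F [-0.1  0.1 -0.5] w 0.0234 q6 -1.7
shift cm [ -2.23 -14.4   19.52] turn [ 0.    -0.001 -0.   ]
```

View pics/t27.png

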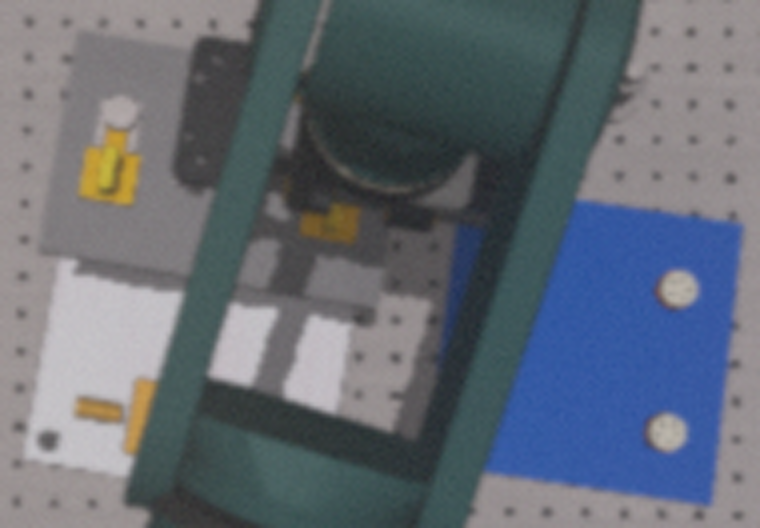

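```bash
python3 -c "
from h import *
go(.5345,-.346,.05,2.988)
"
```

```text
t 29.1 pos [ 0.5571 -0.1044  0.2553] rpy [ 3.1413e+00 -1.3000e-03  2.9878e+00] F [-0.1  0.1 -0.5] w 0.0234 q6 -1.7
shift cm [ -1.49 -24.23  20.52] turn [ 0.    -0.001 -0.   ]
```

Emit:
apply_moves([
  [[0,-4,0],[0,0,0],0.5],
  [[0,-8,0],[0,0,0],0.5],
  [[-0.5,-12,0],[0,0,0],0.5],
  [[-1,-16,1],[0,0,0],0.5],
  [[-1.5,-19.5,4],[0,0,0],0.5],
  [[-1.5,-22,8],[0,0,0],0.5],
  [[-1.5,-24.2,11.5],[0,0,0],0.5],
  [[-1.5,-24.2,15.5],[0,0,0],0.5],
  [[-1.5,-24.2,19],[0,0,0],0.5],
  [[-1.5,-24.2,20.5],[0,0,0],0.5],
])

```text
time: 29.93
tool_pos: [0.5293, -0.3426, 0.04]
ee_rot: [3.133, -0.015, 2.986]
wrist_force: [-0.2, 0.2, -0.5]
width: 0.0467
```

```bash
python3 -c "
from h import *
snap('side','s28',(270,130,400,230),6)
caps()
go(.5345,-.346,.03,2.988)
"
```

```text
cap [407 188  11  11  87] [412.4 192.8] [ 0.5559 -0.2489  0.023 ]
t 30.03 pos [ 0.5303 -0.3426  0.0426] rpy [ 3.1337 -0.0138  2.9872] F [-0.3  0.1  0.2] w 0.0471 q6 -2.08
shift cm [-0.48 -0.29  1.25] turn [ 0.008 -0.014 -0.001]
```

View pics/s28.png

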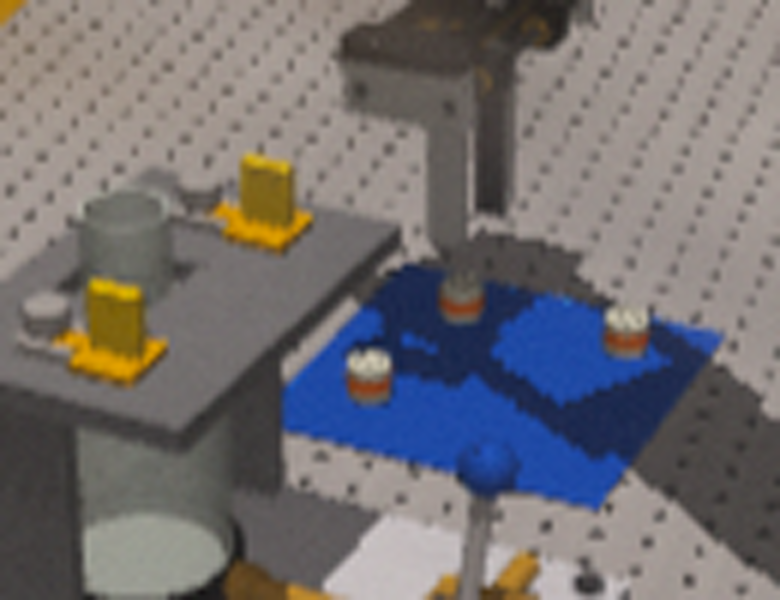

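Emit:
apply_moves([
  [[-0.2,-0.3,0],[0,0,0],0.5],
  [[-0.2,-0.3,0],[0,0,0],0.5],
  [[-0.2,-0.3,0],[0,0,0],0.5],
  [[-0.2,-0.3,0],[0,0,0],0.5],
  [[-0.2,-0.3,0],[0,0,0],0.5],
  [[-0.2,-0.3,0],[0,0,0],0.5],
  [[-0.2,-0.3,0],[0,0,0],0.5],
  [[-0.2,-0.3,0],[0,0,0],0.5],
  [[-0.2,-0.3,0],[0,0,0],0.5],
  [[-0.2,-0.3,0],[0,0,0],0.5],
])

```text
time: 30.87
tool_pos: [0.5366, -0.3491, 0.0512]
ee_rot: [3.141, -0.0, 2.988]
wrist_force: [0.4, 0.4, -0.2]
width: 0.0469
```

```bash
python3 -c "
from h import *
go(.5345,-.346,-.004,2.988)
"
```

```text
t 30.87 pos [ 0.5366 -0.3491  0.0512] rpy [ 3.1414e+00 -1.0000e-04  2.9878e+00] F [ 0.4  0.4 -0.2] w 0.0469 q6 -2.08
shift cm [0.25 0.27 5.52] turn [ 0. -0. -0.]
```

Emit:
apply_moves([
  [[0.25,0.3,1],[0,0,0],0.5],
  [[0.25,0.3,2.5],[0,0,0],0.5],
  [[0.25,0.3,4],[0,0,0],0.5],
  [[0.25,0.3,5],[0,0,0],0.5],
  [[0.25,0.3,5.5],[0,0,0],0.5],
  [[0.25,0.3,5.5],[0,0,0],0.5],
  [[0.25,0.3,5.5],[0,0,0],0],
  [[0.25,0.3,5.5],[0,0,0],0],
  [[0.25,0.3,5.5],[0,0,0],0],
  [[0.25,0.3,5.5],[0,0,0],0],
])

```text
time: 31.7
tool_pos: [0.5352, -0.3463, -0.0026]
ee_rot: [-3.141, 0.002, 2.988]
wrist_force: [-0.2, -0.2, -0.1]
width: 0.0234
```

```bash
python3 -c "
from h import *
snap('side','s29',(270,130,400,230),6)
go(.602,-.0455,.225,2.988)
"
```

```text
t 31.75 pos [ 0.5352 -0.3462 -0.0026] rpy [-3.1408e+00  1.7000e-03  2.9878e+00] F [-0.5  0.2  0.4] w 0.023 q6 -2.08
shift cm [ -2.03  30.72 -22.78] turn [-0.001  0.002 -0.   ]
```

View pics/s29.png

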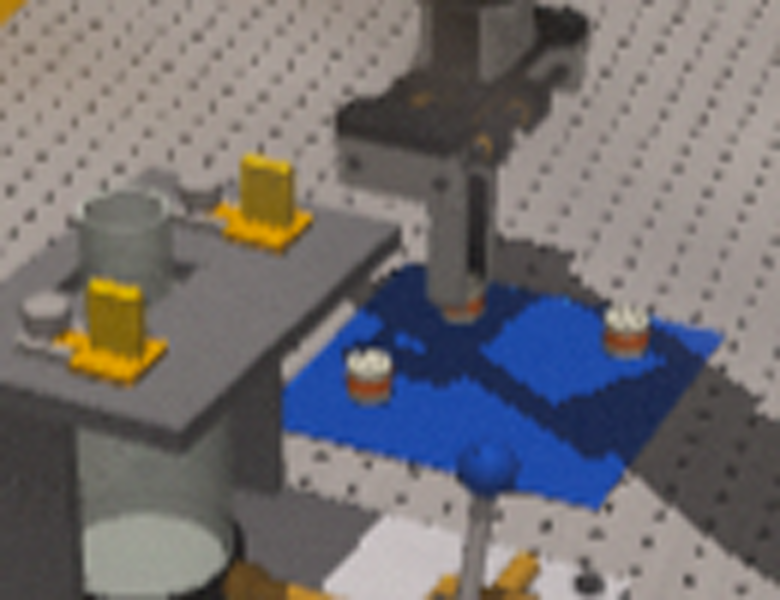

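```bash
python3 -c "
from h import *
snap('top','t30',(280,130,400,230),6)
go(.602,-.0455,.225,2.988)
"
```

```text
t 31.8 pos [ 0.5352 -0.3462 -0.0026] rpy [-3.1408e+00  1.7000e-03  2.9878e+00] F [-1.  -0.1  2.3] w 0.023 q6 -2.08
shift cm [ -2.03  30.72 -22.79] turn [-0.001  0.002 -0.   ]
```

View pics/t30.png

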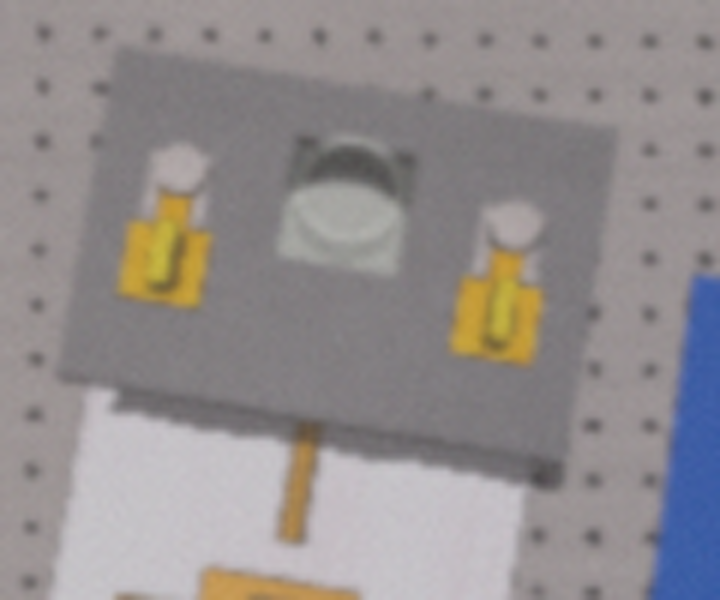

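Emit:
apply_moves([
  [[0,0,-4],[0,0,0],0],
  [[0,0,-8],[0,0,0],0],
  [[0,0,-12],[0,0,0],0],
  [[0,0,-16],[0,0,0],0],
  [[0,2,-20],[0,0,0],0],
  [[0,5,-22.8],[0,0,0],0],
  [[-0.5,9,-22.8],[0,0,0],0],
  [[-1,13,-22.8],[0,0,0],0],
  [[-1.5,17,-22.8],[0,0,0],0],
  [[-2,21,-22.8],[0,0,0],0],
])

```text
time: 32.63
tool_pos: [0.5868, -0.1397, 0.2251]
ee_rot: [-3.141, 0.001, 2.987]
wrist_force: [0.6, -0.5, 0.0]
width: 0.023
```

Emit:
apply_moves([
  [[0,4,0],[0,0,0],0],
  [[0,8,0],[0,0,0],0],
  [[0,9.7,0],[0,0,0],0],
  [[0,9.7,0],[0,0,0],0],
  [[0,9.7,0],[0,0,0],0],
  [[0,9.7,0],[0,0,0],0],
  [[0,9.7,0],[0,0,0],0],
  [[0,9.7,0],[0,0,0],0],
  [[0,9.7,0],[0,0,0],0],
  [[0,9.7,0],[0,0,0],0],
])

```text
time: 33.47
tool_pos: [0.6013, -0.0465, 0.2243]
ee_rot: [3.142, -0.0, 2.986]
wrist_force: [0.7, -0.6, -0.9]
width: 0.023
```

```bash
python3 -c "
from h import *
snap('side','s31',(250,110,350,200),8)
go(.603,-.0462,.208,2.988)
"
```

```text
t 33.52 pos [ 0.6013 -0.0463  0.2243] rpy [ 3.1415 -0.      2.9866] F [-0.1 -0.5 -0.1] w 0.0227 q6 -1.59
shift cm [-0.16  0.04  1.63] turn [ 0.    -0.    -0.001]
```

View pics/s31.png

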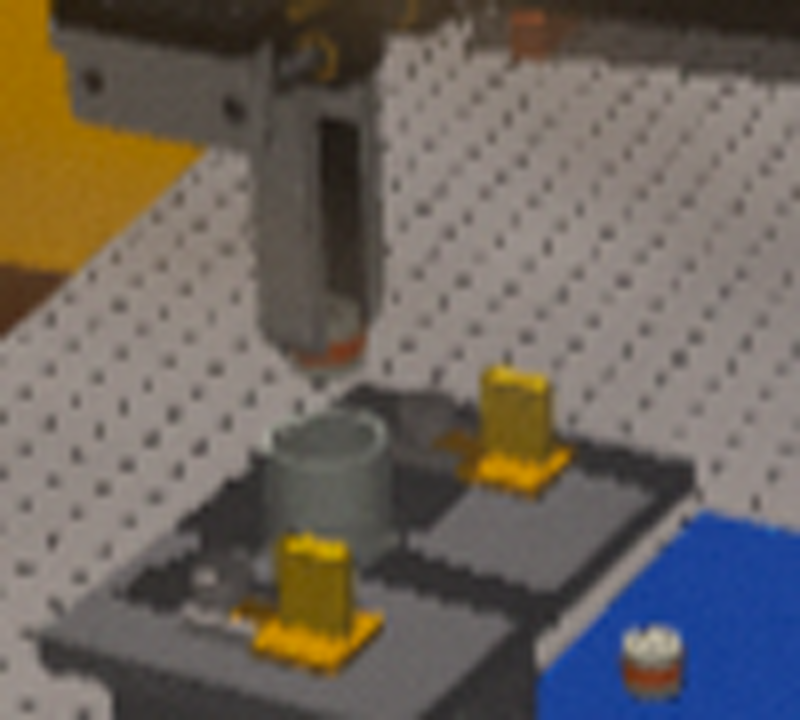

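Emit:
apply_moves([
  [[-0.15,0,0.8],[0,0,0],0],
  [[-0.15,0,1.6],[0,0,0],0],
  [[-0.15,0,2.2],[0,0,0],0],
  [[-0.15,0,2.7],[0,0,0],0],
  [[-0.15,0,3.2],[0,0,0],0],
  [[-0.15,0,3.2],[0,0,0],0],
  [[-0.15,0,3.2],[0,0,0],0],
  [[-0.15,0,3.2],[0,0,0],0],
  [[-0.15,0,3.2],[0,0,0],0],
  [[-0.15,0,3.2],[0,0,0],0],
])

```text
time: 34.35
tool_pos: [0.6032, -0.0458, 0.1929]
ee_rot: [3.142, 0.001, 2.988]
wrist_force: [-0.1, 0.2, 0.4]
width: 0.0228
```

```bash
python3 -c "
from h import *
snap('side','s32',(250,110,350,200),8)
go(.603,-.0462,.192,2.988)
"
```

```text
t 34.4 pos [ 0.6031 -0.0457  0.1928] rpy [3.1415e+00 9.0000e-04 2.9878e+00] F [-0.2 -0.2 -0.9] w 0.0234 q6 -1.59
shift cm [ 0.01 -0.05  0.08] turn [ 0.     0.001 -0.   ]
```

View pics/s32.png

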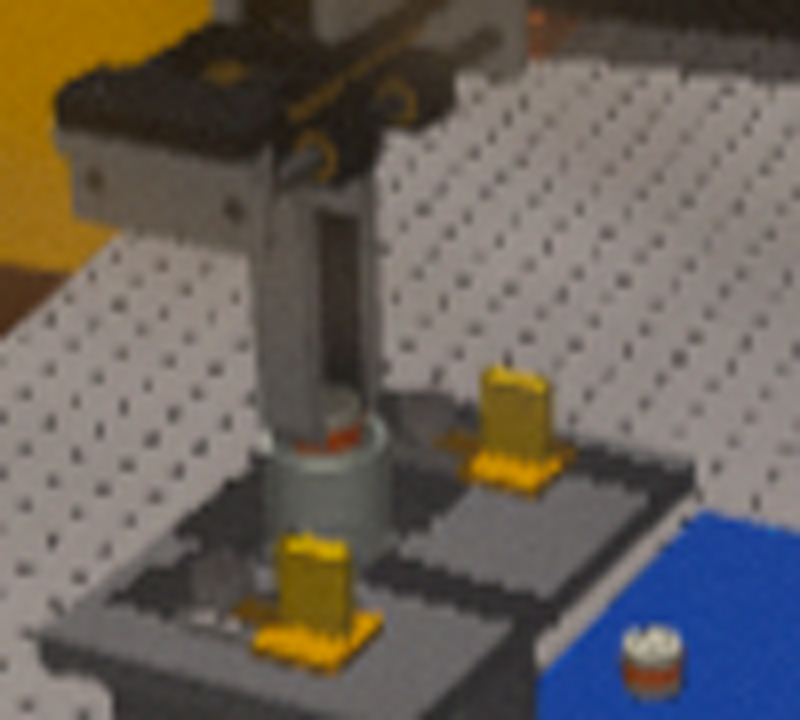

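Capsule bottom is inside the rim, centred. Release and rise.

Emit:
apply_moves([
  [[0,0,0],[0,0,0],0.45],
  [[0,0,0],[0,0,0],0.45],
  [[0,0,0],[0,0,0],0.45],
  [[0,0,0],[0,0,0],0.45],
  [[0,0,-1],[0,0,0],0.45],
  [[0,0,-3],[0,0,0],0.45],
  [[0,0,-5],[0,0,0],0.5],
  [[0,-4,-5],[0,0,0],0.5],
  [[0,-8,-5],[0,0,0],0.5],
  [[0,-12,-5],[0,0,0],0.5],
])

```text
time: 35.23
tool_pos: [0.5848, -0.165, 0.2442]
ee_rot: [-3.141, 0.003, 2.99]
wrist_force: [0.4, 0.8, -0.1]
width: 0.047
```

```bash
python3 -c "
from h import *
snap('side','s33',(250,130,400,250),5)
caps()
go(.4405,-.3375,.05,2.988)
"
```

```text
cap [442 233  10  10  83] [446.7 237.5] [ 0.4405 -0.3369  0.023 ]
t 35.33 pos [ 0.5835 -0.1699  0.2429] rpy [-3.1390e+00  4.0000e-04  2.9806e+00] F [ 0.5  0.3 -0.1] w 0.0469 q6 -1.79
shift cm [ 11.43 -18.79  19.33] turn [-0.003  0.    -0.007]
```

View pics/s33.png

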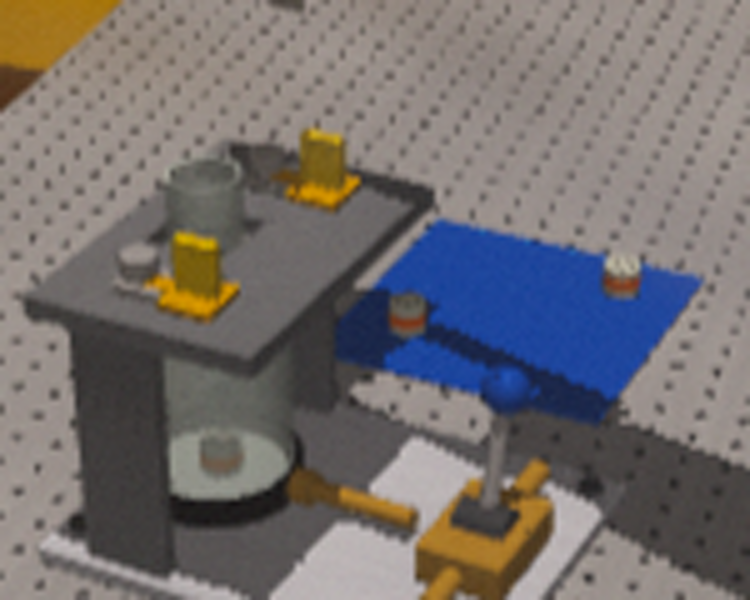

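Emit:
apply_moves([
  [[1,-4,0],[0,0,0],0.5],
  [[2.5,-8,0],[0,0,0],0.5],
  [[4,-11.5,2],[0,0,0],0.5],
  [[6,-14.5,4],[0,0,0],0.5],
  [[8,-17,6.5],[0,0,0],0.5],
  [[10,-19.2,9],[0,0,0],0.5],
  [[11.6,-19.3,12.5],[0,0,0],0.5],
  [[11.6,-19.3,16],[0,0,0],0.5],
  [[11.6,-19.3,19],[0,0,0],0.5],
  [[11.6,-19.3,19.3],[0,0,0],0.5],
])

```text
time: 36.17
tool_pos: [0.4369, -0.3338, 0.0432]
ee_rot: [3.134, -0.01, 2.987]
wrist_force: [-1.3, 0.7, -0.1]
width: 0.0471
```

Emit:
apply_moves([
  [[0,0,0],[0,0,0],0.5],
  [[0,0,0],[0,0,0],0.5],
  [[0,0,0],[0,0,0],0.5],
  [[0,0,0],[0,0,0],0.5],
  [[0,0,0],[0,0,0],0.5],
  [[0,0,0],[0,0,0],0.5],
  [[0,0,0],[0,0,0],0.5],
  [[0,0,0],[0,0,0],0.5],
  [[0,0,0],[0,0,0],0.5],
  [[0,0,0],[0,0,0],0.5],
])

```text
time: 37.0
tool_pos: [0.4403, -0.3372, 0.0492]
ee_rot: [3.141, -0.0, 2.988]
wrist_force: [0.1, -0.1, 0.1]
width: 0.0468
```

```bash
python3 -c "
from h import *
snap('side','s34',(300,150,400,230),8)
caps()
go(.4405,-.3375,-.003,2.988)
"
```

```text
cap [407 188  11  11  87] [412.4 192.7] [ 0.5561 -0.2491  0.023 ]
t 37.1 pos [ 0.4403 -0.3372  0.0492] rpy [ 3.1414e+00 -2.0000e-04  2.9878e+00] F [0.7 0.3 0.4] w 0.0473 q6 -2.17
shift cm [-0.03 -0.03  5.22] turn [ 0. -0. -0.]
```

View pics/s34.png

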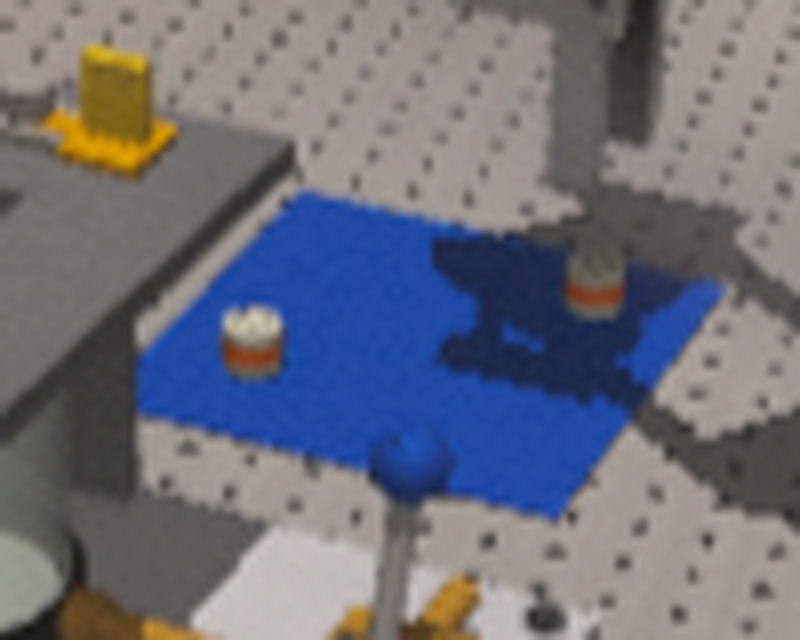

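Emit:
apply_moves([
  [[0,0,1.5],[0,0,0],0.5],
  [[0,0,3],[0,0,0],0.5],
  [[0,0,4.3],[0,0,0],0.5],
  [[0,0,5.2],[0,0,0],0.5],
  [[0,0,5.2],[0,0,0],0.5],
  [[0,0,5.2],[0,0,0],0.5],
  [[0,0,5.2],[0,0,0],0],
  [[0,0,5.2],[0,0,0],0],
  [[0,0,5.2],[0,0,0],0],
  [[0,0,5.2],[0,0,0],0],
])

```text
time: 37.93
tool_pos: [0.4407, -0.3377, -0.0019]
ee_rot: [-3.141, 0.001, 2.988]
wrist_force: [-0.2, 0.2, 0.1]
width: 0.0239
```

```bash
python3 -c "
from h import *
go(.603,-.046,.225,2.988)
"
```

```text
t 37.93 pos [ 0.4407 -0.3377 -0.0019] rpy [-3.1409e+00  1.2000e-03  2.9878e+00] F [-0.2  0.2  0.1] w 0.0239 q6 -2.17
shift cm [-11.59  31.29 -22.7 ] turn [-0.001  0.001 -0.   ]
```

Emit:
apply_moves([
  [[0,0,-4],[0,0,0],0],
  [[0,0,-8],[0,0,0],0],
  [[0,0,-12],[0,0,0],0],
  [[0,0,-16],[0,0,0],0],
  [[-1,2,-20],[0,0,0],0],
  [[-2,5,-22.7],[0,0,0],0],
  [[-4,8.5,-22.7],[0,0,0],0],
  [[-6,12,-22.7],[0,0,0],0],
  [[-8,15.5,-22.7],[0,0,0],0],
  [[-10,19,-22.7],[0,0,0],0],
])

```text
time: 38.77
tool_pos: [0.5693, -0.1633, 0.2253]
ee_rot: [-3.141, 0.002, 2.987]
wrist_force: [0.1, -0.7, -0.4]
width: 0.0226
```

Emit:
apply_moves([
  [[-1,4,0],[0,0,0],0],
  [[-1.6,8,0],[0,0,0],0],
  [[-1.6,12,0],[0,0,0],0],
  [[-1.6,12.3,0],[0,0,0],0],
  [[-1.6,12.3,0],[0,0,0],0],
  [[-1.6,12.3,0],[0,0,0],0],
  [[-1.6,12.3,0],[0,0,0],0],
  [[-1.6,12.3,0],[0,0,0],0],
  [[-1.6,12.3,0],[0,0,0],0],
  [[-1.6,12.3,0],[0,0,0],0],
])

```text
time: 39.6
tool_pos: [0.6027, -0.047, 0.2244]
ee_rot: [-3.142, 0.0, 2.986]
wrist_force: [1.0, -0.2, -0.9]
width: 0.0228
```

```bash
python3 -c "
from h import *
snap('side','s35',(250,110,350,200),8)
go(.603,-.046,.192,2.988)
"
```

```text
t 39.65 pos [ 0.6028 -0.0468  0.2244] rpy [3.1416e+00 1.0000e-04 2.9862e+00] F [-0.4  0.4  0.6] w 0.0229 q6 -1.59
shift cm [-0.01  0.08  3.24] turn [ 0.     0.    -0.002]
```

View pics/s35.png

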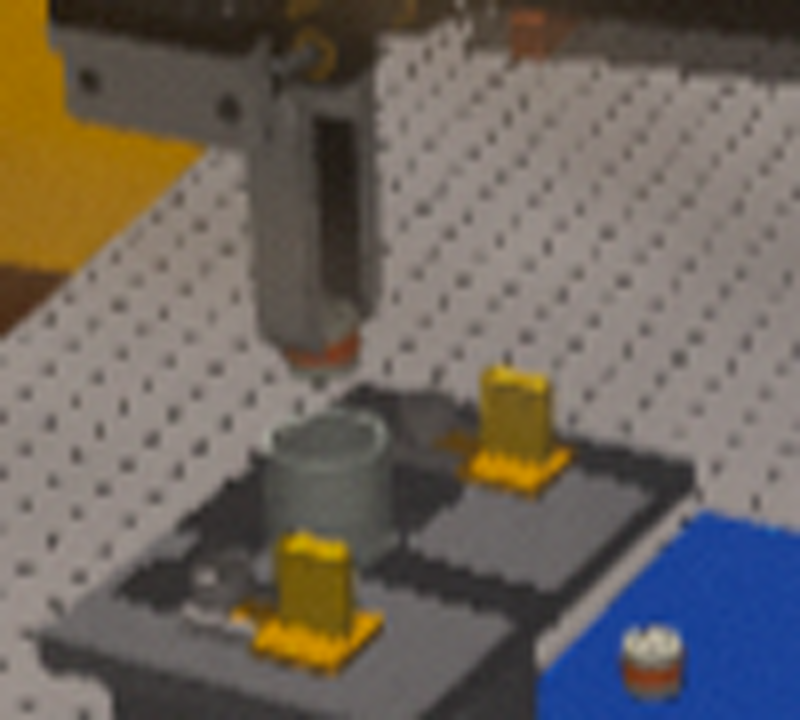

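Emit:
apply_moves([
  [[0.1,0.05,0.8],[0,0,0],0],
  [[0.1,0.05,1.6],[0,0,0],0],
  [[0.1,0.05,2.2],[0,0,0],0],
  [[0.1,0.05,2.7],[0,0,0],0],
  [[0.1,0.05,3.2],[0,0,0],0],
  [[0.1,0.05,3.2],[0,0,0],0],
  [[0.1,0.05,3.2],[0,0,0],0],
  [[0.1,0.05,3.2],[0,0,0],0],
  [[0.1,0.05,3.2],[0,0,0],0],
  [[0.1,0.05,3.2],[0,0,0],0],
])

```text
time: 40.48
tool_pos: [0.6023, -0.0451, 0.1929]
ee_rot: [3.142, 0.001, 2.988]
wrist_force: [0.4, -0.6, 0.5]
width: 0.023
```

Emit:
apply_moves([
  [[0,0,0],[0,0,0],0.45],
  [[0,0,0],[0,0,0],0.45],
  [[0,0,0],[0,0,0],0.45],
  [[0,0,0],[0,0,0],0.45],
  [[0,0,-1],[0,0,0],0.45],
  [[0,0,-3],[0,0,0],0.45],
  [[0,0,-5],[0,0,0],0.5],
  [[0,-4,-5],[0,0,0],0.5],
  [[0,-8,-5],[0,0,0],0.5],
  [[0,-8,-5],[0,0,0],0.5],
])

```text
time: 41.32
tool_pos: [0.589, -0.1303, 0.2436]
ee_rot: [-3.137, 0.002, 2.981]
wrist_force: [0.9, 0.7, -1.1]
width: 0.0471
```

```bash
python3 -c "
from h import *
snap('side','s36',(250,130,400,250),5)
go(.556,-.249,.05,2.988)
"
```

```text
t 41.37 pos [ 0.5894 -0.1273  0.2432] rpy [-3.1408e+00  1.0000e-03  2.9828e+00] F [-0.4  0.  -0.8] w 0.0472 q6 -1.72
shift cm [  1.39 -12.53  19.33] turn [-0.001  0.001 -0.005]
```

View pics/s36.png

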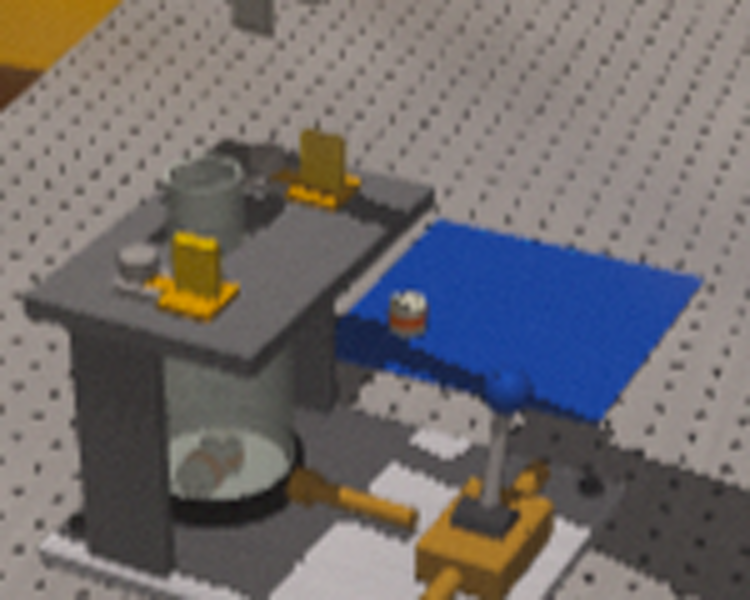

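Emit:
apply_moves([
  [[0.5,-4,0],[0,0,0],0.5],
  [[1,-8,0],[0,0,0],0.5],
  [[1.5,-12,0],[0,0,0],0.5],
  [[1.5,-12.9,2],[0,0,0],0.5],
  [[1.5,-12.9,6],[0,0,0],0.5],
  [[1.5,-12.9,10],[0,0,0],0.5],
  [[1.5,-12.9,14],[0,0,0],0.5],
  [[1.5,-12.9,17],[0,0,0],0.5],
  [[1.5,-12.9,19],[0,0,0],0.5],
  [[1.5,-12.9,19.3],[0,0,0],0.5],
])

```text
time: 42.2
tool_pos: [0.5523, -0.2464, 0.0438]
ee_rot: [3.137, -0.009, 2.989]
wrist_force: [-0.6, 0.8, 0.3]
width: 0.047
```

Emit:
apply_moves([
  [[0,0,0],[0,0,0],0.5],
  [[0,0,0],[0,0,0],0.5],
  [[0,0,0],[0,0,0],0.5],
  [[0,0,0],[0,0,0],0.5],
  [[0,0,0],[0,0,0],0.5],
  [[0,0,0],[0,0,0],0.5],
  [[0,0,0],[0,0,0],0.5],
  [[0,0,0],[0,0,0],0.5],
  [[0,0,0],[0,0,0],0.5],
  [[0,0,0],[0,0,0],0.5],
])

```text
time: 43.03
tool_pos: [0.5551, -0.2493, 0.0492]
ee_rot: [3.141, -0.0, 2.988]
wrist_force: [-0.1, 0.5, -0.1]
width: 0.0472
```

```bash
python3 -c "
from h import *
snap('side','s37',(300,150,400,230),8)
go(.556,-.2493,-.003,2.988)
"
```

```text
t 43.08 pos [ 0.5551 -0.2493  0.0492] rpy [ 3.1414e+00 -2.0000e-04  2.9877e+00] F [ 0.3 -0.1 -0.1] w 0.0472 q6 -1.93
shift cm [-0.09  0.01  5.22] turn [ 0. -0. -0.]
```

View pics/s37.png

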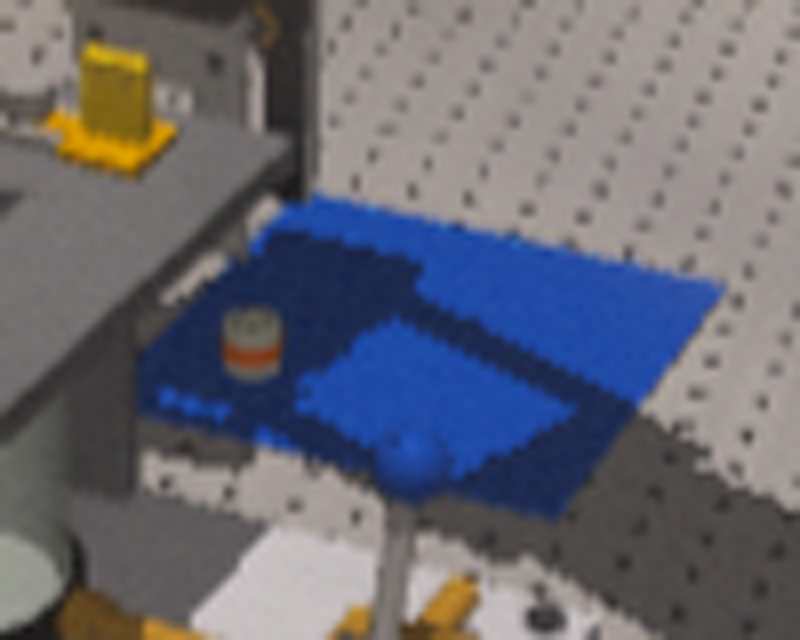

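Emit:
apply_moves([
  [[-0.1,0,1.5],[0,0,0],0.5],
  [[-0.1,0,3],[0,0,0],0.5],
  [[-0.1,0,4.3],[0,0,0],0.5],
  [[-0.1,0,5.2],[0,0,0],0.5],
  [[-0.1,0,5.2],[0,0,0],0.5],
  [[-0.1,0,5.2],[0,0,0],0.5],
  [[-0.1,0,5.2],[0,0,0],0],
  [[-0.1,0,5.2],[0,0,0],0],
  [[-0.1,0,5.2],[0,0,0],0],
  [[-0.1,0,5.2],[0,0,0],0],
])

```text
time: 43.92
tool_pos: [0.5567, -0.2497, -0.0018]
ee_rot: [-3.141, 0.001, 2.988]
wrist_force: [-0.5, -0.0, 1.0]
width: 0.0236
```

```bash
python3 -c "
from h import *
go(.603,-.046,.225,2.988)
"
```

```text
t 43.92 pos [ 0.5567 -0.2497 -0.0018] rpy [-3.1412e+00  1.5000e-03  2.9878e+00] F [-0.5 -0.   1. ] w 0.0236 q6 -1.93
shift cm [ -1.49  20.83 -22.69] turn [-0.     0.001 -0.   ]
```

Emit:
apply_moves([
  [[0,0,-4],[0,0,0],0],
  [[0,0,-8],[0,0,0],0],
  [[0,0,-12],[0,0,0],0],
  [[0,0,-16],[0,0,0],0],
  [[0,0,-20],[0,0,0],0],
  [[0,1,-22.7],[0,0,0],0],
  [[-0.4,5,-22.7],[0,0,0],0],
  [[-0.8,9,-22.7],[0,0,0],0],
  [[-1.2,13,-22.7],[0,0,0],0],
  [[-1.5,17,-22.7],[0,0,0],0],
])

```text
time: 44.75
tool_pos: [0.5973, -0.0824, 0.2251]
ee_rot: [3.142, 0.002, 2.987]
wrist_force: [0.7, -0.4, 0.4]
width: 0.0233
```

Emit:
apply_moves([
  [[0,3.8,0],[0,0,0],0],
  [[0,3.8,0],[0,0,0],0],
  [[0,3.8,0],[0,0,0],0],
  [[0,3.8,0],[0,0,0],0],
  [[0,3.8,0],[0,0,0],0],
  [[0,3.8,0],[0,0,0],0],
  [[0,3.8,0],[0,0,0],0],
  [[0,3.8,0],[0,0,0],0],
  [[0,3.8,0],[0,0,0],0],
  [[0,3.8,0],[0,0,0],0],
])

```text
time: 45.58
tool_pos: [0.6028, -0.0467, 0.2243]
ee_rot: [3.142, -0.0, 2.987]
wrist_force: [-0.4, 0.0, -0.9]
width: 0.0229
```

```bash
python3 -c "
from h import *
snap('side','s38',(250,110,350,200),8)
go(.603,-.046,.192,2.988)
"
```

```text
t 45.63 pos [ 0.6028 -0.0466  0.2243] rpy [3.1415 0.     2.9873] F [ 1.   0.1 -0.5] w 0.023 q6 -1.59
shift cm [-0.01  0.06  3.23] turn [ 0.     0.    -0.001]
```

View pics/s38.png

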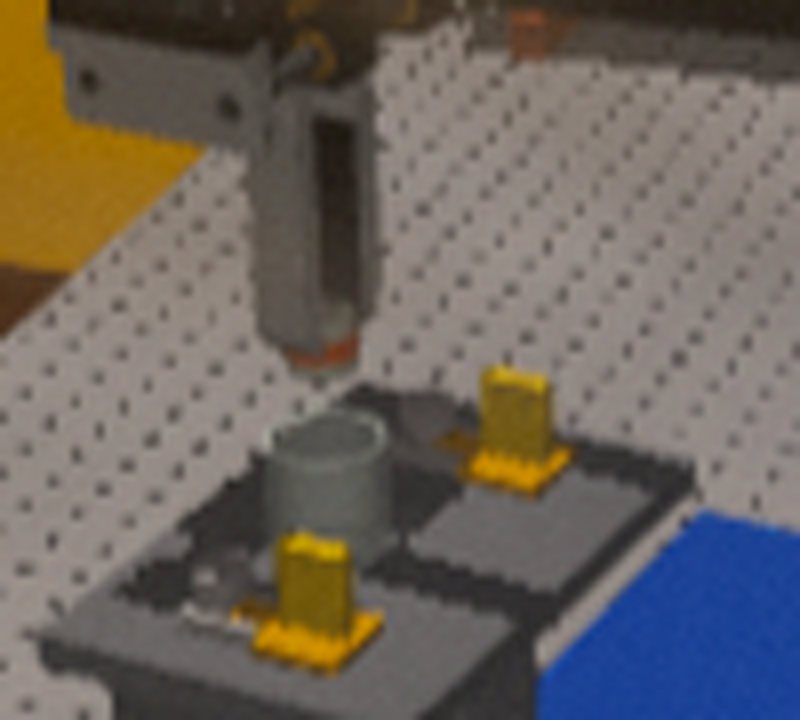

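Same picture as before the second drop; same descent.

Emit:
apply_moves([
  [[0.1,0.05,0.8],[0,0,0],0],
  [[0.1,0.05,1.6],[0,0,0],0],
  [[0.1,0.05,2.2],[0,0,0],0],
  [[0.1,0.05,2.7],[0,0,0],0],
  [[0.1,0.05,3.2],[0,0,0],0],
  [[0.1,0.05,3.2],[0,0,0],0],
  [[0.1,0.05,3.2],[0,0,0],0],
  [[0.1,0.05,3.2],[0,0,0],0],
  [[0.1,0.05,3.2],[0,0,0],0],
  [[0.1,0.05,3.2],[0,0,0],0],
])

```text
time: 46.47
tool_pos: [0.6022, -0.0456, 0.1929]
ee_rot: [3.142, 0.001, 2.988]
wrist_force: [0.3, 0.2, -1.0]
width: 0.0228
```

Emit:
apply_moves([
  [[0,0,0],[0,0,0],0.45],
  [[0,0,0],[0,0,0],0.45],
  [[0,0,0],[0,0,0],0.45],
  [[0,0,0],[0,0,0],0.45],
  [[0,0,-1],[0,0,0],0.45],
  [[0,0,-3],[0,0,0],0.45],
  [[0,0,-5],[0,0,0],0.5],
  [[0,4,-5],[0,0,0],0.5],
  [[0,8,-5],[0,0,0],0.5],
  [[0,12,-5],[0,0,0],0.5],
])

```text
time: 47.3
tool_pos: [0.6209, 0.0736, 0.2443]
ee_rot: [3.141, 0.003, 2.985]
wrist_force: [0.5, -0.0, -0.5]
width: 0.0467
```

```bash
python3 -c "
from h import *
snap('side','s39',(220,110,400,250),4)
snap('top','t39',(150,130,470,262),2.5)
go(.5463,.3438,.10,2.988)
"
```

```text
t 47.4 pos [0.6206 0.0786 0.243 ] rpy [3.1388e+00 4.0000e-04 2.9950e+00] F [ 0.5 -0.7 -0.3] w 0.0469 q6 -1.39
shift cm [11.22 25.11 14.36] turn [0.003 0.    0.007]
```

View pics/s39.png

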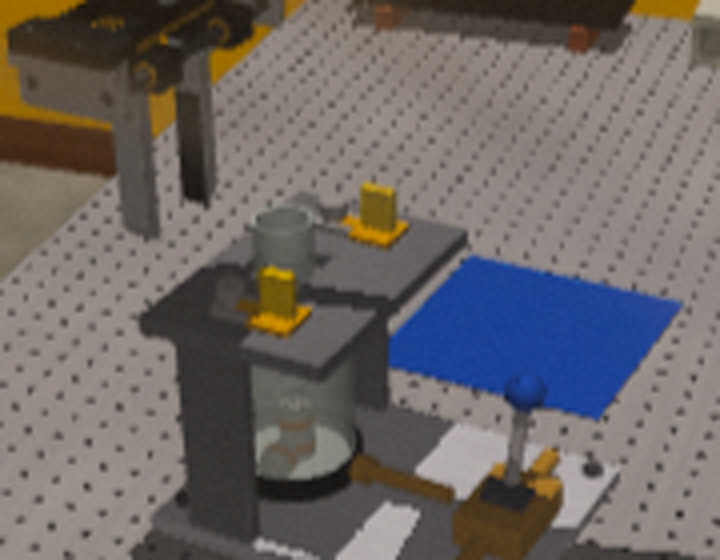

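View pics/t39.png

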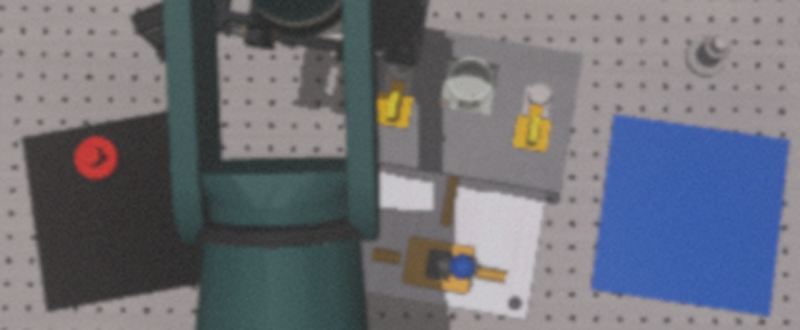

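Emit:
apply_moves([
  [[1.5,3.8,0],[0,0,0],0.5],
  [[3,7.5,0],[0,0,0],0.5],
  [[4.5,11,0],[0,0,0],0.5],
  [[6.5,14.5,0],[0,0,0],0.5],
  [[8,18,0],[0,0,0],0.5],
  [[9.5,21.5,1],[0,0,0],0.5],
  [[11.5,24.5,3],[0,0,0],0.5],
  [[11.5,25.6,6.5],[0,0,0],0.5],
  [[11.5,25.6,10.5],[0,0,0],0.5],
  [[11.5,25.6,14],[0,0,0],0.5],
])

```text
time: 48.23
tool_pos: [0.5457, 0.3444, 0.1014]
ee_rot: [3.141, 0.001, 2.99]
wrist_force: [0.2, -0.2, -0.3]
width: 0.047
```

Emit:
apply_moves([
  [[0,0,3],[0,0,0],0.5],
  [[0,0,4.3],[0,0,0],0.5],
  [[0,0,4.3],[0,0,0],0.5],
  [[0,0,4.3],[0,0,0],0.5],
  [[0,0,4.3],[0,0,0],0.5],
  [[0,0,4.3],[0,0,0],0.5],
  [[0,0,4.3],[0,0,0],0.5],
  [[0,0,4.3],[0,0,0],0.5],
  [[0,0,4.3],[0,0,0],0.5],
  [[0,0,4.3],[0,0,0],0.5],
])

```text
time: 49.07
tool_pos: [0.5461, 0.3437, 0.06]
ee_rot: [3.141, 0.001, 2.988]
wrist_force: [0.4, -0.3, -0.2]
width: 0.047
```

```bash
python3 -c "
from h import *
snap('side','s40',(190,240,320,360),6)
snap('top','t40',(280,120,400,230),5)
go(.5463,.3438,.008,2.988)
"
```

```text
t 49.17 pos [0.5459 0.3436 0.0595] rpy [3.1415e+00 1.0000e-04 2.9878e+00] F [ 0.2  0.  -0.1] w 0.047 q6 -0.94
shift cm [-0.04  0.02  5.15] turn [ 0.  0. -0.]
```

View pics/s40.png

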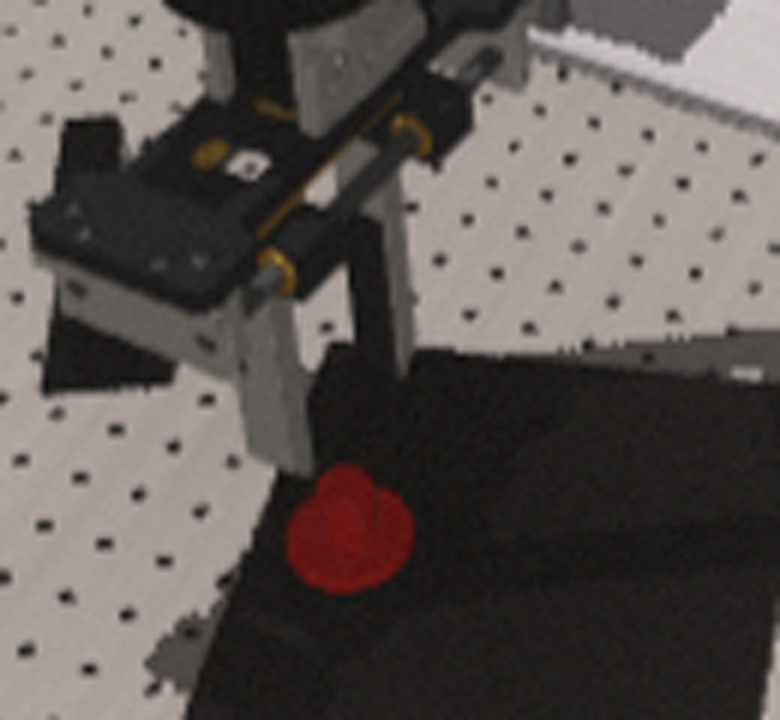

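View pics/t40.png

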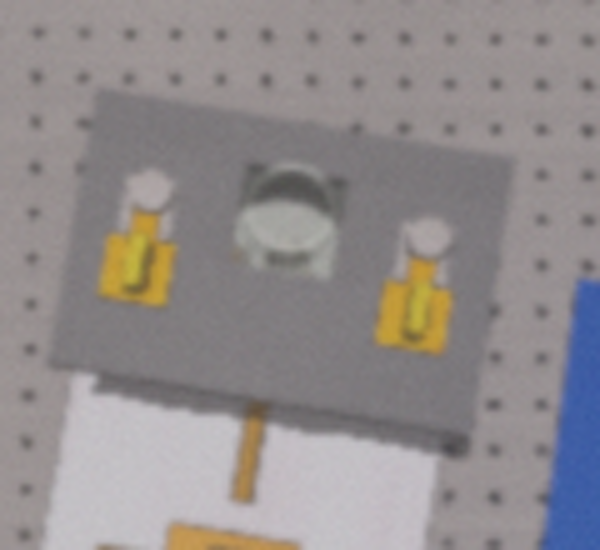

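Emit:
apply_moves([
  [[0,0,1.5],[0,0,0],0.5],
  [[0,0,3],[0,0,0],0.5],
  [[0,0,4.3],[0,0,0],0.5],
  [[0,0,5.1],[0,0,0],0.5],
  [[0,0,5.1],[0,0,0],0.5],
  [[0,0,5.1],[0,0,0],0.5],
  [[0,0,5.1],[0,0,0],0],
  [[0,0,5.1],[0,0,0],0],
  [[0,0,5.1],[0,0,0],0],
  [[0,0,5.1],[0,0,0],0],
])

```text
time: 50.0
tool_pos: [0.5463, 0.3439, 0.0092]
ee_rot: [3.141, 0.001, 2.988]
wrist_force: [0.5, -0.3, -0.2]
width: 0.0243
```

```bash
python3 -c "
from h import *
snap('side','s41',(190,240,320,360),6)
go(.603,-.0458,.24,2.988)
"
```

```text
t 50.05 pos [0.5462 0.3438 0.009 ] rpy [3.1409e+00 9.0000e-04 2.9878e+00] F [ 0.5 -0.5 -0.1] w 0.0196 q6 -0.94
shift cm [-11.6  -37.61 -23.11] turn [ 0.001  0.001 -0.   ]
```

View pics/s41.png

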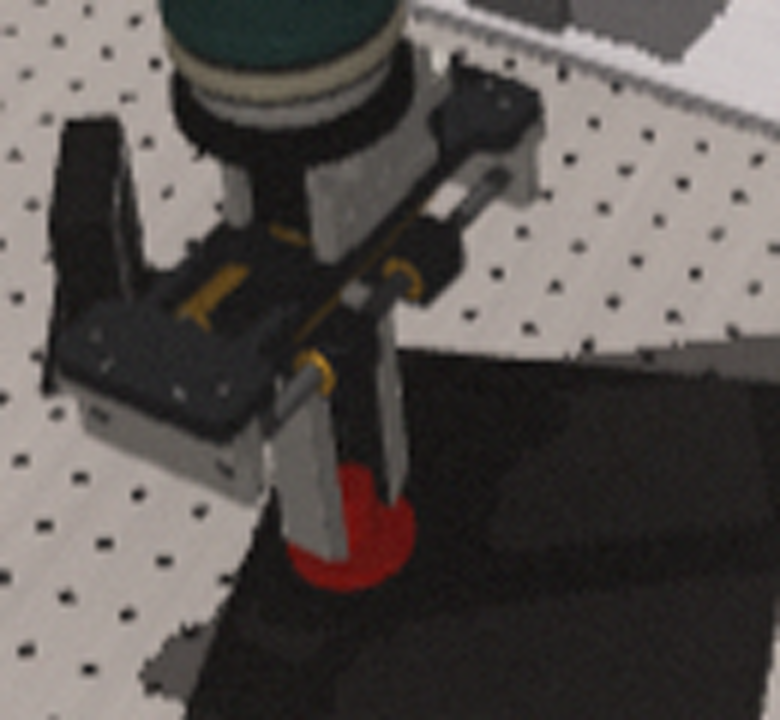

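Emit:
apply_moves([
  [[0,0,-2],[0,0,0],0],
  [[0,0,-6],[0,0,0],0],
  [[0,0,-10],[0,0,0],0],
  [[0,0,-14],[0,0,0],0],
  [[0,0,-18],[0,0,0],0],
  [[0,0,-22],[0,0,0],0],
  [[0,-1,-23.1],[0,0,0],0],
  [[-1.5,-5,-23.1],[0,0,0],0],
  [[-3,-9,-23.1],[0,0,0],0],
  [[-4.5,-13,-23.1],[0,0,0],0],
])

```text
time: 50.88
tool_pos: [0.5695, 0.2101, 0.239]
ee_rot: [-3.141, 0.0, 2.99]
wrist_force: [1.0, 0.4, -1.0]
width: 0.0191
```

Emit:
apply_moves([
  [[-1,-4,0],[0,0,0],0],
  [[-2,-8,0],[0,0,0],0],
  [[-3.5,-12,0],[0,0,0],0],
  [[-5,-16,0],[0,0,0],0],
  [[-6.5,-20,0],[0,0,0],0],
  [[-7,-23,0],[0,0,0],0],
  [[-7.1,-24.6,0],[0,0,0],0],
  [[-7.1,-24.6,0],[0,0,0],0],
  [[-7.1,-24.6,0],[0,0,0],0],
  [[-7.1,-24.6,0],[0,0,0],0],
])

```text
time: 51.72
tool_pos: [0.602, -0.0417, 0.2389]
ee_rot: [3.141, -0.001, 2.989]
wrist_force: [-0.4, 0.3, -1.3]
width: 0.0193
```

Emit:
apply_moves([
  [[0,0,0],[0,0,0],0],
  [[0,0,0],[0,0,0],0],
  [[0,0,0],[0,0,0],0],
  [[0,0,0],[0,0,0],0],
  [[0,0,0],[0,0,0],0],
  [[0,0,0],[0,0,0],0],
  [[0,0,0],[0,0,0],0],
  [[0,0,0],[0,0,0],0],
  [[0,0,0],[0,0,0],0],
  [[0,0,0],[0,0,0],0],
])

```text
time: 52.55
tool_pos: [0.6023, -0.0427, 0.2393]
ee_rot: [3.142, 0.0, 2.988]
wrist_force: [-0.2, 0.1, -0.7]
width: 0.0192
```

```bash
python3 -c "
from h import *
snap('side','s42',(250,110,350,200),8)
go(.603,-.0458,.21,2.988)
"
```

```text
t 52.6 pos [ 0.6023 -0.0427  0.2393] rpy [3.1415e+00 1.0000e-04 2.9876e+00] F [0.2 0.6 0.1] w 0.0194 q6 -1.58
shift cm [-0.12 -0.29  2.93] turn [ 0.  0. -0.]
```

View pics/s42.png

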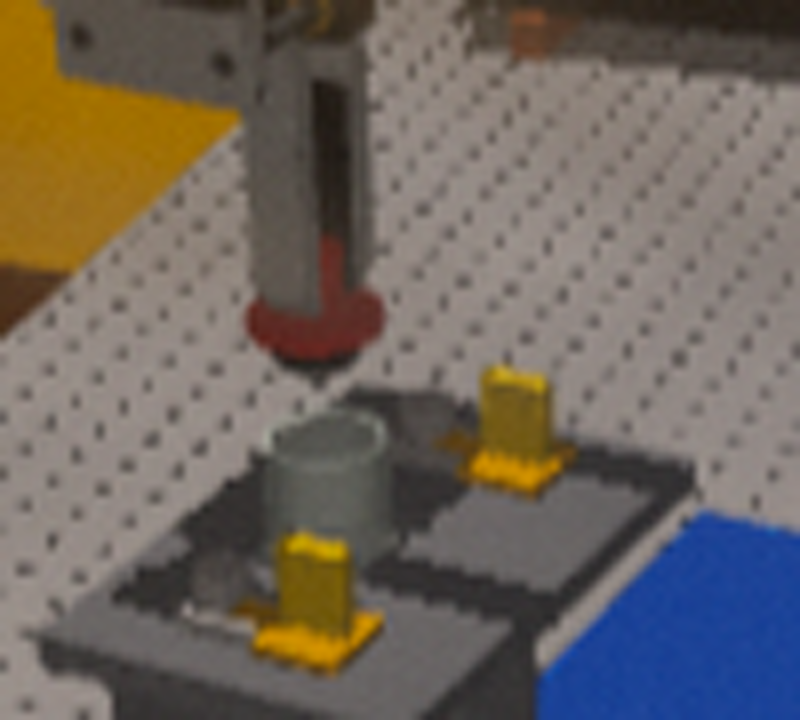

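```bash
python3 -c "
from h import *
d=D(250,110,8)
a=onz('side',d(316,317),.249);print('rim stop',a)
b=onz('side',d(327,440),.205);print('neck rim',b, (a-b)*1e3)
for u in((265,440),(390,437)): print(onz('side',d(*u),.205))
for u in((245,318),(386,318)): print(onz('side',d(*u),.249))
"
```

```text
rim stop [ 0.60238314 -0.03795597  0.249     ]
neck rim [ 0.6011599  -0.03892266  0.205     ] [ 1.22323854  0.96669001 44.        ]
[ 0.62034093 -0.03283519  0.205     ]
[ 0.58248516 -0.0470665   0.205     ]
[ 0.62367285 -0.03053549  0.249     ]
[ 0.58088371 -0.04389961  0.249     ]
```

Emit:
apply_moves([
  [[0,-0.2,1],[0,0,0],0],
  [[0,-0.2,2],[0,0,0],0],
  [[0,-0.2,2.5],[0,0,0],0],
  [[0,-0.2,2.8],[0,0,0],0],
  [[0,-0.2,3.0],[0,0,0],0],
  [[0,-0.2,3.2],[0,0,0],0],
  [[0,-0.2,3.4],[0,0,0],0],
  [[0,-0.2,3.4],[0,0,0],0],
  [[0,-0.2,3.4],[0,0,0],0],
  [[0,-0.2,3.4],[0,0,0],0],
])

```text
time: 53.43
tool_pos: [0.6021, -0.0446, 0.2057]
ee_rot: [3.141, 0.001, 2.988]
wrist_force: [0.1, 0.5, -0.6]
width: 0.0191
```

```bash
python3 -c "
from h import *
snap('side','s43',(250,110,350,200),8)
go(.603,-.0458,.198,2.988)
"
```

```text
t 53.48 pos [ 0.6021 -0.0446  0.2057] rpy [3.1415e+00 7.0000e-04 2.9879e+00] F [-0.8 -0.1  0.1] w 0.0193 q6 -1.58
shift cm [-0.1  -0.11  0.77] turn [ 0.     0.001 -0.   ]
```

View pics/s43.png

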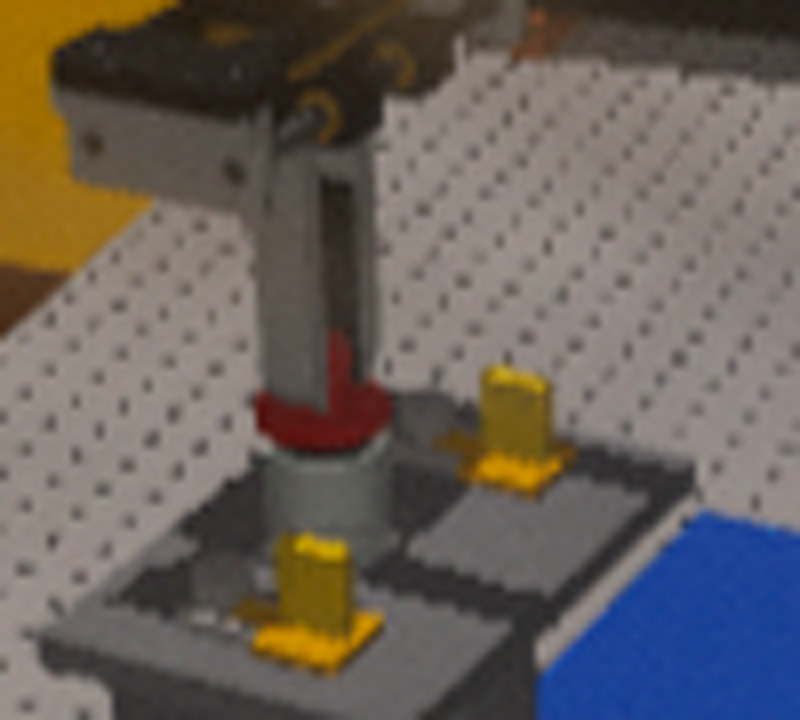

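Emit:
apply_moves([
  [[0,0,0.2],[0,0,0],0],
  [[0,0,0.4],[0,0,0],0],
  [[0,0,0.5],[0,0,0],0],
  [[0,0,0.6],[0,0,0],0],
  [[0,0,0.7],[0,0,0],0],
  [[0,0,0.8],[0,0,0],0],
  [[0,0,0.9],[0,0,0],0],
  [[0,0,1.0],[0,0,0],0],
  [[0,0,1.0],[0,0,0],0],
  [[0,0,1.0],[0,0,0],0],
])

```text
time: 54.32
tool_pos: [0.602, -0.0447, 0.1989]
ee_rot: [-3.142, 0.003, 2.988]
wrist_force: [-3.7, -0.5, 9.1]
width: 0.0189
```

```bash
python3 -c "
from h import *
snap('side','s44',(250,110,350,200),8)
go(.603,-.0458,.198,2.988)
"
```

```text
t 54.37 pos [ 0.602  -0.0447  0.1989] rpy [-3.1415  0.0032  2.9877] F [-4.2 -0.2  9.8] w 0.0191 q6 -1.58
shift cm [-0.12 -0.09  0.09] turn [-0.     0.003 -0.   ]
```

View pics/s44.png

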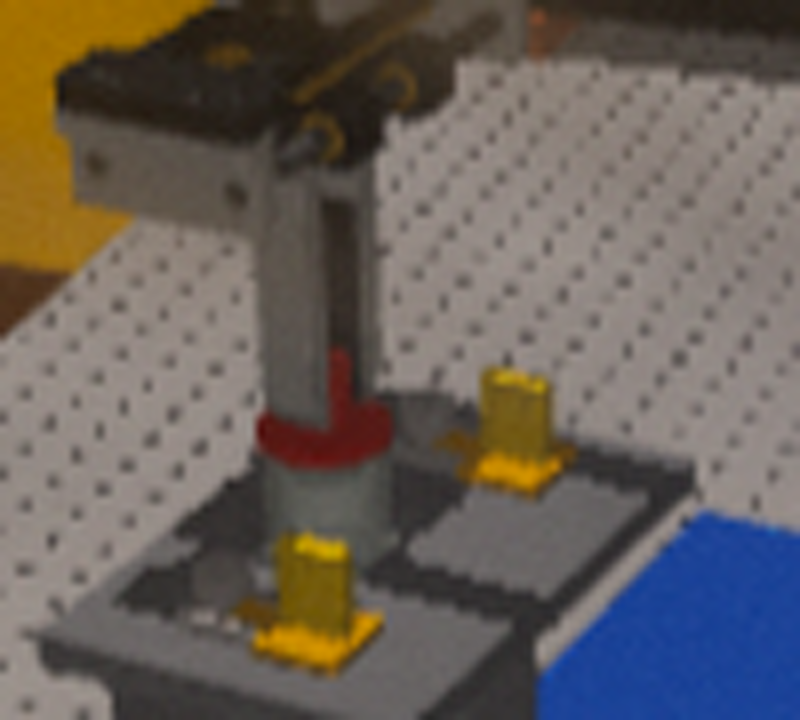

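Emit:
apply_moves([
  [[0,0,0.2],[0,0,0],0],
  [[0,0,0.3],[0,0,0],0],
  [[0,0,0.3],[0,0,0],0],
  [[0,0,-0.2],[0,0,0],0],
  [[0,0,-0.2],[0,0,0],0.45],
  [[0,0,-0.2],[0,0,0],0.45],
  [[0,0,-0.2],[0,0,0],0.45],
  [[0,0,-0.2],[0,0,0],0.45],
  [[0,0,-3],[0,0,0],0.45],
  [[0,0,-6],[0,0,0],0.45],
])

```text
time: 55.2
tool_pos: [0.6003, -0.0443, 0.2516]
ee_rot: [3.141, -0.009, 2.988]
wrist_force: [1.4, -0.0, -0.2]
width: 0.0422
```

```bash
python3 -c "
from h import *
snap('side','s45',(240,110,390,240),5)
go(.44,-.10,.25,2.988)
"
```

```text
t 55.25 pos [ 0.6034 -0.0449  0.2614] rpy [-3.1415  0.0071  2.9877] F [-0.1 -0.3  3.4] w 0.0422 q6 -1.58
shift cm [15.31 -7.95  1.03] turn [-0.     0.007 -0.   ]
```

View pics/s45.png

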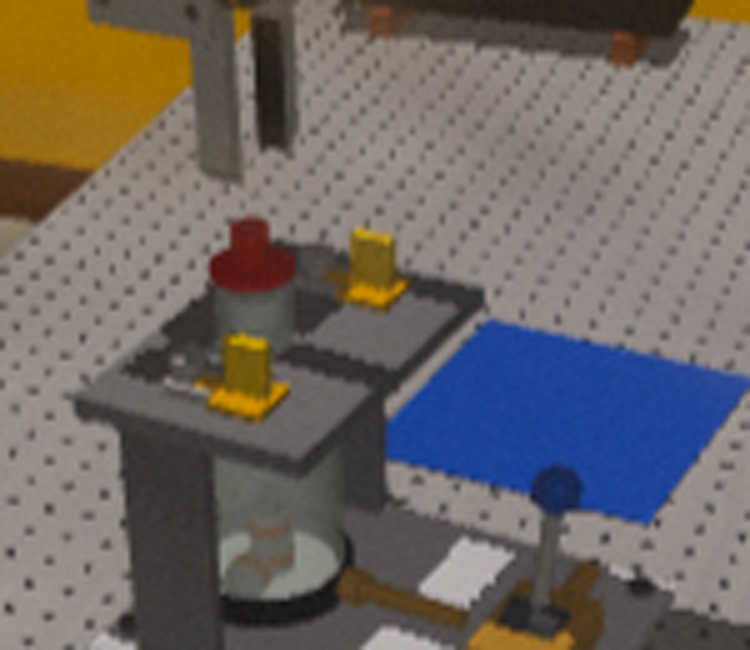

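Emit:
apply_moves([
  [[0,0,0],[0,0,0],0.45],
  [[3,-1.5,0],[0,0,0],0.2],
  [[6,-3,0],[0,0,0],0],
  [[9,-4.5,0],[0,0,0],0],
  [[12,-6,0],[0,0,0],0],
  [[15,-7.5,0],[0,0,0],0],
  [[16.4,-8,0],[0,0,0],0],
  [[16.4,-8,0],[0,0,0],0],
  [[16.4,-8,0],[0,0,0],0],
  [[16.4,-8,0],[0,0,0],0],
])

```text
time: 56.08
tool_pos: [0.4281, -0.0983, 0.2543]
ee_rot: [3.141, -0.001, 2.988]
wrist_force: [-0.4, -0.6, 0.4]
width: 0.0007
```

```bash
python3 -c "
from h import *
snap('side','s46',(240,110,400,260),5)
im=snap('top','t46',(270,120,400,262),5)
go(.4273,-.0991,.069,2.988)
print('ball top0',onz('top',D(280,130,4)(222,427),.1), 'side0', onz('side',D(250,145,5)(507,315),.1))
"
```

```text
t 56.18 pos [ 0.4284 -0.0983  0.2544] rpy [ 3.1410e+00 -1.4000e-03  2.9887e+00] F [ 0.5 -0.5  0.7] w 0.0006 q6 -1.77
shift cm [ 0.07 -0.11 18.54] turn [ 0.001 -0.001  0.001]
ball top0 [ 0.43554851 -0.04544679  0.1       ] side0 [ 0.4391906  -0.04777034  0.1       ]
```

View pics/s46.png

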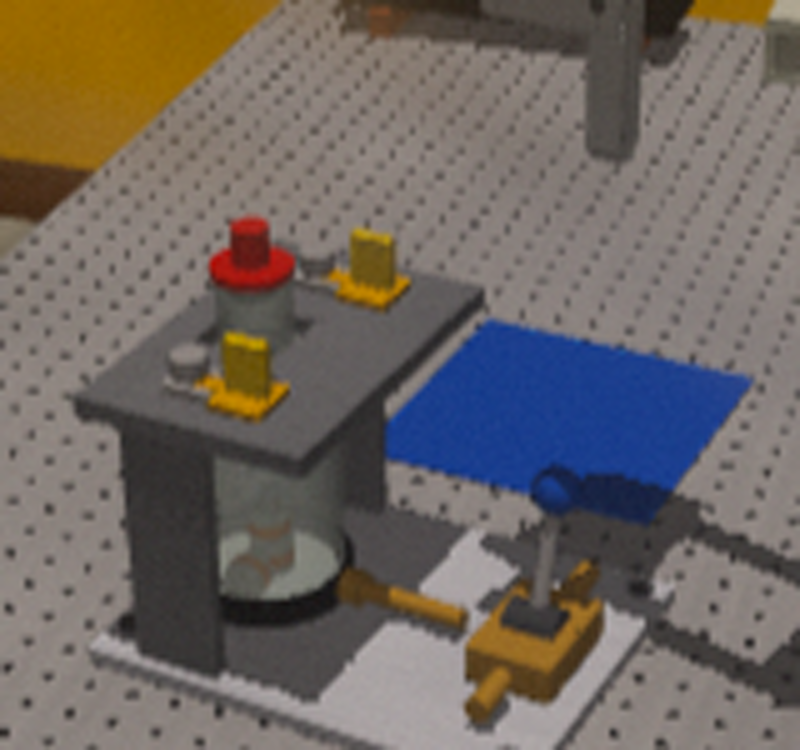

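View pics/t46.png

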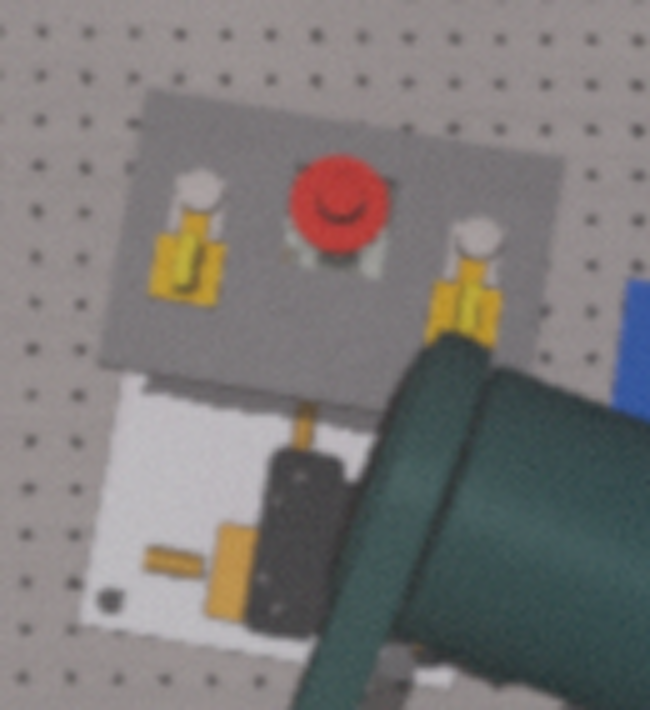

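Emit:
apply_moves([
  [[0,0,4],[0,0,0],0],
  [[0,0,8],[0,0,0],0],
  [[0,0,12],[0,0,0],0],
  [[0,0,15],[0,0,0],0],
  [[0,0,17],[0,0,0],0],
  [[0,0,18.5],[0,0,0],0],
  [[0,0,18.5],[0,0,0],0],
  [[0,0,18.5],[0,0,0],0],
  [[0,0,18.5],[0,0,0],0],
  [[0,0,18.5],[0,0,0],0],
])

```text
time: 57.02
tool_pos: [0.4291, -0.0989, 0.0719]
ee_rot: [-3.141, 0.003, 2.988]
wrist_force: [0.1, 0.1, 0.5]
width: 0.0004
```

```bash
python3 -c "
from h import *
snap('side','s47',(280,140,400,260),6)
go(.4273,-.0991,.069,2.988)
"
```

```text
t 57.07 pos [ 0.429  -0.0989  0.0719] rpy [-3.1411e+00  3.0000e-03  2.9881e+00] F [-1.   1.5 -0.7] w 0.0006 q6 -1.77
shift cm [ 0.16 -0.05  0.29] turn [-0.001  0.003  0.   ]
```

View pics/s47.png

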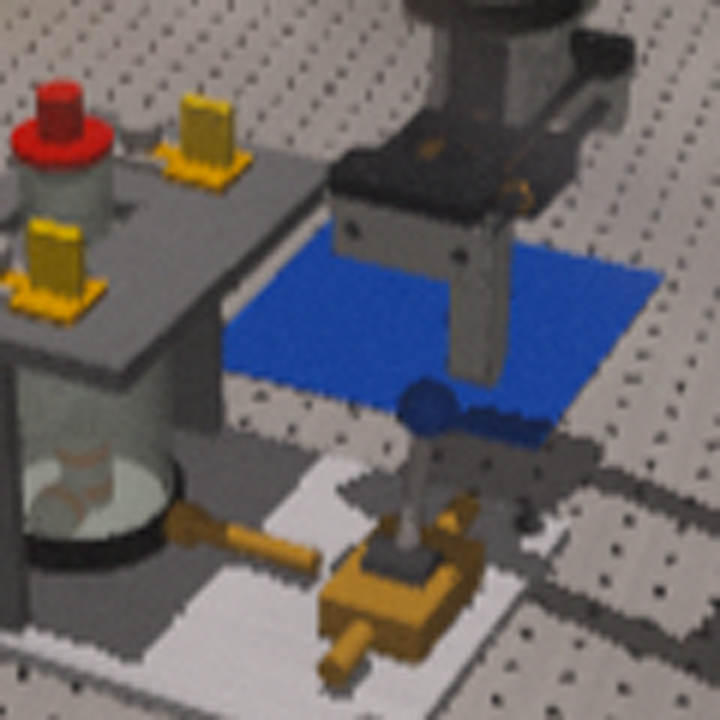

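Emit:
apply_moves([
  [[0,1,0.2],[0,0,0],0],
  [[0,2,0.2],[0,0,0],0],
  [[0,3,0.2],[0,0,0],0],
  [[0,3.8,0.2],[0,0,0],0],
  [[0,4.6,0.2],[0,0,0],0],
  [[0,5.4,0.2],[0,0,0],0],
  [[0,6.2,0.2],[0,0,0],0],
  [[0,7,0.2],[0,0,0],0],
  [[0,7.6,0.2],[0,0,0],0],
  [[0,8.2,0.2],[0,0,0],0],
])

```text
time: 57.9
tool_pos: [0.44, -0.0168, 0.0679]
ee_rot: [-3.142, -0.001, 2.988]
wrist_force: [-0.6, -1.5, -0.7]
width: 0.0007
```

```bash
python3 -c "
from h import *
snap('side','s48',(280,140,400,260),6)
go(.4273,-.0991,.069,2.988)
"
```

```text
t 57.95 pos [ 0.4401 -0.0158  0.0679] rpy [ 3.1403e+00 -9.0000e-04  2.9887e+00] F [ 0.7  0.5 -0.1] w 0.0004 q6 -1.58
shift cm [-0.   -8.42 -0.12] turn [ 0.001 -0.001  0.001]
```

View pics/s48.png

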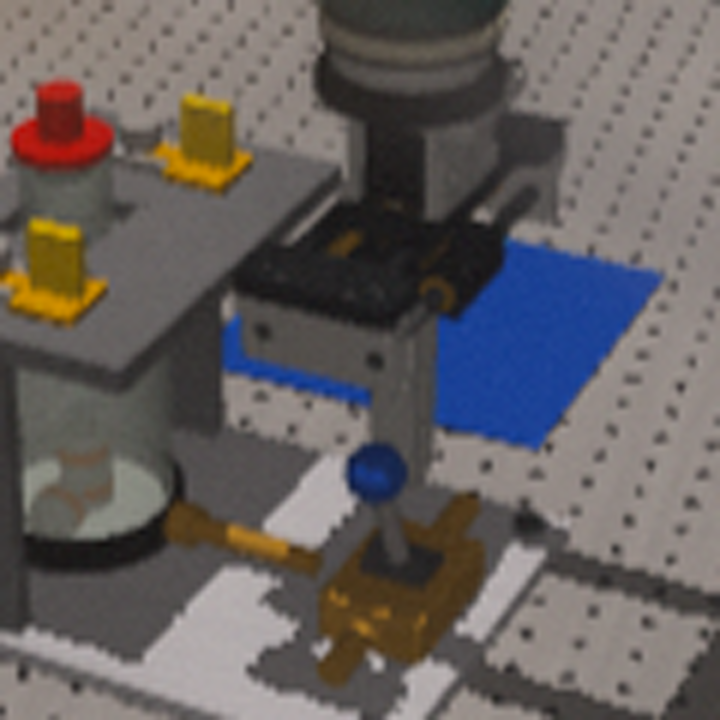

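Emit:
apply_moves([
  [[0,0.2,0],[0,0,0],0],
  [[0,0.4,0],[0,0,0],0],
  [[0,0.6,0],[0,0,0],0],
  [[0,0.8,0],[0,0,0],0],
  [[0,1.0,0],[0,0,0],0],
  [[0,1.1,0],[0,0,0],0],
  [[0,1.2,0],[0,0,0],0],
  [[0,1.2,0],[0,0,0],0],
  [[0,1.2,0],[0,0,0],0],
  [[0,1.2,0],[0,0,0],0],
])

```text
time: 58.78
tool_pos: [0.4413, -0.0099, 0.0683]
ee_rot: [-3.133, -0.001, 2.986]
wrist_force: [-2.0, -11.2, -0.3]
width: 0.0002
```

```bash
python3 -c "
from h import *
im=snap('side','s49',(280,140,400,260),6)
h=cv2.cvtColor(im,cv2.COLOR_BGR2HSV)
p=(.6028,-.042,-.1535);c,s=np.cos(p[2]),np.sin(p[2])
def b(a):
  x,y,z=-.165,.075*np.sin(a),.034+.075*np.cos(a); return [p[0]+c*x-s*y,p[1]+s*x+c*y,z]
for a in(-.5,-.35,0,.2,.3,.35,.4,.5,.6): print(a,((proj('side',b(a))[0]-[280,140])*6).round(0))
go(.4273,-.0991,.069,2.988)
"
```

```text
-0.5 [440. 403.]
-0.35 [430. 405.]
0 [405. 425.]
0.2 [390. 445.]
0.3 [383. 457.]
0.35 [379. 464.]
0.4 [375. 471.]
0.5 [368. 486.]
0.6 [361. 501.]
t 58.83 pos [ 0.4413 -0.01    0.0683] rpy [-3.1326e+00 -5.0000e-04  2.9863e+00] F [ -1.6 -12.1  -0.6] w 0.0006 q6 -1.56
shift cm [ 0.   -9.02  0.01] turn [-0.009 -0.001 -0.002]
```

View pics/s49.png

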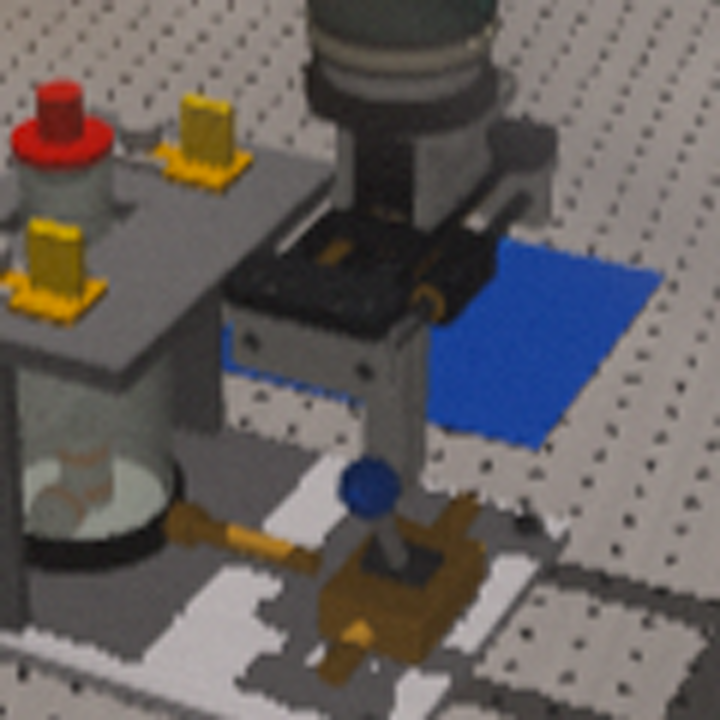

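Emit:
apply_moves([
  [[0,-1,0],[0,0,0],0],
  [[0,-3,0],[0,0,0],0],
  [[0,-5,0],[0,0,0],0],
  [[0,-5,-4],[0,0,0],0],
  [[0,-5,-8],[0,0,0],0],
  [[0,-5,-12],[0,0,0],0],
  [[2,-9,-16],[0,0,0],0],
  [[4,-13,-18],[0,0,0],0],
  [[6,-17,-18],[0,0,0],0],
  [[6,-17,-18],[0,0,0],0],
])

```text
time: 59.67
tool_pos: [0.3561, -0.1664, 0.2511]
ee_rot: [-3.14, 0.005, 2.987]
wrist_force: [-0.2, 0.0, -0.4]
width: 0.0008
```

Emit:
apply_moves([
  [[0,-4,0],[0,0,0],0],
  [[0,-8,0],[0,0,0],0],
  [[0,-8,0],[0,0,0],0],
  [[0,-8,0],[0,0,0],0],
  [[0,-8,0],[0,0,0],0],
  [[0,-8,0],[0,0,0],0],
  [[0,-8,0],[0,0,0],0],
  [[0,-8,0],[0,0,0],0],
  [[0,-8,0],[0,0,0],0],
  [[0,-8,0],[0,0,0],0],
])

```text
time: 60.5
tool_pos: [0.3448, -0.2429, 0.2484]
ee_rot: [3.142, 0.0, 2.989]
wrist_force: [0.8, 0.6, -0.8]
width: 0.0005
```

```bash
python3 -c "
from h import *
snap('side','s50',(240,130,400,260),5)
snap('top','t50',(270,120,400,262),5)
go(.4273,-.0991,.069,2.988)
"
```

```text
t 60.6 pos [ 0.3446 -0.2431  0.2484] rpy [3.1415e+00 2.0000e-04 2.9887e+00] F [-0.6  0.2  0.3] w 0.0006 q6 -2.17
shift cm [-5.97 15.5  17.94] turn [0.    0.    0.001]
```

View pics/s50.png

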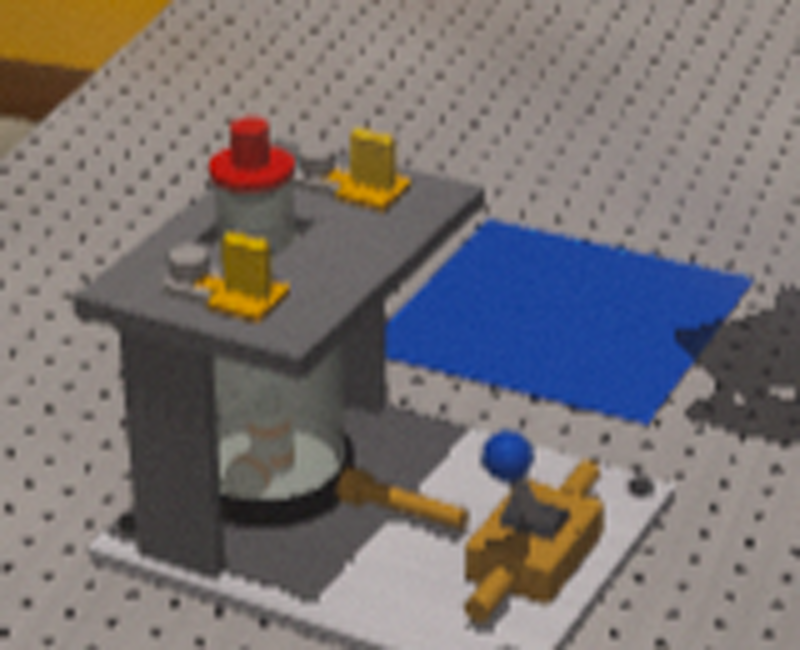

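View pics/t50.png

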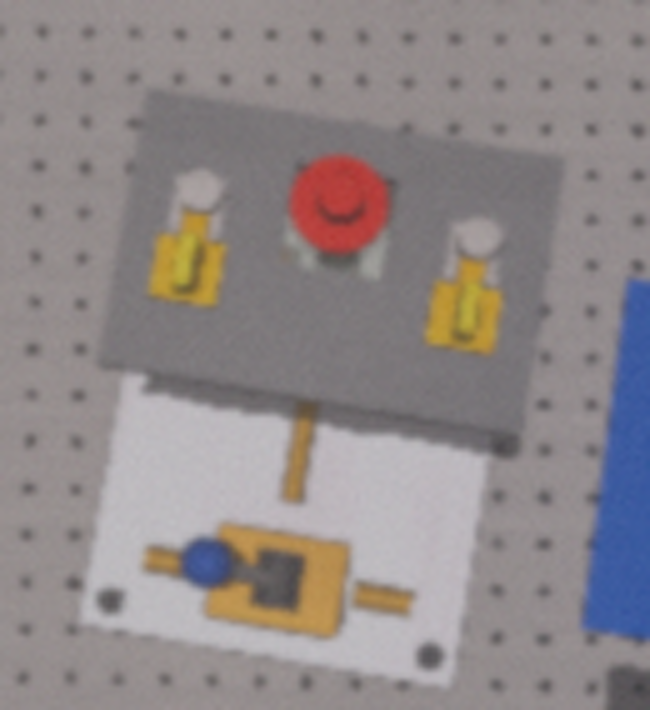

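```bash
python3 -c "
from h import *
d=D(270,120,5);q=(.6024,-.0469,-.1522)
print('ball',dry(onz('top',d(207,562),.1),q),'stopper',dry(onz('top',d(339.5,204),.211),q))
from bench import job
print(job.close_job())"
```

```text
ball [-164.62984952   36.00634396] stopper [-0.29147555  1.21848065]
the job is handed in; nothing more can be done
None
```

I handed the job in at about 61 s, with all four steps done in order. The hand-in itself reports no verdict.

- **Clips:** both were pushed home to a hard stop, about 18 N on the left and 15 N on the right. In the top view they look alike. The left one's rear edge measured 50.8 mm from its stud (nominal 51), before feeding; the right one matched it by eye.
- **Capsules:** three were on the blue mat. All three can be seen in the column and the mat is empty. None was seen to be knocked aside.
- **Stopper:** it was pressed until its rim met the neck, at about 10 N, which puts it about 12 mm deep. The last top view puts it about 1.2 mm off the neck axis.
- **Valve:** the toggle was pushed to its end stop. The last picture puts the ball at dryer (-165, 36) mm, which is a lean of 0.5 rad, fully open.
- **Clear of everything:** the arm is backed well away. It never went near the optics post. The hygrometer looked in place when I picked up the stopper, but I took no last measurement of either.

Two things disagreed along the way:
- **Reported tool height:** it reads about 30 mm too low. I found this by touching the table with the fingertips and corrected for it from then on.
- **Cameras:** the two differ by 2–6 mm in y. Because of that, I aligned near the dryer by comparing positions within one picture and by contact.

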